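Measure leaf sample stubs on an x-y stage

TASK

Fold the white reflector panel up to 45 degrees, in line with the sloping bar beside it, then push the stage's carrier by its knob until the white tile's centre is right under the probe tip, and let it rest there a second. Leave the reflector so and measure every sample stub from the tray, narrowest neck first and widest last: each stands in a nest of the carrier and rests a second right under the probe. Then put all stubs back upright in the tray, run the carrier fully home on both slides (towards the robot, and to the end away from the probe) and fold the reflector flat again, without moving the other things on the bench or striking the probe.

Things in the scene. Friction and masses are not known exactly. Their poses are not given: they have to be found in the camera images.
- probe_tip (a point): Fixed tip of the probe, an 18 mm steel pen pointing straight down from a 50 mm black head (165 to 205 mm high); the tip is 105 mm above the bench, 60 mm below its head. Stubs standing in the nests pass 17 mm under it, the tile 21 mm. Axes are the stage's: x is the direction of slide_x (nearly away from the robot), y of slide_y (nearly to its left).
- slide_y (a joint): Lower slide of the stage, m: 0 = home, at the end away from the probe (to the robot's right); grows along the stage's +y to 0.21 at its stop. Stays where it is left, about 2 N of friction. slide_x rides on it.
- slide_x (a joint): Upper slide, bears the carrier, m: 0 = home, nearest to the robot; grows along the stage's +x (away from the robot) to 0.10. Stays where left, about 2 N of friction. With both slides home the carrier's centre lies 50 mm in -x and 160 mm in -y of the probe tip (stage axes).
- knob_grip (a point): Carrier's knob, a black upright post 20 mm across, from 50 to 95 mm above the bench; the point is on its axis 80 mm above the bench. It is fixed to the carrier 160 mm from its centre in the stage's -y, on a narrow tongue (top 50 mm high). Holding it and moving it level moves both slides. Axes as the stage's.
- white_mark (a point): Centre of the top of the white tile, a ceramic block 48 mm square fixed in the carrier's quarter farthest from the robot and from the knob (+36, +36 mm of its centre), top 84 mm above the bench.
- nest_0 (a point): Centre of the floor of a nest: a square pocket 56 mm wide, 6 mm deep in the aluminium carrier (140 mm square), floor 50 mm above the bench. Nests and tile are 72 mm apart, centre to centre. This one is at (-36, -36) mm of the carrier's centre. All nests are alike; any stub may go in any nest.
- nest_1 (a point): As nest_0, at (+36, -36) mm of the carrier's centre.
- nest_2 (a point): As nest_0, at (-36, +36) mm of the carrier's centre.
- reflector (a joint): Angle of the white reflector panel (150 x 100 x 6 mm), rad: 0 = folded flat, grows as the free edge (far from the stage, +y) rises, to 1.6. Stiff hinge, stays at any angle; about 4 N at the bar moves it. An aluminium bar beside it slopes at 45 degrees (0.785).
- reflector_bar (a point): Middle of the panel's grip bar, 10 mm thick and 90 mm long, parallel to the hinge, standing on two legs 38 mm over the panel's mid-plane and 85 mm from the hinge; there is room to grip it across with the fingers pointing to the panel. Axes: x along the hinge line, z square to the panel (upright when it is flat).
- reflector_hinge (a point): Middle of the panel's hinge line, 28 mm above the bench. The line runs along this point's x axis; the panel flat lies to its +y; a positive right-hand turn about +x opens it.
- tray: Grey open tray fixed on the bench, 210 x 210 mm outside, walls 4 mm thick and 12 mm high, floor 5 mm thick; origin: centre of the underside. The stubs stand in it at the start.
- stub_a: Loose black sample stub, the narrowest of the four kinds: a round foot 46 mm across and 8 mm thick with an upright round neck 14 mm across on it, 38 mm high in all, 90 g, most of it in the foot; a green leaf disc on the flat top. Origin: centre of the underside, z along the neck. May be absent.
- stub_b: Loose black sample stub, the second narrowest of the four kinds: a round foot 46 mm across and 8 mm thick with an upright round neck 22 mm across on it, 38 mm high in all, 90 g, most of it in the foot; a green leaf disc on the flat top. Origin: centre of the underside, z along the neck. May be absent.
- stub_c: Loose black sample stub, the second widest of the four kinds: a round foot 46 mm across and 8 mm thick with an upright round neck 30 mm across on it, 38 mm high in all, 90 g, most of it in the foot; a green leaf disc on the flat top. Origin: centre of the underside, z along the neck. May be absent.
- stub_d: Loose black sample stub, the widest of the four kinds: a round foot 46 mm across and 8 mm thick with an upright round neck 38 mm across on it, 38 mm high in all, 90 g, most of it in the foot; a green leaf disc on the flat top. Origin: centre of the underside, z along the neck. May be absent.
- probe: The fixed probe with its head and arm; origin on the bench under the tip. The arm (22 mm square, underside 172 mm high) runs from the tip to a column 30 mm square and 200 mm high that stands 150 mm in +x and 75 mm in +y of it (stage axes).
- tape_roll: Bystander: roll of tape, 76 mm across, 19 mm high.
- driver: Bystander: screwdriver 160 mm long, lying between robot and reflector.
- jar: Bystander: amber jar 44 mm across, 60 mm high, beyond the stage.
- lens_cap: Bystander: black lens cap 52 mm across, 10 mm high.
- slide_box: Bystander: white box 80 x 50 x 30 mm, beyond the reflector.
- marker: Bystander: grey marker pen 120 mm long, lying before the tray.
- dish: Bystander: white dish 70 mm across, 18 mm high, between robot and stage.

How it is judged:
By the outcome, as a careful person would: the job done as asked, in the order asked, and still so for the second after the job is handed in, with the robot touching nothing.
Of stub_a, stub_b, stub_c, stub_d only 2 to 3 are there at a start; the rules pass over those that are not, and their reading is None.
At some moment in a run one of stub_a, stub_b, stub_c, stub_d may be knocked a few centimetres aside while the robot is not near it.
Once in a run the grip may slacken for a moment while it holds something.
It also fails if it takes over 210 s, if anything falls off the work surface, if the arm or the gripper's body presses on something with over 40 N, if the wrist force passes 120 N, or if a joint passes its speed limit or range.

ROBOT

A 6-joint arm with a two-finger parallel gripper is mounted at the origin on the work surface. World frame = base frame: x ahead of the robot, y to its left, z up, the work surface at z = 0. Lengths are in m, angles in rad, forces in N, time in s.
With the tool pointing down it reaches from about 0.3 to 1 m from the base axis. Payload 5.1 kg.
Tool frame: the origin (TCP) lies between the finger pads; the fingertips stand env.tip_extent ahead of it and the grasp point (between the pads) lies 8 mm behind it (env.tip_extent is the distance from the TCP to the fingertips, in m); x points along the fingers, y is the direction in which the jaws open and shut, and the axes are right-handed (so a half turn about x gives the same grasp; the last joint's range is limited). The gripper opens to 95 mm and grips with 3 to 60 N. Pads are 20 mm wide; open, the fingers measure 119 mm over their backs; the gripper's body (75 mm by 180 mm) begins 59 mm behind the grasp point.
Start: joints at [1.027, 0.124, 1.65, -0, 1.367, -0.083], TCP at [0.289, 0.582, 0.226] pointing down, gripper open.
Joint ranges: [-2.61, 2.61], [-1.02, 2.33], [0.03, 2.71], [-1.35, 4.49], [0.32, 2.68], [-2.91, 2.91]. Speed limits (rad/s): [2.57, 2.57, 3.14, 3.14, 3.14, 3.14].

INTERFACE

Orientations are given as a unit quaternion [x, y, z, w].
In Python, from station import get_obs, snapshot, ticket, env gives the robot as it stands.
- The arm moves only by the tool jog_arm, never from a script. Its argument "increments" is a list that holds one entry, the list of rows, each a list of 7 numbers: the opening, from -1 (shut) to 1 (fully open), then the shift along the tool's x, y, z each as a share of 0.4 m, from -1 to 1, then the turn, a rotation vector about the tool's x, y, z each as a share of 45 degrees, from -1 to 1. A call has 1 to 8 rows; each row shifts and turns the commanded pose from where the row before left it, along the tool's axes as they then stand; what a row does not reach is not made up. A row lasts 1/8 s, in which the tool goes at most 62.5 mm and 10.7 degrees, less where a joint would pass 70% of its speed; a pose out of reach is approached as far as the arm can. A call with a number of a shift or a turn outside -1 to 1 is refused whole. A call with a gripper value outside its range is refused whole. The fingers move at their own pace and stop on an object; the grip force is fixed at half the most. Time passes only in rows, so rows that do not move let the fingers close. It gives the time, the measured TCP pose, the force and the opening at its end, in the units of the state.
- get_obs(): the state, without advancing time (a new reading comes with each control period).
- snapshot(name): name is "scene" or "top" or "wrist"; returns a dict with "pixels" (384x512x3 uint8, red, green, blue), "intrinsics" (3x3 intrinsics, pixels), "T" (4x4, takes a point from camera to world coordinates). Camera axes: x right, y down, z forward; pixel columns grow to the right and rows downward; lengths in m; the calibration is good to about 2 mm. A picture is of the moment at which its call begins. There is no depth.
- ticket.job_done(): hands the job in, once; it reports no verdict.
The state is a dict: "clock": time; "joint_pos": joint angles; "qvel": joint speeds; "effort": joint torques, N m; "eef_pos": TCP position; "tool_rot": TCP orientation; "force": force on the tool from outside, world axes, zero at the start; "wrist_torque": the same for the moment, N m; "grip_width": finger opening in m.
Only numpy, scipy, OpenCV 4.12 (cv2) and the standard library are available. Lean on these libraries where they do the work, as an engineer would, in place of code of your own. Each camera call takes 0.05 s, during which the arm holds its last target.

## Working session

There is one attempt and no reset: what is moved stays moved. The work goes in short steps, Python scripts to look and compute and a tool call to move; the robot and the scene stay as the last step left them, time stands still between calls to the robot, and variables do not carry over. Pictures are saved under pics/ and viewed, and the job is handed in when it is done.

Besides the shell and the picture viewer there is one more tool, called by a JSON object that holds its "fn" and its "kwargs". jog_arm: Moves the arm, as the interface text tells. Its arguments: {"type":"object","properties":{"increments":{"type":"array"}},"required":["increments"]}

```bash
ls -la; mkdir -p pics
cat > h.py <<'E'
import numpy as np, cv2
from scipy.spatial.transform import Rotation as R
from station import get_obs, snapshot, ticket, env
def snap(name,fn):
    s=snapshot(name); np.savez('pics/'+fn+'.npz',**{k:np.array(v) for k,v in s.items()})
    cv2.imwrite('pics/'+fn+'.png',cv2.cvtColor(s['pixels'],cv2.COLOR_RGB2BGR)); return s
def load(fn): return dict(np.load('pics/'+fn+'.npz'))
def ray(s,px):
    K=s['intrinsics'];T=s['T']
    d=T[:3,:3]@np.linalg.solve(K,[px[0],px[1],1.]); return T[:3,3],d/np.linalg.norm(d)
def atz(s,px,z):
    o,d=ray(s,px); return o+d*(z-o[2])/d[2]
def tri(obs):
    A=np.zeros((3,3));b=np.zeros(3)
    for s,p in obs:
        o,d=ray(s,p);P=np.eye(3)-np.outer(d,d);A+=P;b+=P@o
    x=np.linalg.solve(A,b)
    res=[np.linalg.norm((np.eye(3)-np.outer(ray(s,p)[1],ray(s,p)[1]))@(x-s['T'][:3,3])) for s,p in obs]
    return x,res
def proj(s,X):
    T=s['T'];c=T[:3,:3].T@(np.array(X)-T[:3,3]);u=s['intrinsics']@c;return u[:2]/u[2]
def crop(fn,x0,y0,x1,y1,k,out):
    im=cv2.imread('pics/'+fn+'.png')[y0:y1,x0:x1]
    im=cv2.resize(im,None,fx=k,fy=k,interpolation=cv2.INTER_CUBIC)
    for x in range((x0+19)//20*20,x1,20):
        cv2.line(im,((x-x0)*k,0),((x-x0)*k,6),(0,0,255),1);cv2.putText(im,str(x),((x-x0)*k+1,16),0,.35,(0,0,255),1)
    for y in range((y0+19)//20*20,y1,20):
        cv2.line(im,(0,(y-y0)*k),(6,(y-y0)*k),(0,0,255),1);cv2.putText(im,str(y),(8,(y-y0)*k+4),0,.35,(0,0,255),1)
    cv2.imwrite('pics/'+out+'.png',im)
E
python3 - <<'E'
from h import *
o=get_obs()
for k,v in o.items(): print(k,np.round(v,3))
print(env.tip_extent)
for n in ['scene','top','wrist']:
    s=snap(n,n+'0'); print(n,s['T'].round(3).tolist(),s['intrinsics'].tolist())
E
```

```text
total 12
drwxr-xr-x  3 agent agent 4096 Dec  7 02:36 .
drwxr-xr-x 23 root  root  4096 Dec  7 02:36 ..
drwxr-xr-x  2 agent agent 4096 Dec  7 02:36 pics
clock 0.0
joint_pos [ 1.027  0.124  1.652 -0.     1.367 -0.083]
qvel [ 0.    -0.001 -0.002  0.    -0.001 -0.001]
effort [  0.    -41.759 -35.994   0.077   0.049  -0.   ]
eef_pos [0.289 0.582 0.224]
tool_rot [ 0.161  0.689 -0.162  0.688]
force [-0.46   0.224  0.552]
wrist_torque [ 0.012 -0.067 -0.025]
grip_width 0.095
0.011
scene [[0.767, 0.487, -0.419, 1.141], [0.642, -0.566, 0.518, -0.697], [0.015, -0.666, -0.746, 1.119], [0.0, 0.0, 0.0, 1.0]] [[472.62429218255926, 0.0, 246.67182980640342], [0.0, 472.62429218255926, 198.4828450621016], [0.0, 0.0, 1.0]]
top [[0.115, -0.97, 0.213, 0.342], [-0.993, -0.112, 0.024, 0.007], [0.001, -0.215, -0.977, 1.108], [0.0, 0.0, 0.0, 1.0]] [[412.23554624182447, 0.0, 255.10359855242544], [0.0, 412.23554624182447, 196.4311565161724], [0.0, 0.0, 1.0]]
wrist [[0.444, 0.868, 0.222, 0.226], [0.896, -0.43, -0.112, 0.613], [-0.002, 0.249, -0.969, 0.384], [0.0, 0.0, 0.0, 1.0]] [[304.08466020013725, 0.0, 254.22368853281762], [0.0, 304.08466020013725, 188.5045816131195], [0.0, 0.0, 1.0]]
```

Run:
```python
from h import *
for n in ['scene0','top0','wrist0']:
    im=cv2.imread(f'pics/{n}.png'); cv2.imwrite(f'pics/{n}_b.png',cv2.resize(im,(800,600),interpolation=cv2.INTER_CUBIC))
```

```text
(no output)
```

View pics/scene0_b.png

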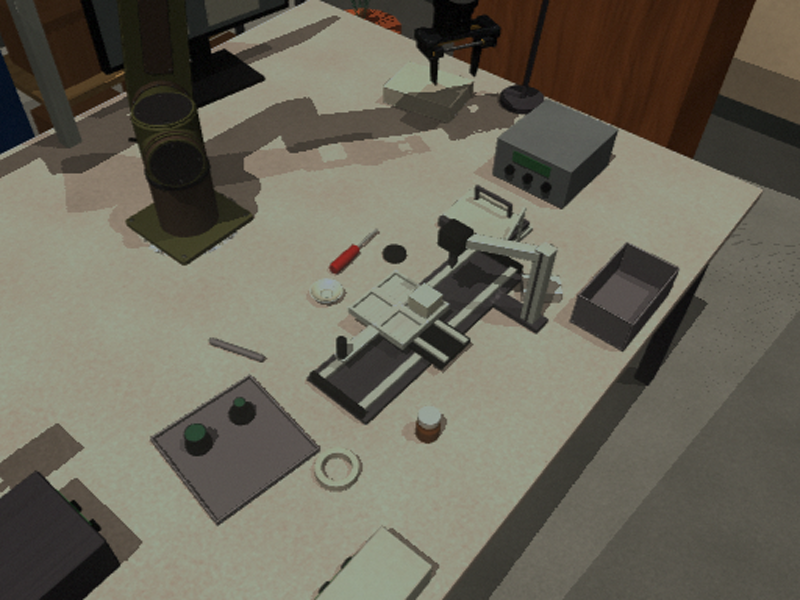

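View pics/top0_b.png

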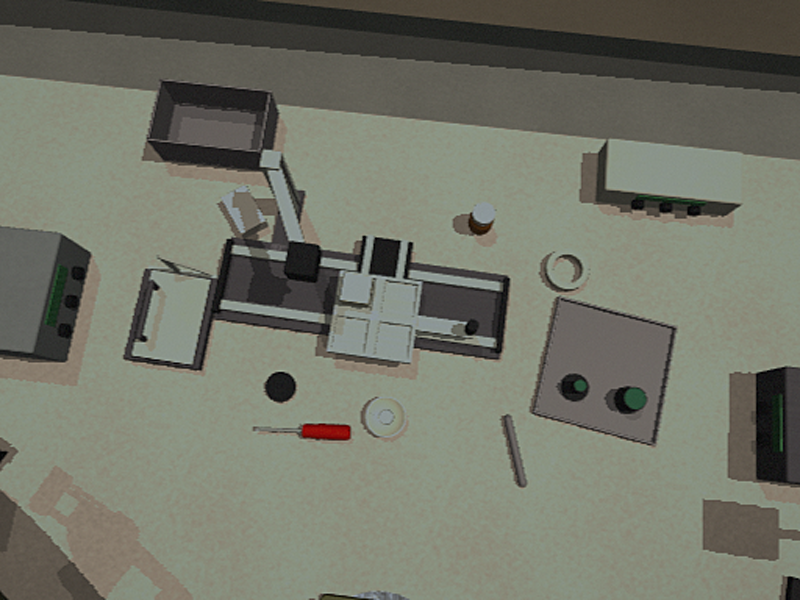

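View pics/wrist0_b.png

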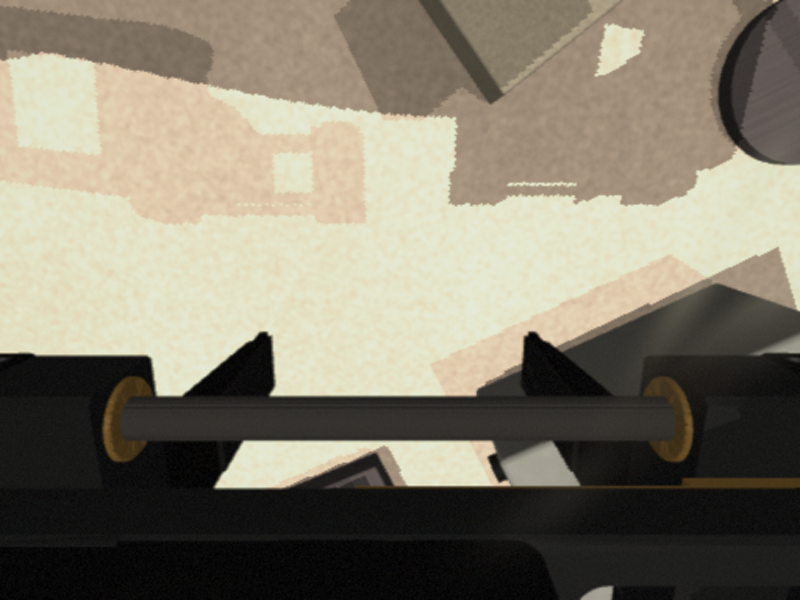

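The scene shows two stubs in the tray, with the reflector flat on the robot's left and the stage ahead. I'll enlarge these areas.

Run:
```python
from h import *
crop('top0',130,145,330,240,4,'t_stage')
crop('top0',70,150,220,245,5,'t_refl')
crop('top0',330,180,440,290,5,'t_tray')
crop('scene0',190,120,360,270,4,'s_stage')
crop('scene0',270,110,360,190,8,'s_refl')
crop('scene0',90,230,240,340,5,'s_tray')
```

```text
(no output)
```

View pics/t_stage.png

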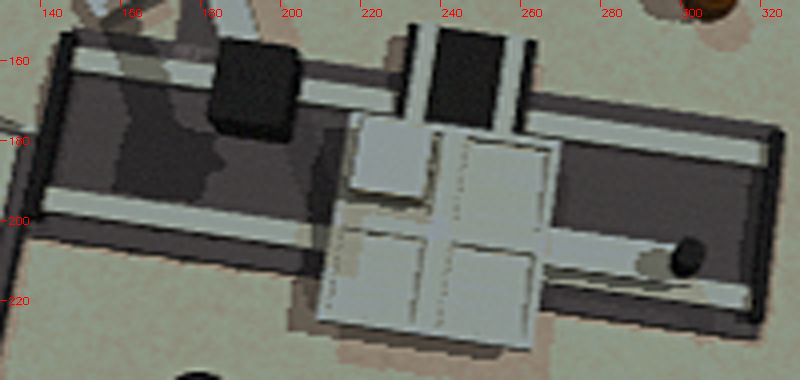

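View pics/t_refl.png

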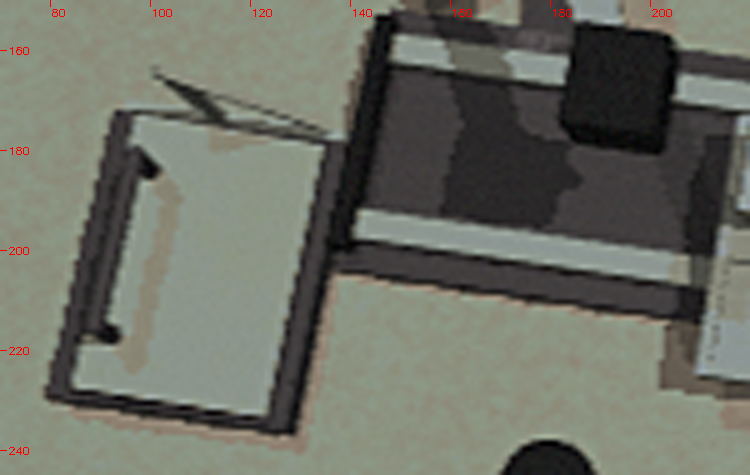

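View pics/t_tray.png

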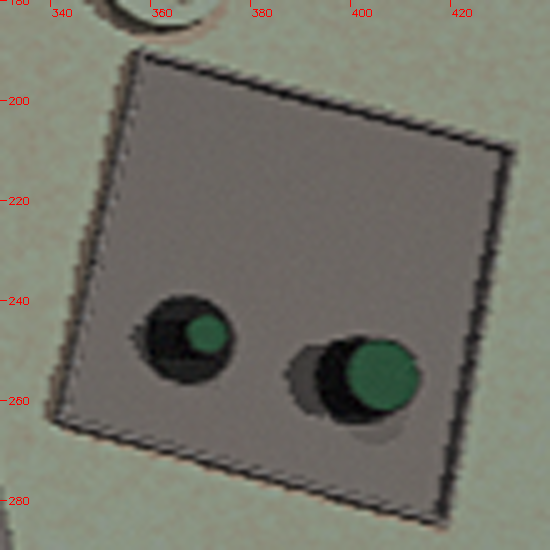

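View pics/s_stage.png

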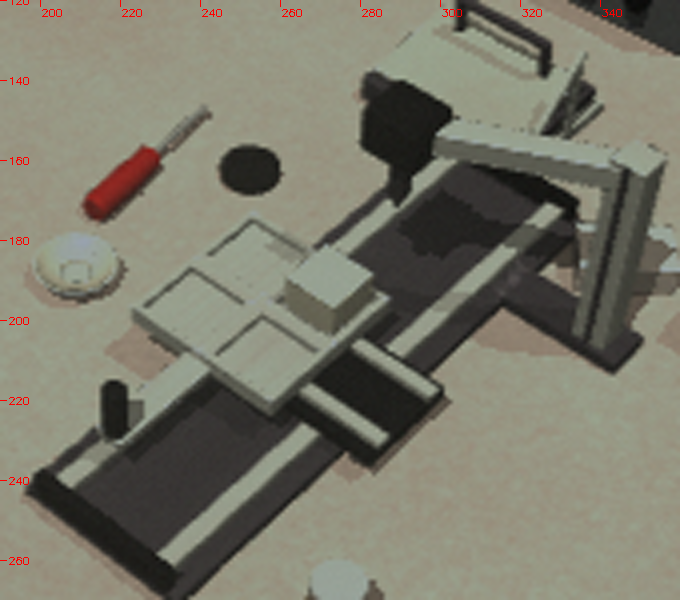

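View pics/s_refl.png

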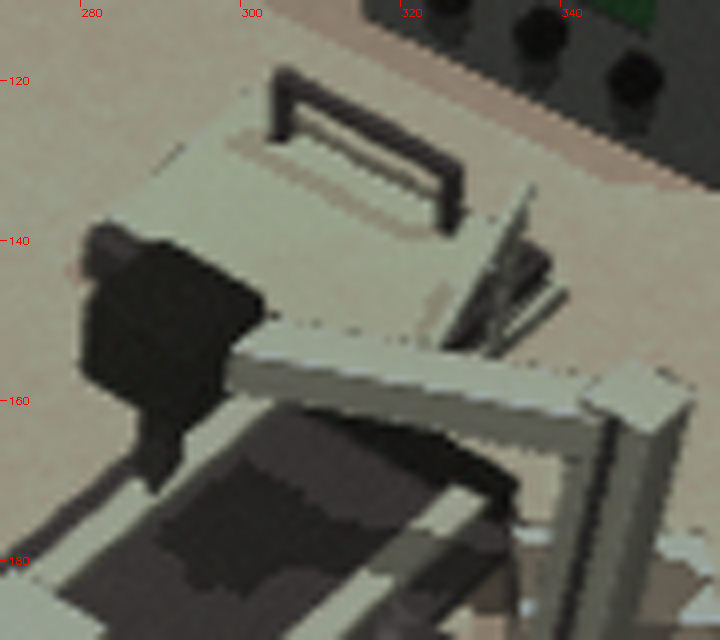

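View pics/s_tray.png

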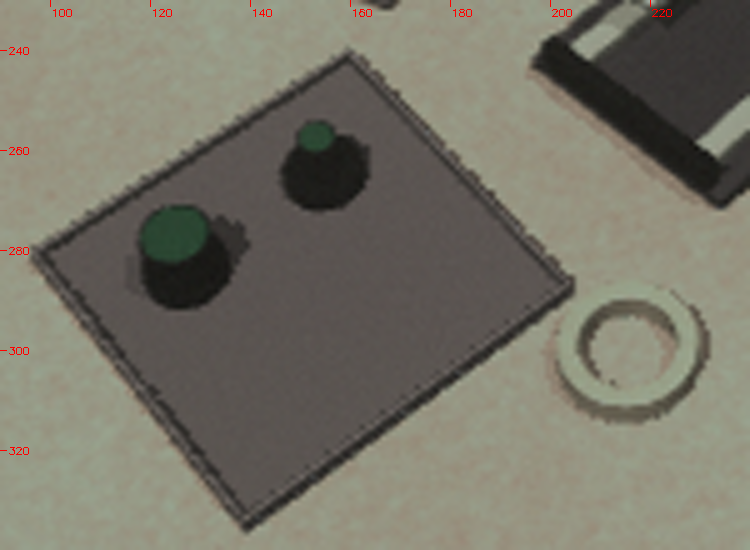

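```bash
cat > fit1.py <<'E'
from h import *
from scipy.optimize import least_squares
t=load('top0');s=load('scene0')
pp=[(70,70,.056),(70,-70,.056),(-70,-70,.056),(-70,70,.056),(60,60,.084),(60,12,.084),(12,12,.084),(12,60,.084)]
tp=[(217.5,173.3),(270,180.5),(263.25,231.75),(209.5,224.5),(220.5,174.5),(239.5,177),(237,194.5),(217,191.75)]
sp=[(287.5,194.25),(257.5,223),(223.25,198),(253,174.5),(283.25,189.5),(273,196.75),(261.75,189),(272.25,181.25)]
for a,b,c in zip(pp,tp,sp):
    x,r=tri([(t,b),(s,c)]); print(a,x.round(4),np.round(r,4))
def w(q,a): 
    c,sn=np.cos(q[2]),np.sin(q[2]); return [q[0]+(c*a[0]-sn*a[1])/1e3,q[1]+(sn*a[0]+c*a[1])/1e3,a[2]]
for sel in ('t','s','ts'):
    def f(q):
        e=[]
        for a,b,c in zip(pp,tp,sp):
            if 't' in sel:e+=list(proj(t,w(q,a))-b)
            if 's' in sel:e+=list(proj(s,w(q,a))-c)
        return e
    r=least_squares(f,[.5,-.05,0],loss='soft_l1');print(sel,r.x.round(4),np.abs(r.fun).mean(),np.abs(r.fun).max())
q=r.x
print('carrier fit resid',np.round(r.fun,1))
tip=w(q,(50,160,.105)); print('tip if home',tip, 'proj',proj(t,tip),proj(s,tip))
for a in [(0,-160,.095),(0,-160,.05)]: print('knob',w(q,a),proj(t,w(q,a)),proj(s,w(q,a)))
E
python3 fit1.py
python3 - <<'E'
from h import *
t=load('top0');s=load('scene0')
def T(n,a,b): 
    x,r=tri([(t,a),(s,b)]); print(n,x.round(4),np.round(r,4))
# bar ends outer
T('bar -x end',(108/5+70,335/5+150),(460/8+270,165/8+110))  # guess
T('bar +x end',(148/5+70,152/5+150),(285/8+270,72/8+110))
T('b leaf',(330+207/5,180+333/5),(90+317/5,230+137/5))
T('d leaf',(330+384/5,180+375/5),(90+175/5,230+234/5))
for n,a,b in [('tray NW',(137,52),(352,55)),('NE',(512,150),(0,0)),('SE',(445,523),(0,0)),('SW',(52,422),(0,0))]:
    print(n,atz(t,(330+a[0]/5,180+a[1]/5),.012).round(4))
for n,b in [('t',(350,57)),('l',(38,253)),('r',(573,288)),('b',(245,527))]:
    print(n,atz(s,(90+b[0]/5,230+b[1]/5),.012).round(4))
E
```

```text
(70, 70, 0.056) [0.6241 0.1398 0.0495] [0.0002 0.0002]
(70, -70, 0.056) [ 0.622  -0.0018  0.0415] [0.0007 0.0007]
(-70, -70, 0.056) [0.4833 0.0017 0.0466] [0.0005 0.0005]
(-70, 70, 0.056) [0.486  0.1424 0.0424] [0.0004 0.0004]
(60, 60, 0.084) [0.6149 0.1282 0.0742] [0.0003 0.0003]
(60, 12, 0.084) [0.6126 0.0785 0.0813] [0.0006 0.0006]
(12, 12, 0.084) [0.567  0.0802 0.0811] [0.0019 0.0019]
(12, 60, 0.084) [0.5687 0.1317 0.0755] [0.0007 0.0007]
t [ 0.5519  0.0692 -0.0243] 0.4124259908117107 0.975279398487686
s [ 0.5585  0.064  -0.023 ] 0.6510628667609684 1.2872091924097901
ts [ 0.5536  0.0685 -0.0263] 0.824290374246444 2.9249560483984
carrier fit resid [ 1.  -1.  -0.2 -0.6  0.9 -1.  -0.  -2.9  0.4  0.  -0.9 -2.   0.3 -0.4
 -0.3 -2.8  0.3 -1.   0.2 -2.  -0.3 -0.9  0.3 -0.4 -0.6 -0.4 -0.9 -0.7
  0.8 -0.2 -1.2 -1.5]
tip if home [np.float64(0.6077997851696654), np.float64(0.22713014282209978), 0.105] proj [180.4023239  169.67929268] [301.53532154 163.75370239]
knob [np.float64(0.5493911088303092), np.float64(-0.09144233955559139), 0.095] [303.45549498 207.2242016 ] [218.11228126 216.7621308 ]
knob [np.float64(0.5493911088303092), np.float64(-0.09144233955559139), 0.05] [301.46042674 210.48791449] [218.58199452 226.729762  ]
bar -x end [ 0.5014  0.5019 -0.0103] [0.0348 0.0348]
bar +x end [0.5311 0.3832 0.157 ] [0.0221 0.0221]
b leaf [ 0.4783 -0.2809  0.0375] [0.0005 0.0005]
d leaf [ 0.4673 -0.3725  0.0379] [0.0007 0.0007]
tray NW [ 0.63   -0.2418  0.012 ]
NE [ 0.5989 -0.4466  0.012 ]
SE [ 0.3969 -0.4165  0.012 ]
SW [ 0.4252 -0.2097  0.012 ]
t [ 0.4361 -0.2202  0.012 ]
l [ 0.4048 -0.42    0.012 ]
r [ 0.6396 -0.2483  0.012 ]
b [ 0.6093 -0.4533  0.012 ]
```

```bash
sed -i 's/^for a,b,c in zip(pp,tp,sp):/tp=[(a-.4,b-.4) for a,b in tp];sp=[(a-.4,b-.4) for a,b in sp]\nfor a,b,c in zip(pp,tp,sp):/' fit1.py; python3 fit1.py
python3 - <<'E'
from h import *
t=load('top0');s=load('scene0')
o=np.array([.4,.4])
def T(n,a,b): 
    x,r=tri([(t,a-o),(s,b-o)]); print(n,x.round(4),np.round(r,4))
T('bar -x end',(108/5+70,335/5+150),(285/8+270,72/8+110))
T('bar +x end',(148/5+70,152/5+150),(460/8+270,165/8+110))
T('b leaf',(330+207/5,180+333/5),(90+317/5,230+137/5))
T('d leaf',(330+384/5,180+375/5),(90+175/5,230+234/5))
T('knob top',(130+690/4,145+247/4),(190+114/4,120+387/4))
T('refl +x hinge corner',(70+340/5,150+140/5),(270+440/8,110+350/8))
E
```

```text
(70, 70, 0.056) [0.6237 0.1399 0.0515] [0.001 0.001]
(70, -70, 0.056) [ 0.6217 -0.0015  0.0433] [0.0019 0.0019]
(-70, -70, 0.056) [0.4831 0.002  0.0484] [0.0008 0.0008]
(-70, 70, 0.056) [0.4859 0.1424 0.0445] [0.0016 0.0016]
(60, 60, 0.084) [0.6145 0.1283 0.0761] [0.0015 0.0015]
(60, 12, 0.084) [0.6123 0.0787 0.0831] [0.0006 0.0006]
(12, 12, 0.084) [0.5667 0.0803 0.0829] [0.0008 0.0008]
(12, 60, 0.084) [0.5684 0.1317 0.0775] [0.0004 0.0004]
t [ 0.5528  0.0704 -0.0242] 0.40921647168616104 0.9814662438564028
s [ 0.5566  0.0645 -0.0226] 0.6449210580693059 1.2509407269828046
ts [ 0.5535  0.0691 -0.0264] 0.7138397671621846 2.662092544111715
carrier fit resid [ 1.2 -0.6  0.3 -0.3  1.1 -0.6  0.5 -2.7  0.6  0.5 -0.4 -1.8  0.5  0.1
  0.2 -2.5  0.5 -0.6  0.6 -1.7 -0.1 -0.5  0.8 -0.2 -0.4  0.  -0.4 -0.4
  1.   0.2 -0.7 -1.2]
tip if home [np.float64(0.6076893363475909), np.float64(0.22769372564177542), 0.105] proj [180.17501157 169.69637623] [301.61236107 163.64105939]
knob [np.float64(0.5492524059957606), np.float64(-0.0908735752085399), 0.095] [303.22408105 207.25261336] [218.21209833 216.61852378]
knob [np.float64(0.5492524059957606), np.float64(-0.0908735752085399), 0.05] [301.23844014 210.51521428] [218.67922479 226.58711599]
bar -x end [0.4696 0.4418 0.0771] [0.0037 0.0037]
bar +x end [0.5645 0.4378 0.0801] [0.0021 0.0021]
b leaf [ 0.4782 -0.2804  0.0389] [0.0007 0.0007]
d leaf [ 0.4672 -0.3719  0.0392] [0.0005 0.0005]
knob top [ 0.5498 -0.0892  0.0956] [0.0019 0.0019]
refl +x hinge corner [0.5988 0.3614 0.0429] [0.0131 0.0131]
```

```bash
cat >> h.py <<'E'
def goto(pos,Rt,o=None,p0=None,R0=None,steps=None):
    """print rows (shift share, turn share) to reach pos/Rt from present, in equal steps"""
    o=o or get_obs()
    p0=np.array(o['eef_pos']) if p0 is None else p0
    R0=R.from_quat(o['tool_rot']) if R0 is None else R0
    rv=(R0.inv()*Rt).as_rotvec(); d=np.array(pos)-p0
    dl=R0.inv().apply(d)
    n=steps or int(max(np.ceil(np.linalg.norm(d)/.0625),np.ceil(np.degrees(np.linalg.norm(rv))/10.7),1))
    print('dist mm',(np.linalg.norm(d)*1e3).round(1),'turn deg',np.degrees(np.linalg.norm(rv)).round(2),'n',n,'local mm',(dl*1e3).round(1))
    P=p0
    for i in range(n):
        Rc=R0*R.from_rotvec(rv*i/n); l=Rc.inv().apply(d/n)/.4
        print('  ',np.round(np.r_[l,rv/n/np.radians(45)],4).tolist())
def down(yaw_y,flip=False):
    """tool x down, tool y along (cos,sin) of yaw_y"""
    x=np.array([0,0,-1.]);y=np.array([np.cos(yaw_y),np.sin(yaw_y),0]);
    return R.from_matrix(np.c_[x,y,np.cross(x,y)])
E
python3 - <<'E'
from h import *
o=get_obs();Rt=R.from_quat(o['tool_rot']);print(Rt.as_matrix().round(3));print(np.degrees(np.arctan2(*Rt.as_matrix()[1::-1,1])))
w=load('wrist0');print(Rt.inv().apply(w['T'][:3,3]-o['eef_pos']).round(4)); print((Rt.inv()*R.from_matrix(w['T'][:3,:3])).as_matrix().round(3))
# target above bar with y along world yaw 88 deg, z -> -x or +x
for yaw in (88,-92):
    print(yaw,down(np.radians(yaw)).as_matrix()[:,2].round(2))
    goto([.44,.44,.25],down(np.radians(yaw)))
E
```

```text
[[-0.001  0.445  0.896]
 [-0.001  0.896 -0.445]
 [-1.    -0.002 -0.   ]]
63.600660462827285
[-0.159  -0.0005 -0.0699]
[[ 0.    -0.249  0.969]
 [ 1.     0.001 -0.   ]
 [-0.001  0.969  0.249]]
88 [ 1.   -0.03  0.  ]
dist mm 208.8 turn deg 24.4 n 4 local mm [-25.3 -59.8 198.5]
   [-0.0158, -0.0374, 0.124, -0.1356, -0.0001, 0.0005]
   [-0.0158, -0.0503, 0.1194, -0.1356, -0.0001, 0.0005]
   [-0.0158, -0.0627, 0.1134, -0.1356, -0.0001, 0.0005]
   [-0.0158, -0.0744, 0.106, -0.1356, -0.0001, 0.0005]
-92 [-1.    0.03 -0.  ]
dist mm 208.8 turn deg 155.6 n 15 local mm [-25.3 -59.8 198.5]
   [-0.0042, -0.01, 0.0331, 0.2305, 0.0002, 0.0001]
   [-0.0042, -0.0038, 0.0343, 0.2305, 0.0002, 0.0001]
   [-0.0042, 0.0024, 0.0345, 0.2305, 0.0002, 0.0001]
   [-0.0042, 0.0086, 0.0335, 0.2305, 0.0002, 0.0001]
   [-0.0042, 0.0144, 0.0314, 0.2305, 0.0002, 0.0001]
   [-0.0042, 0.0199, 0.0283, 0.2305, 0.0002, 0.0001]
   [-0.0042, 0.0246, 0.0242, 0.2305, 0.0002, 0.0001]
   [-0.0042, 0.0286, 0.0194, 0.2305, 0.0002, 0.0001]
   [-0.0042, 0.0316, 0.0139, 0.2305, 0.0002, 0.0001]
   [-0.0042, 0.0336, 0.008, 0.2305, 0.0002, 0.0001]
   [-0.0042, 0.0345, 0.0018, 0.2305, 0.0002, 0.0001]
   [-0.0042, 0.0343, -0.0044, 0.2305, 0.0002, 0.0001]
   [-0.0042, 0.0329, -0.0105, 0.2305, 0.0002, 0.0001]
   [-0.0042, 0.0305, -0.0163, 0.2305, 0.0002, 0.0001]
   [-0.0042, 0.027, -0.0215, 0.2305, 0.0002, 0.0001]
```

Run:
```python
from h import *
goto([.55,.44,.27],down(np.radians(88)))
```

```text
dist mm 300.6 turn deg 24.4 n 5 local mm [-45.3 -10.9 297. ]
   [-0.0227, -0.0055, 0.1485, -0.1084, -0.0001, 0.0004]
   [-0.0227, -0.0181, 0.1475, -0.1084, -0.0001, 0.0004]
   [-0.0227, -0.0305, 0.1454, -0.1084, -0.0001, 0.0004]
   [-0.0227, -0.0428, 0.1423, -0.1084, -0.0001, 0.0004]
   [-0.0227, -0.0547, 0.1382, -0.1084, -0.0001, 0.0004]
```

{"fn": "jog_arm", "kwargs": {"increments": [[[1,-0.023,-0.006,0.148,-0.108,0,0],[1,-0.023,-0.018,0.148,-0.108,0,0],[1,-0.023,-0.03,0.146,-0.108,0,0],[1,-0.023,-0.043,0.142,-0.108,0,0],[1,-0.023,-0.055,0.138,-0.108,0,0],[1,0,0,0,0,0,0]]]}}

```text
clock: 0.9
eef_pos: [0.5535, 0.4375, 0.2718]
tool_rot: [0.015, 0.707, -0.015, 0.707]
force: [-0.2, -0.2, 0.6]
grip_width: 0.095
```

Run:
```python
from h import *
o=get_obs();print(o['eef_pos'],o['joint_pos'],o['clock'])
snap('wrist','w1'); im=cv2.imread('pics/w1.png'); cv2.imwrite('pics/w1_b.png',cv2.resize(im,(800,600),interpolation=cv2.INTER_CUBIC))
```

```text
[0.55353103 0.43748621 0.27179616] [ 5.93058947e-01  2.20585747e-01  1.46389483e+00 -6.79395982e-04
  1.45640013e+00 -9.35753418e-01] 0.9
```

View pics/w1_b.png

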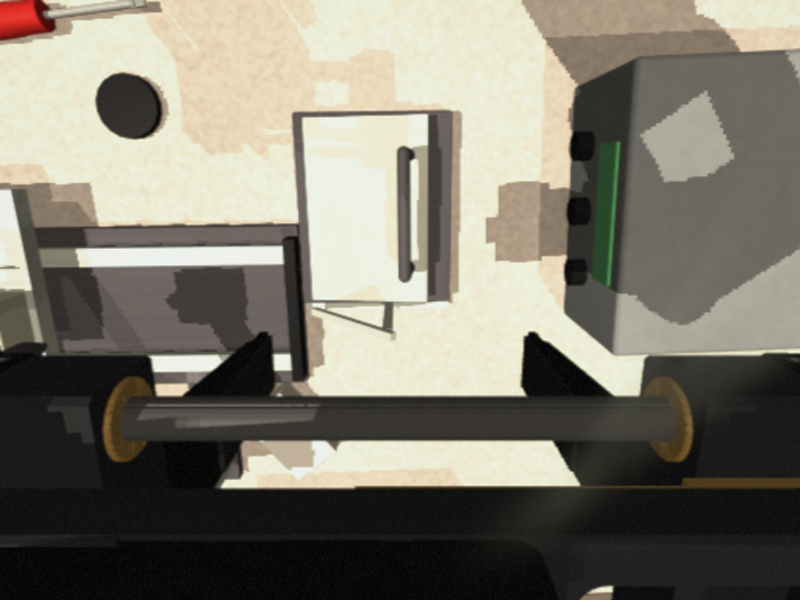

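Run:
```python
from h import *
crop('w1',180,60,310,230,5,'w1_r')
w=load('w1'); print(atz(w,(365,200),0),atz(w,(402,40),.1),atz(w,(392,225),.1))
```

```text
[0.61854056 0.59831765 0.        ] [0.42167061 0.59025215 0.1       ] [0.61876238 0.59439124 0.1       ]
```

View pics/w1_r.png

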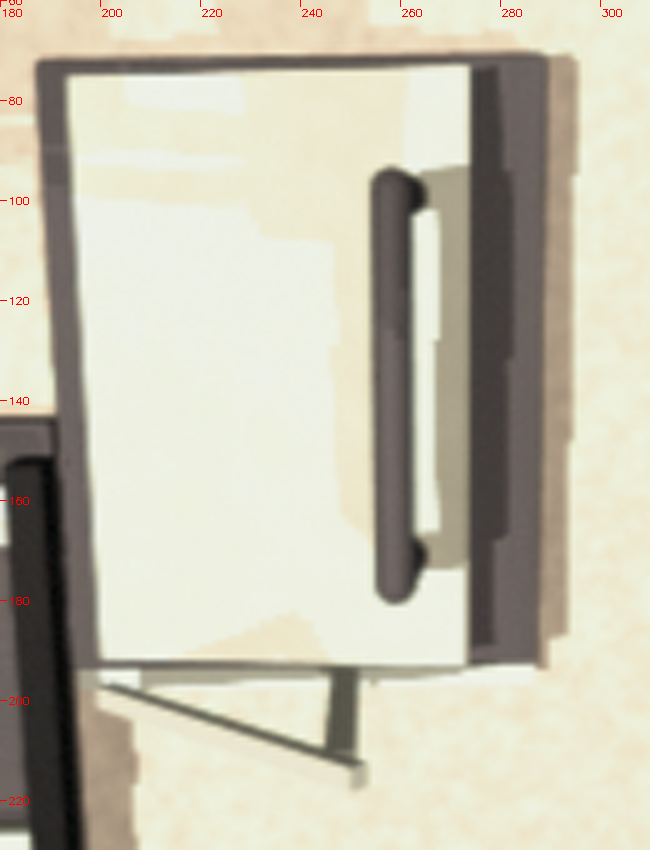

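Run:
```python
from h import *
w=load('w1');t=load('top0');s=load('scene0')
a=(257.8,93.6);b=(258.8,180)
for z in (.06,.066,.071): 
    A=atz(w,a,z);B=atz(w,b,z);print(z,A.round(4),B.round(4),np.linalg.norm(A-B).round(4),np.degrees(np.arctan2(*(B-A)[1::-1])))
A=atz(w,a,.066);B=atz(w,b,.066)
print(proj(t,A),proj(t,B),proj(s,A),proj(s,B))
for c in [(68,75),(470,66),(469,665),(100,660)]: print(atz(w,(180+c[0]/5-.4,60+c[1]/5-.4),.031).round(4))
f=lambda x,y,k,x0,y0:(x0+x/k-.4,y0+y/k-.4)
print(tri([(w,a),(t,f(105,328,5,70,150)),(s,f(290,77,8,270,110))]))
print(tri([(w,b),(t,f(152,155,5,70,150)),(s,f(455,167,8,270,110))]))
print(tri([(w,a),(s,f(290,77,8,270,110))]))
print(tri([(w,b),(s,f(455,167,8,270,110))]))
```

```text
0.06 [0.4648 0.445  0.06  ] [0.5681 0.4423 0.06  ] 0.1033 -1.5031325745135693
0.066 [0.4651 0.4449 0.066 ] [0.5667 0.4423 0.066 ] 0.1016 -1.5031325745135962
0.071 [0.4654 0.4449 0.071 ] [0.5656 0.4423 0.071 ] 0.1002 -1.503132574513576
[ 90.2965483  217.82381056] [ 99.08950056 179.75549051] [303.36314426 120.52337901] [327.1781799  133.29987978]
[0.4376 0.3663 0.031 ]
[0.4396 0.4659 0.031 ]
[0.5931 0.4617 0.031 ]
[0.5876 0.3613 0.031 ]
(array([0.46985457, 0.44491155, 0.07386106]), [np.float64(0.0043296302463644125), np.float64(0.0027397201376885925), np.float64(0.004007506768629643)])
(array([0.5634191 , 0.43961917, 0.07607423]), [np.float64(0.0027739715316216023), np.float64(0.004020553949869952), np.float64(0.0017944587152537651)])
(array([0.46889888, 0.44669201, 0.07350603]), [np.float64(0.0038619120007975867), np.float64(0.003861912000797578)])
(array([0.56341473, 0.44170496, 0.07714349]), [np.float64(0.0008883855890705073), np.float64(0.0008883855890703599)])
```

Run:
```python
from h import *
goto([.50,.444,.15],down(np.radians(88.5)))
```

```text
dist mm 131.8 turn deg 0.81 n 3 local mm [121.3   3.2 -51.6]
   [0.1011, 0.0027, -0.043, -0.006, -0.0003, 0.0]
   [0.101, 0.0029, -0.043, -0.006, -0.0003, 0.0]
   [0.101, 0.0031, -0.043, -0.006, -0.0003, 0.0]
```

{"fn": "jog_arm", "kwargs": {"increments": [[[0,0.101,0.003,-0.043,-0.006,0,0],[0,0.101,0.003,-0.043,-0.006,0,0],[0,0.101,0.003,-0.043,-0.006,0,0],[0,0,0,0,0,0,0]]]}}

```text
clock: 1.45
eef_pos: [0.494, 0.4444, 0.1453]
tool_rot: [0.005, 0.71, -0.009, 0.704]
force: [0.1, -0.7, -0.5]
grip_width: 0.0608
```

Run:
```python
from h import *
o=get_obs();print(o['eef_pos'],o['joint_pos'].round(2),o['clock'],o['grip_width'])
snap('wrist','w2'); crop('w2',170,60,350,240,4,'w2_r')
goto([.50,.444,.058],down(np.radians(88.5)))
```

```text
[0.49400151 0.4443798  0.14534458] [ 0.65  0.22  1.68  0.    1.25 -0.9 ] 1.45 0.06084813693194172
dist mm 90.9 turn deg 0.38 n 2 local mm [90.8 -1.1  3.8]
   [0.1135, -0.0014, 0.0047, 0.0034, -0.0019, 0.0015]
   [0.1135, -0.0015, 0.0046, 0.0034, -0.0019, 0.0015]
```

View pics/w2_r.png

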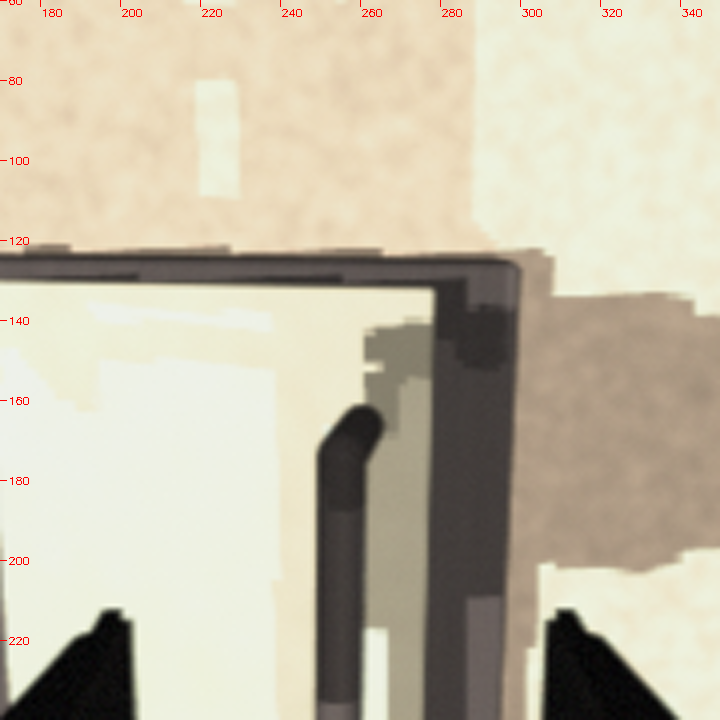

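Run:
```python
from h import *
a=load('w1');b=load('w2')
print(tri([(a,(257.8,93.6)),(b,(170+341/4-.4,60+445/4-.4))]))
```

```text
(array([0.4661423 , 0.44472287, 0.08627968]), [np.float64(4.218005450300346e-05), np.float64(4.2180054503048185e-05)])
```

{"fn": "jog_arm", "kwargs": {"increments": [[[0,0.113,-0.001,0.008,0.003,0,0],[0,0.1,-0.001,0.008,0.003,0,0],[0,0,0,0,0,0,0]]]}}

```text
clock: 1.88
eef_pos: [0.5044, 0.4437, 0.0639]
tool_rot: [0.009, 0.708, -0.011, 0.706]
force: [0.1, 0.4, 0.2]
grip_width: 0.0475
```

{"fn": "jog_arm", "kwargs": {"increments": [[[0,0.01,0,0,0,0,0],[-1,0,0,0,0,0,0],[-1,0,0,0,0,0,0],[-1,0,0,0,0,0,0],[-1,0,0,0,0,0,0]]]}}

```text
clock: 2.5
eef_pos: [0.5051, 0.4444, 0.0616]
tool_rot: [0.01, 0.707, -0.01, 0.707]
force: [-0.3, -0.0, 0.1]
grip_width: 0.0132
```

```bash
cat > arc.py <<'E'
from h import *
import sys
# rotate about hinge by total deg in n rows
def arc(H,ax,deg,n,o=None):
    o=get_obs();p=np.array(o['eef_pos']);R0=R.from_quat(o['tool_rot'])
    dr=R.from_rotvec(np.array(ax)*np.radians(deg/n))
    for i in range(n):
        p2=H+dr.apply(p-H);R1=dr*R0
        l=R0.inv().apply(p2-p)/.4; rv=(R0.inv()*R1).as_rotvec()/np.radians(45)
        print('  ',np.round(np.r_[l,rv],4).tolist()); p,R0=p2,R1
    print('end',p)
if __name__=='__main__':
    o=get_obs();print(o['eef_pos'],o['grip_width'],o['force'])
    c,s=np.cos(np.radians(-1.5)),np.sin(np.radians(-1.5))
    p=np.array(o['eef_pos']); n=np.array([-s,c,0])
    H=p-.085*n; H[2]=.028
    print(H); arc(H,[c,s,0],float(sys.argv[1]),int(sys.argv[2]))
E
python3 arc.py 48 8
```

```text
[0.50511446 0.4443809  0.06158602] 0.013215211721144917 [-0.27341313 -0.02850261  0.06485961]
[0.50288942 0.35941002 0.028     ]
   [-0.0218, -0.0099, 0.0, 0.0, 0.0001, 0.1333]
   [-0.0218, -0.0099, 0.0, 0.0, 0.0001, 0.1333]
   [-0.0218, -0.0099, 0.0, 0.0, 0.0001, 0.1333]
   [-0.0218, -0.0099, 0.0, 0.0, 0.0001, 0.1333]
   [-0.0218, -0.0099, 0.0, 0.0, 0.0001, 0.1333]
   [-0.0218, -0.0099, 0.0, 0.0, 0.0001, 0.1333]
   [-0.0218, -0.0099, 0.0, 0.0, 0.0001, 0.1333]
   [-0.0218, -0.0099, 0.0, 0.0, 0.0001, 0.1333]
end [0.50372491 0.39131591 0.11364074]
```

{"fn": "jog_arm", "kwargs": {"increments": [[[-1,0,0,0,0,0,0],[-1,0,0,0,0,0,0],[-1,-0.022,-0.01,0,0,0,0.133],[-1,-0.022,-0.01,0,0,0,0.133]]]}}

```text
clock: 3.0
eef_pos: [0.5048, 0.4352, 0.0774]
tool_rot: [0.084, 0.702, 0.065, 0.704]
force: [2.4, -1.2, -6.3]
grip_width: 0.0093
```

{"fn": "jog_arm", "kwargs": {"increments": [[[-1,-0.022,-0.01,0,0,0,0.133],[-1,-0.022,-0.01,0,0,0,0.133],[-1,-0.022,-0.01,0,0,0,0.133],[-1,-0.022,-0.01,0,0,0,0.133],[-1,-0.022,-0.01,0,0,0,0.133],[-1,0,0,0,0,0,0]]]}}

```text
clock: 3.75
eef_pos: [0.5035, 0.3973, 0.1074]
tool_rot: [0.262, 0.658, 0.241, 0.664]
force: [3.0, -3.5, -8.3]
grip_width: 0.009
```

Run:
```python
from h import *
o=get_obs();print(o['eef_pos'],o['joint_pos'].round(2),o['force'],o['grip_width'])
M=R.from_quat(o['tool_rot']).as_matrix();print(M.round(3))
g=o['eef_pos']-.008*M[:,0]; H=np.array([.359,.028]); v=g[1:]-H; print('grasp pt',g,'rel',v,np.hypot(*v),np.degrees(np.arctan2(v[1],v[0])-np.arctan2(38,85)))
print('tool tilt',np.degrees(np.arctan2(M[1,0],-M[2,0])))
for n in ['scene','top']: snap(n,n+'1')
crop('scene1',250,90,370,190,6,'s1');crop('top1',60,130,220,250,5,'t1')
```

```text
[0.5035149  0.39732449 0.10740176] [ 0.3   0.08  2.04  0.88  0.96 -1.74] [ 3.03342129 -3.47910235 -8.32936484] 0.008995153020461603
[[ 0.018  0.024  1.   ]
 [ 0.664  0.747 -0.03 ]
 [-0.747  0.665 -0.002]]
grasp pt [0.50336805 0.39200964 0.11337929] rel [0.03300964 0.08537929] 0.09153829562934555 44.77487196141207
tool tilt 41.641488955998106
```

View pics/s1.png

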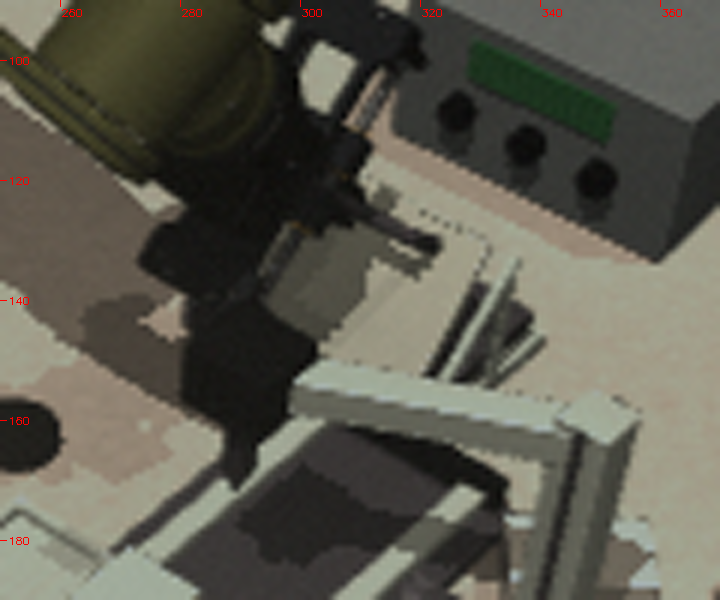

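View pics/t1.png

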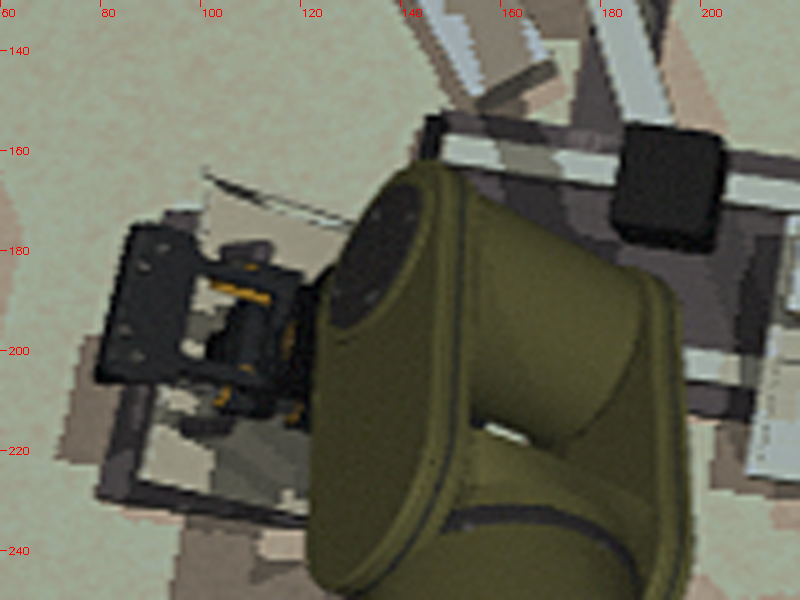

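{"fn": "jog_arm", "kwargs": {"increments": [[[-0.2,0,0,0,0,0,0],[-0.2,0,0,0,0,0,0],[-0.2,-0.05,0,0,0,0,0],[-0.2,-0.15,0,0,0,0,0],[-0.2,-0.15,0,-0.1,0,0,0],[-0.2,-0.1,0,-0.15,0,0,0],[-0.2,0,0,-0.15,0,0,-0.2],[-0.2,0,0,0,0,0,-0.2]]]}}

```text
clock: 4.85
eef_pos: [0.3519, 0.2907, 0.2379]
tool_rot: [0.155, 0.687, 0.136, 0.697]
force: [1.2, 0.6, 0.7]
grip_width: 0.038
```

Run:
```python
from h import *
o=get_obs();print(o['eef_pos'],o['joint_pos'].round(2),o['force'],o['grip_width'])
for n in ['scene','top','wrist']: snap(n,n+'2')
crop('scene2',270,90,370,190,7,'s2');crop('top2',60,130,220,250,5,'t2');
```

```text
[0.35189055 0.29068364 0.23790388] [ 0.34 -0.5   2.21  0.4   1.29 -1.29] [1.24845872 0.61429184 0.73073737] 0.03798834257803514
```

View pics/s2.png

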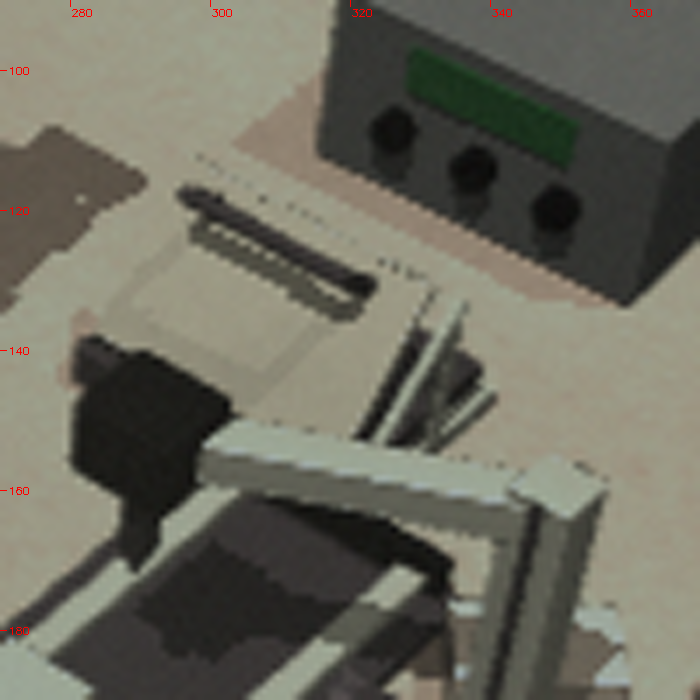

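View pics/t2.png

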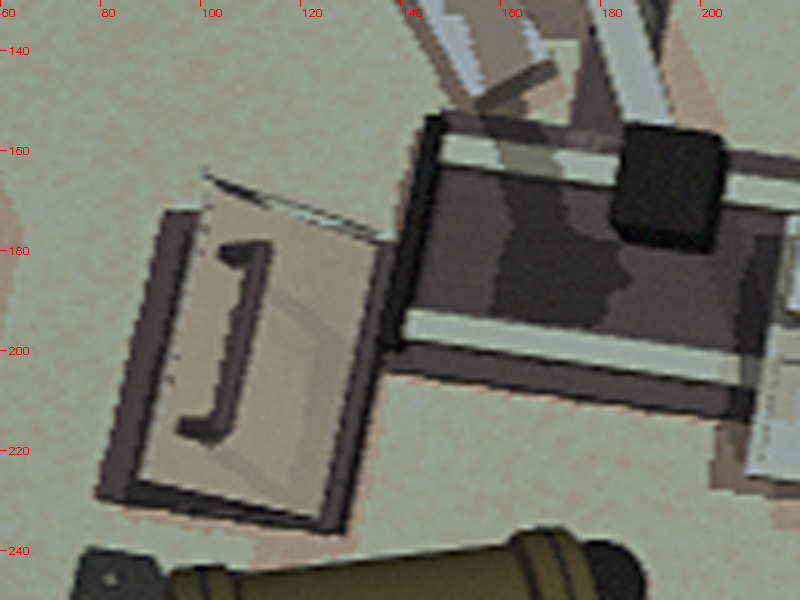

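View pics/wrist2.png

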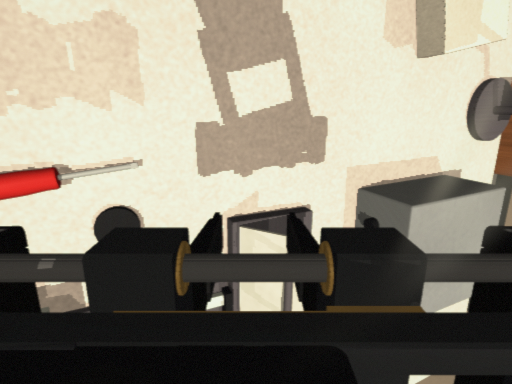

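Run:
```python
from h import *
t=load('top0');s=load('scene0')
ax=np.array([np.cos(np.radians(-1.5)),np.sin(np.radians(-1.5)),0]);n=np.array([-ax[1],ax[0],0]);z=np.array([0,0,1.])
H=np.array([.516,.4436,.028])-.085*n
def bar(th,e): return H+e*.048*ax+n*(.085*np.cos(th)-.038*np.sin(th))+z*(.085*np.sin(th)+.038*np.cos(th))
flat={('t',1):(99.6,180.2),('t',-1):(90.2,214.8),('s',1):(326.5,130.5),('s',-1):(305.9,119.2)}
now={('t',1):(112,179.2),('t',-1):(103.2,214.6),('s',1):(323.2,130.6),('s',-1):(296.3,117.5)}
for k in flat:
    c=t if k[0]=='t' else s
    b=np.array(flat[k])-proj(c,bar(0,k[1])); 
    ths=np.radians(np.arange(30,61,.5)); e=[np.linalg.norm(proj(c,bar(th,k[1]))+b-now[k]) for th in ths]; e0=[np.linalg.norm(proj(c,bar(th,k[1]))-now[k]) for th in ths]
    print(k,b.round(1),np.degrees(ths[np.argmin(e)]),min(e),np.degrees(ths[np.argmin(e0)]),min(e0))
```

```text
('t', 1) [ 0.7 -0.6] 43.5 1.1489605470240007 45.0 0.5601666684825536
('t', -1) [-0.4 -1.9] 45.0 0.19892606438713312 44.0 1.6937197988134147
('s', 1) [-0.  -2.4] 29.999999999999996 4.353904014609191 29.999999999999996 1.9207330297279612
('s', -1) [ 1.9 -1.7] 55.0 1.6228622242793018 46.0 0.8058784500390432
```

Run:
```python
from h import *
s=load('scene0')
ax=np.array([np.cos(np.radians(-1.5)),np.sin(np.radians(-1.5)),0]);n=np.array([-ax[1],ax[0],0]);z=np.array([0,0,1.])
H=np.array([.516,.4436,.028])-.085*n
for th in (38,41,43,45,47,50):
    r=np.radians(th);o=[]
    for x,hh in((.075,.003),(.095,.0)):
        f=lambda d:proj(s,H+x*ax+n*(d*np.cos(r)-hh*np.sin(r))+z*(d*np.sin(r)+hh*np.cos(r)))
        a,b=f(.015),f(.105); v=b-a; o+=[a.round(1),b.round(1),np.degrees(np.arctan2(v[0],-v[1])).round(1)]
    print(th,o)
crop('scene2',315,120,350,165,16,'s2z')
```

```text
38 [array([319.2, 153.3]), array([333.7, 130.4]), np.float64(32.4), array([324.3, 156.3]), array([338.9, 133.4]), np.float64(32.4)]
41 [array([319.1, 153.3]), array([333.2, 130. ]), np.float64(31.3), array([324.2, 156.3]), array([338.5, 132.9]), np.float64(31.4)]
43 [array([319. , 153.3]), array([332.9, 129.7]), np.float64(30.6), array([324.2, 156.2]), array([338.2, 132.6]), np.float64(30.7)]
45 [array([318.9, 153.3]), array([332.6, 129.5]), np.float64(29.9), array([324.1, 156.2]), array([337.9, 132.4]), np.float64(30.0)]
47 [array([318.9, 153.3]), array([332.2, 129.3]), np.float64(29.2), array([324.1, 156.2]), array([337.5, 132.2]), np.float64(29.3)]
50 [array([318.8, 153.3]), array([331.7, 129.1]), np.float64(28.1), array([324. , 156.1]), array([337. , 131.9]), np.float64(28.3)]
```

View pics/s2z.png

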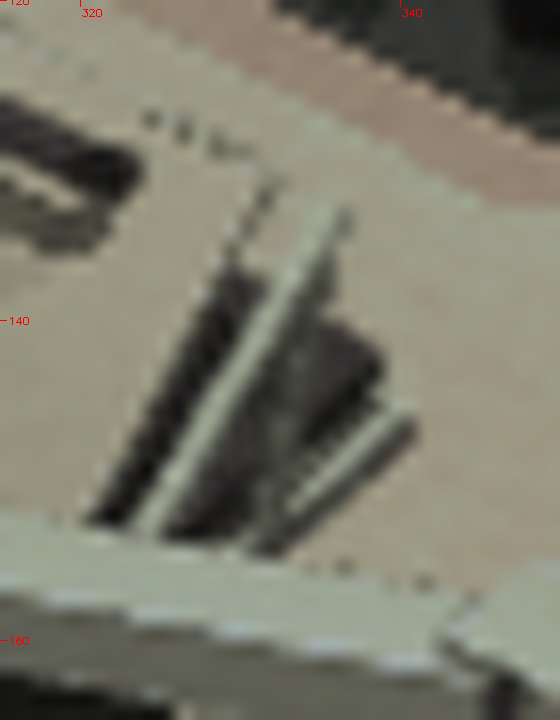

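Run:
```python
from h import *
goto([.54,.40,.29],down(np.radians(88.5)))
```

```text
dist mm 220.3 turn deg 24.11 n 4 local mm [ -1.5 122.  183.4]
   [-0.0009, 0.0763, 0.1147, 0.001, 0.0015, -0.1339]
   [-0.0091, 0.0758, 0.1146, 0.001, 0.0015, -0.1339]
   [-0.0172, 0.0745, 0.1145, 0.001, 0.0015, -0.1339]
   [-0.025, 0.0724, 0.1144, 0.001, 0.0015, -0.1339]
```

{"fn": "jog_arm", "kwargs": {"increments": [[[-0.2,-0.001,0.076,0.115,0.001,0.001,-0.134],[-0.2,-0.009,0.076,0.115,0.001,0.001,-0.134],[-0.2,-0.017,0.075,0.115,0.001,0.001,-0.134],[-0.2,-0.025,0.072,0.115,0.001,0.001,-0.134],[-0.2,0,0,0,0,0,0]]]}}

```text
clock: 5.62
eef_pos: [0.5442, 0.3999, 0.28]
tool_rot: [0.008, 0.711, -0.013, 0.703]
force: [-0.6, -0.1, -1.9]
grip_width: 0.0381
```

Run:
```python
from h import *
o=get_obs();print(o['eef_pos'],o['joint_pos'].round(2),o['clock'])
snap('wrist','w3'); crop('w3',120,60,330,240,3,'w3_r')
```

```text
[0.54420887 0.39989374 0.28004804] [ 0.55  0.16  1.52  0.    1.47 -0.99] 5.625
```

View pics/w3_r.png

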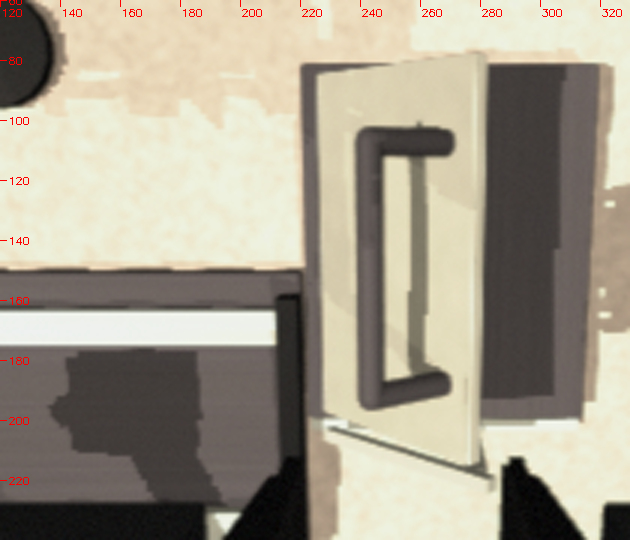

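Run:
```python
from h import *
s=load('w3');f=load('w1')
ax=np.array([np.cos(np.radians(-1.5)),np.sin(np.radians(-1.5)),0]);n=np.array([-ax[1],ax[0],0]);z=np.array([0,0,1.])
H=np.array([.516,.4436,.028])-.085*n
P=lambda x,d,h,r:H+x*ax+n*(d*np.cos(r)-h*np.sin(r))+z*(d*np.sin(r)+h*np.cos(r))
def cr(p):return (120+p[0]/3-.33,60+p[1]/3-.33)
ob={'bar-':(371,142,-.045,.085,.038),'bar+':(373,398,.045,.085,.038),'fu-':(478,55,-.075,.105,.003),'fu+':(470,466,.075,.105,.003)}
for th in (40,43,45,47,50):
    r=np.radians(th)
    print(th,{k:(proj(s,P(*v[2:],r))-cr(v[:2])).round(1).tolist() for k,v in ob.items()})
print(proj(f,P(-.045,.085,.038,0)),proj(f,P(.045,.085,.038,0)),'obs 257.8 ,258.8')
# slope bar: top end & bottom end obs
print('slope bar far end ray at', [atz(s,cr((491,482)),zz).round(3).tolist() for zz in(.09,.1,.11)], 'near',atz(s,cr((330,425)),.03).round(3))
```

```text
40 {'bar-': [10.7, 1.1], 'bar+': [10.2, -0.7], 'fu-': [10.6, 1.1], 'fu+': [10.1, -1.7]}
43 {'bar-': [6.4, 1.1], 'bar+': [6.2, -0.3], 'fu-': [7.4, 0.6], 'fu+': [7.2, -0.6]}
45 {'bar-': [3.5, 1.0], 'bar+': [3.5, 0.0], 'fu-': [5.1, 0.4], 'fu+': [5.1, 0.1]}
47 {'bar-': [0.5, 1.0], 'bar+': [0.7, 0.3], 'fu-': [2.7, 0.1], 'fu+': [2.9, 0.8]}
50 {'bar-': [-4.1, 1.0], 'bar+': [-3.6, 0.6], 'fu-': [-1.1, -0.3], 'fu+': [-0.5, 1.8]}
[257.84970829  98.94917009] [258.73982757 175.4450202 ] obs 257.8 ,258.8
slope bar far end ray at [[0.602, 0.432, 0.09], [0.599, 0.431, 0.1], [0.595, 0.43, 0.11]] near [0.594 0.362 0.03 ]
```

Run:
```python
from h import *
s=load('w3');f=load('w1')
for zz in (.01,.02):
  for a,b in [((187.2,72),(220.7,81.3)),((288.6,70.6),(319.7,81.3)),((180+35/5-.4,60+455/5-.4),(120+300/3-.33,60+295/3-.33))]:
    print(zz,atz(f,a,zz).round(4),atz(s,b,zz).round(4))
```

```text
0.01 [0.4317 0.3549 0.01  ] [0.432  0.3562 0.01  ]
0.01 [0.4354 0.4868 0.01  ] [0.4359 0.4887 0.01  ]
0.01 [0.5337 0.3443 0.01  ] [0.5352 0.349  0.01  ]
0.02 [0.4329 0.357  0.02  ] [0.433  0.3572 0.02  ]
0.02 [0.4366 0.4857 0.02  ] [0.4368 0.4867 0.02  ]
0.02 [0.5325 0.3465 0.02  ] [0.5338 0.3503 0.02  ]
```

Run:
```python
from h import *
crop('w3',215,180,295,232,10,'w3_z')
s=load('w3')
ax=np.array([np.cos(np.radians(-1.5)),np.sin(np.radians(-1.5)),0]);n=np.array([-ax[1],ax[0],0]);z=np.array([0,0,1.])
H=np.array([.516,.4436,.028])-.085*n
P=lambda x,d,h,r:H+x*ax+n*(d*np.cos(r)-h*np.sin(r))+z*(d*np.sin(r)+h*np.cos(r))
for th in (43,45,47,50):
    r=np.radians(th); print(th,[proj(s,P(.075,d,h,r)).round(1).tolist() for d,h in((.005,.003),(.105,.003),(.105,-.003))])
```

```text
43 [[226.5, 198.6], [283.5, 214.4], [286.7, 213.2]]
45 [[226.4, 198.6], [281.4, 215.1], [284.8, 213.9]]
47 [[226.2, 198.6], [279.3, 215.8], [282.8, 214.6]]
50 [[226.0, 198.7], [275.8, 216.8], [279.6, 215.7]]
```

View pics/w3_z.png

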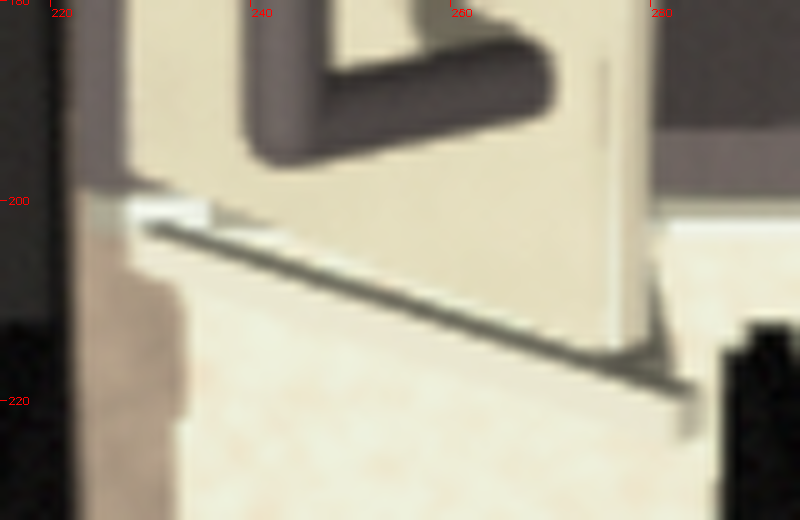

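```bash
cat >> h.py <<'E'
def tilt(deg,yaw=-1.5):
    return R.from_rotvec(np.array([np.cos(np.radians(yaw)),np.sin(np.radians(yaw)),0])*np.radians(deg))*down(np.radians(90+yaw))
E
python3 - <<'E'
from h import *
o=get_obs();goto([.50,.331,.172],tilt(45),steps=6)
goto([.50,.3925,.1115],tilt(45),p0=np.array([.50,.331,.172]),R0=tilt(45))
E
```

```text
dist mm 135.1 turn deg 45.33 n 6 local mm [109.9 -68.1 -39.5]
   [0.0458, -0.0284, -0.0164, -0.0016, -0.0017, 0.1679]
   [0.0416, -0.0341, -0.0165, -0.0016, -0.0017, 0.1679]
   [0.0368, -0.0393, -0.0166, -0.0016, -0.0017, 0.1679]
   [0.0313, -0.0437, -0.0167, -0.0016, -0.0017, 0.1679]
   [0.0252, -0.0474, -0.0168, -0.0016, -0.0017, 0.1679]
   [0.0187, -0.0503, -0.0169, -0.0016, -0.0017, 0.1679]
dist mm 86.3 turn deg 0.0 n 2 local mm [86.3  0.7 -1.6]
   [0.1078, 0.0009, -0.002, 0.0, 0.0, 0.0]
   [0.1078, 0.0009, -0.002, 0.0, 0.0, 0.0]
```

{"fn": "jog_arm", "kwargs": {"increments": [[[-0.2,0.046,-0.028,-0.016,-0.002,-0.002,0.168],[-0.2,0.042,-0.034,-0.016,-0.002,-0.002,0.168],[-0.2,0.037,-0.039,-0.017,-0.002,-0.002,0.168],[-0.2,0.031,-0.044,-0.017,-0.002,-0.002,0.168],[-0.2,0.025,-0.047,-0.017,-0.002,-0.002,0.168],[-0.2,0.019,-0.05,-0.017,-0.002,-0.002,0.168],[-0.2,0,0,0,0,0,0],[-0.2,0,0,0,0,0,0]]]}}

```text
clock: 6.68
eef_pos: [0.5001, 0.3311, 0.1771]
tool_rot: [0.279, 0.646, 0.264, 0.66]
force: [0.9, 0.6, 0.4]
grip_width: 0.038
```

Run:
```python
from h import *
o=get_obs();goto([.50,.3925,.1115],tilt(45)); print(o['grip_width'])
snap('wrist','w4')
snap('scene','s4');crop('s4',250,80,370,180,6,'s4_z')
```

```text
dist mm 89.8 turn deg 0.61 n 2 local mm [89.8 -3.2 -2.4]
   [0.1122, -0.004, -0.003, 0.0047, 0.0047, -0.0017]
   [0.1122, -0.0039, -0.0026, 0.0047, 0.0047, -0.0017]
0.037958704675024366
```

View pics/w4.png

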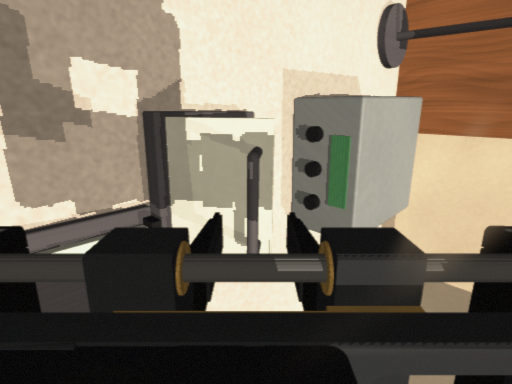

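{"fn": "jog_arm", "kwargs": {"increments": [[[-0.2,0.112,-0.004,-0.003,0.005,0.005,0],[-0.2,0.112,-0.004,-0.003,0.005,0.005,0],[-0.2,0,0,0,0,0,0],[-1,0,0,0,0,0,0],[-1,0,0,0,0,0,0],[-1,0,0,0,0,0,0],[-1,0,0,0,0,0,0]]]}}

```text
clock: 7.65
eef_pos: [0.5001, 0.3935, 0.1127]
tool_rot: [0.281, 0.649, 0.264, 0.656]
force: [-0.8, 1.5, 6.7]
grip_width: 0.0091
```

Run:
```python
from h import *
from arc import arc
o=get_obs();print(o['force'],o['grip_width']);M=R.from_quat(o['tool_rot']).as_matrix()
g=o['eef_pos']-.008*M[:,0]; H=np.array([.502,.359,.028]); v=(g-H)[1:]; print('grasp pt',g,np.hypot(*v),np.degrees(np.arctan2(v[1],v[0])-np.arctan2(38,85)))
arc(H,[1,-.026,0],-4.5,2)
```

```text
[-0.80681525  1.50963074  6.70563669] 0.009069484222280988
grasp pt [0.49998663 0.38781658 0.11836944] 0.09485268009533973 48.22635158572889
   [0.0084, 0.0033, 0.0, 0.0001, -0.0, -0.05]
   [0.0084, 0.0033, 0.0, 0.0001, -0.0, -0.05]
end [0.50029437 0.40004891 0.10978209]
```

{"fn": "jog_arm", "kwargs": {"increments": [[[-1,0.008,0.003,0,0,0,-0.045],[-1,0.008,0.003,0,0,0,-0.045],[-1,0,0,0,0,0,0],[-1,0,0,0,0,0,0]]]}}

```text
clock: 8.15
eef_pos: [0.5003, 0.4001, 0.1102]
tool_rot: [0.258, 0.659, 0.241, 0.664]
force: [-1.7, 3.3, 6.9]
grip_width: 0.0093
```

```bash
cat > ang.py <<'E'
from h import *
o=get_obs();print(o['force'],o['grip_width']);M=R.from_quat(o['tool_rot']).as_matrix()
g=o['eef_pos']-.008*M[:,0]; H=np.array([.502,.359,.028]); v=(g-H)[1:]; print('grasp pt',g,np.hypot(*v),np.degrees(np.arctan2(v[1],v[0])-np.arctan2(38,85)),'tilt',np.degrees(np.arctan2(M[1,0],-M[2,0])))
E
python3 ang.py
```

```text
[-1.7373104   3.30319203  6.90580814] 0.009275098850583498
grasp pt [0.50017328 0.39482752 0.11617413] 0.09517504137028754 43.79931858512226 tilt 41.307547223576016
```

{"fn": "jog_arm", "kwargs": {"increments": [[[-0.2,0,0,0,0,0,0],[-0.2,0,0,0,0,0,0],[-0.2,0,0,0,0,0,0],[-0.2,0,0,0,0,0,0]]]}}

```text
clock: 8.65
eef_pos: [0.499, 0.3987, 0.1066]
tool_rot: [0.257, 0.66, 0.239, 0.664]
force: [-0.4, -0.2, -0.5]
grip_width: 0.0374
```

```bash
python3 ang.py
python3 - <<'E'
from h import *
o=get_obs(); M=R.from_quat(o['tool_rot'])
tgt=o['eef_pos']-M.as_matrix()[:,0]*.09
goto(tgt,M)
goto([.53,.40,.28],down(np.radians(88.5)),p0=tgt,R0=M)
E
```

```text
[-0.35111324 -0.23960806 -0.45222512] 0.03743133098913355
grasp pt [0.49893905 0.39342059 0.11260664] 0.09134035743535789 43.77454092967456 tilt 41.05418418817446
dist mm 90.0 turn deg 0.0 n 2 local mm [-90.   0.   0.]
   [-0.1125, 0.0, 0.0, 0.0, 0.0, 0.0]
   [-0.1125, 0.0, 0.0, 0.0, 0.0, 0.0]
dist mm 125.8 turn deg 41.06 n 4 local mm [-39.5 115.6  30.3]
   [-0.0247, 0.0722, 0.0189, 0.0, -0.0012, -0.2281]
   [-0.0371, 0.0667, 0.019, 0.0, -0.0012, -0.2281]
   [-0.0484, 0.059, 0.019, 0.0, -0.0012, -0.2281]
   [-0.0581, 0.0494, 0.0191, 0.0, -0.0012, -0.2281]
```

{"fn": "jog_arm", "kwargs": {"increments": [[[-0.2,-0.1,0,0,0,0,0],[-0.2,-0.1,0,0,0,0,0],[-0.2,0,0,0,0,0,0]]]}}

```text
clock: 9.02
eef_pos: [0.5001, 0.3457, 0.1703]
tool_rot: [0.257, 0.658, 0.24, 0.666]
force: [-0.1, 0.4, 0.4]
grip_width: 0.0381
```

Run:
```python
from h import *
snap('wrist','w5')
o=get_obs();goto([.54,.40,.285],down(np.radians(88.5)),steps=5)
crop('w5',130,90,330,250,4,'w5_z')
```

```text
dist mm 134.9 turn deg 41.11 n 5 local mm [-51.7 118.1  39.6]
   [-0.0259, 0.0591, 0.0198, 0.0, -0.0001, -0.1827]
   [-0.034, 0.0548, 0.0198, 0.0, -0.0001, -0.1827]
   [-0.0415, 0.0493, 0.0198, 0.0, -0.0001, -0.1827]
   [-0.0481, 0.0429, 0.0198, 0.0, -0.0001, -0.1827]
   [-0.0538, 0.0356, 0.0198, 0.0, -0.0001, -0.1827]
```

View pics/w5_z.png

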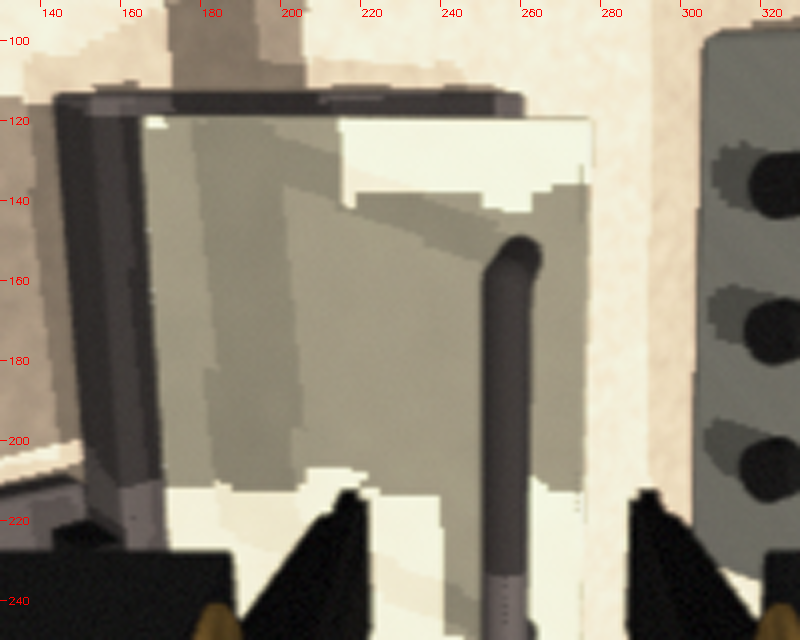

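{"fn": "jog_arm", "kwargs": {"increments": [[[-0.2,-0.026,0.059,0.02,0,0,-0.183],[-0.2,-0.034,0.055,0.02,0,0,-0.183],[-0.2,-0.042,0.049,0.02,0,0,-0.183],[-0.2,-0.048,0.043,0.02,0,0,-0.183],[-0.2,-0.054,0.036,0.02,0,0,-0.183],[-0.2,0,0,0,0,0,0],[-0.2,0,0,0,0,0,0]]]}}

```text
clock: 9.95
eef_pos: [0.5388, 0.4005, 0.2812]
tool_rot: [0.007, 0.709, -0.009, 0.705]
force: [-0.6, 0.2, -0.3]
grip_width: 0.0379
```

Run:
```python
from h import *
snap('wrist','w6'); snap('scene','s6')
crop('w6',210,60,310,240,5,'w6_z'); crop('s6',315,120,350,165,12,'s6_z')
s=load('w6')
ax=np.array([np.cos(np.radians(-1.5)),np.sin(np.radians(-1.5)),0]);n=np.array([-ax[1],ax[0],0]);z=np.array([0,0,1.])
H=np.array([.516,.4436,.028])-.085*n
P=lambda x,d,h,r:H+x*ax+n*(d*np.cos(r)-h*np.sin(r))+z*(d*np.sin(r)+h*np.cos(r))
for th in (43,45,47,50):
    r=np.radians(th); print(th,[((proj(s,P(e*x,d,h,r))-[210,60])*5+2).round(0).tolist() for e in (1,-1) for x,d,h in((.075,.005,.003),(.075,.105,.003),(.075,.105,-.003),(.045,.085,.038))])
```

```text
43 [[80.0, 708.0], [363.0, 791.0], [378.0, 785.0], [198.0, 681.0], [68.0, 144.0], [381.0, 120.0], [398.0, 122.0], [198.0, 266.0]]
45 [[79.0, 708.0], [352.0, 795.0], [369.0, 789.0], [185.0, 683.0], [67.0, 144.0], [369.0, 119.0], [388.0, 121.0], [183.0, 266.0]]
47 [[78.0, 708.0], [342.0, 799.0], [359.0, 793.0], [171.0, 684.0], [66.0, 144.0], [358.0, 118.0], [377.0, 120.0], [168.0, 266.0]]
50 [[77.0, 708.0], [324.0, 804.0], [343.0, 798.0], [149.0, 686.0], [65.0, 144.0], [339.0, 116.0], [359.0, 118.0], [146.0, 265.0]]
```

View pics/w6_z.png

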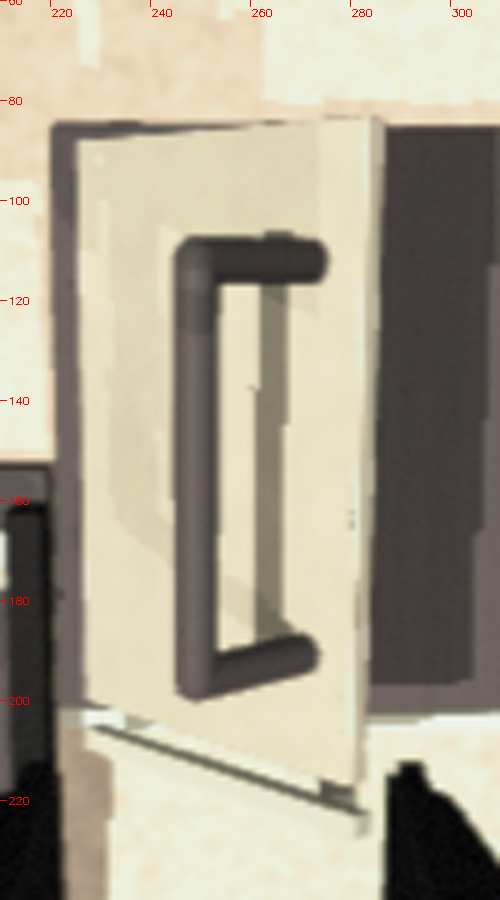

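View pics/s6_z.png

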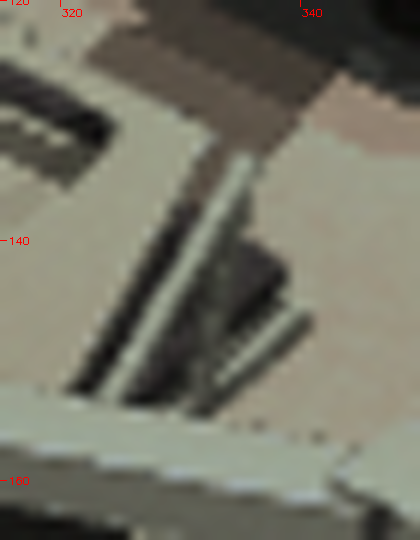

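Run:
```python
from h import *
goto([.575,-.06,.28],down(np.radians(88.5)),steps=8)
```

```text
dist mm 460.8 turn deg 0.39 n 8 local mm [   2.6 -458.3   47.7]
   [0.0008, -0.1432, 0.0149, 0.0001, -0.001, 0.0005]
   [0.0008, -0.1432, 0.0149, 0.0001, -0.001, 0.0005]
   [0.0007, -0.1432, 0.0149, 0.0001, -0.001, 0.0005]
   [0.0007, -0.1432, 0.015, 0.0001, -0.001, 0.0005]
   [0.0006, -0.1432, 0.015, 0.0001, -0.001, 0.0005]
   [0.0006, -0.1432, 0.015, 0.0001, -0.001, 0.0005]
   [0.0006, -0.1432, 0.015, 0.0001, -0.001, 0.0005]
   [0.0005, -0.1432, 0.015, 0.0001, -0.001, 0.0005]
```

{"fn": "jog_arm", "kwargs": {"increments": [[[-0.2,0,-0.143,0.015,0,-0.001,0],[-0.2,0,-0.143,0.015,0,-0.001,0],[-0.2,0,-0.143,0.015,0,-0.001,0],[-0.2,0,-0.143,0.015,0,-0.001,0],[-0.2,0,-0.143,0.015,0,-0.001,0],[-0.2,0,-0.143,0.015,0,-0.001,0],[-0.2,0,-0.143,0.015,0,-0.001,0],[-0.2,0,-0.143,0.015,0,-0.001,0]]]}}

```text
clock: 11.05
eef_pos: [0.5751, -0.0607, 0.2837]
tool_rot: [0.009, 0.706, -0.01, 0.708]
force: [0.5, 0.3, -0.0]
grip_width: 0.0383
```

{"fn": "jog_arm", "kwargs": {"increments": [[[-0.2,0,0,0,0,0,0],[-0.2,0,0,0,0,0,0]]]}}

```text
clock: 11.3
eef_pos: [0.5756, -0.0583, 0.2839]
tool_rot: [0.009, 0.706, -0.009, 0.708]
force: [0.3, -0.5, -0.6]
grip_width: 0.0384
```

Run:
```python
from h import *
s=snap('wrist','w7'); im=cv2.imread('pics/w7.png'); cv2.imwrite('pics/w7_b.png',cv2.resize(im[:250],None,fx=1.56,fy=1.56,interpolation=cv2.INTER_CUBIC))
print(get_obs()['joint_pos'].round(2))
```

```text
[-0.19 -0.06  1.75 -0.    1.46 -1.74]
```

View pics/w7_b.png

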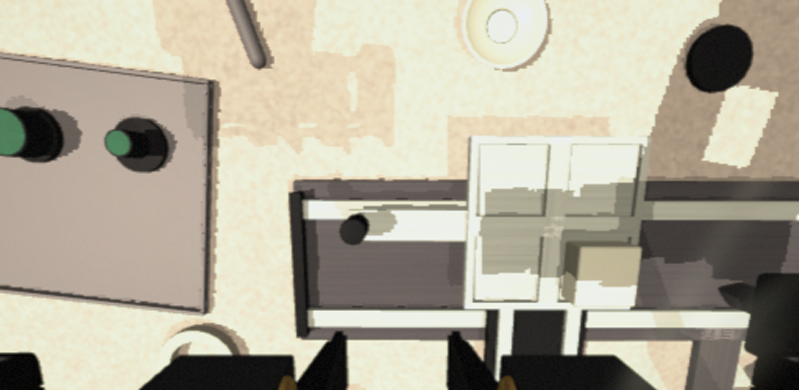

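Run:
```python
from h import *
crop('w7',290,80,420,205,6,'w7_c'); crop('w7',180,105,310,225,6,'w7_k'); crop('w7',440,160,512,220,8,'w7_p')
crop('w7',0,30,150,215,4,'w7_t')
```

```text
(no output)
```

View pics/w7_c.png

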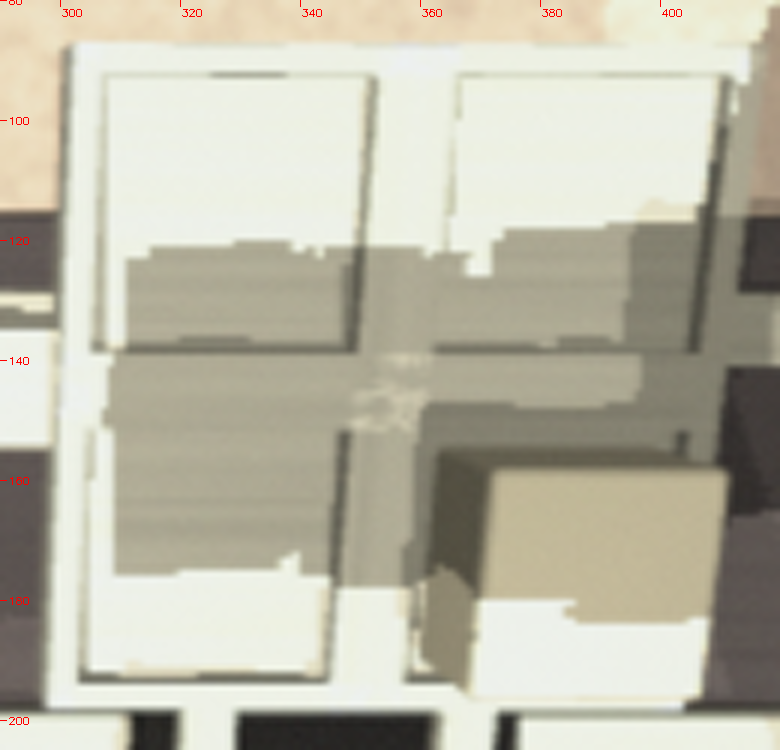

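View pics/w7_k.png

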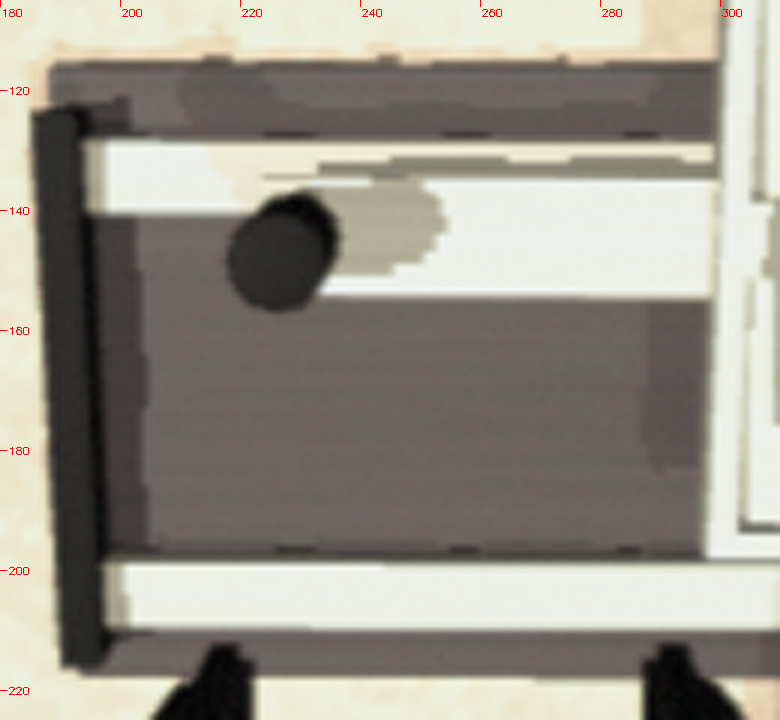

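View pics/w7_p.png

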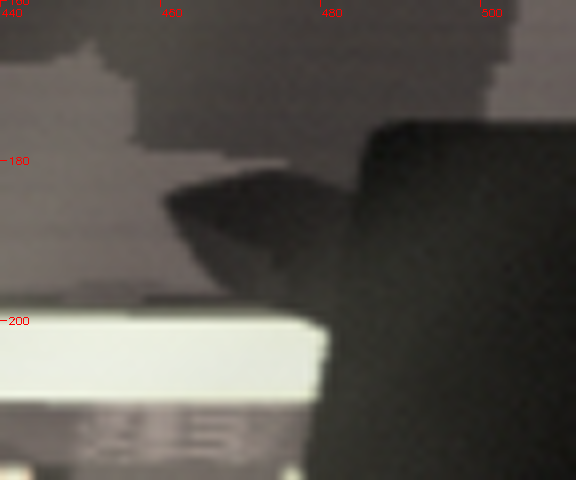

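View pics/w7_t.png

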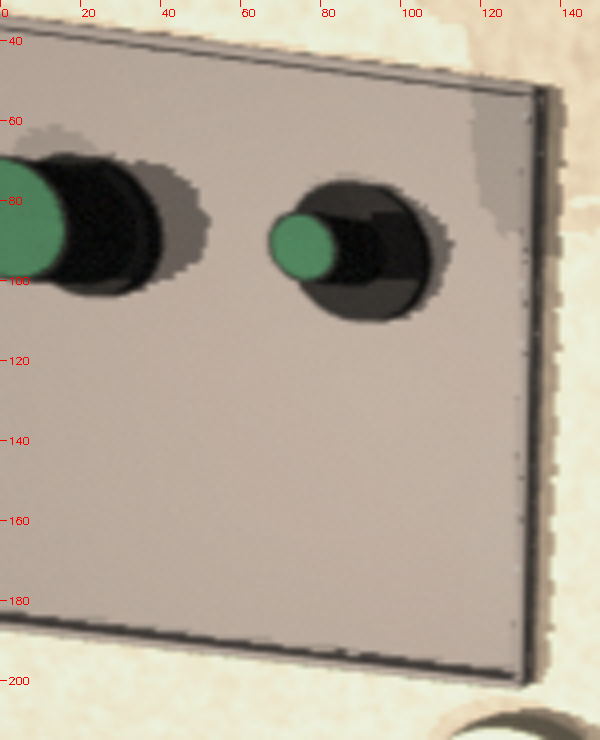

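Run:
```python
from h import *
from scipy.optimize import least_squares
w=load('w7'); print('cam',w['T'][:3,3])
def C(p,k,x0,y0): return np.array([x0+(p[0]+.5)/k-.5,y0+(p[1]+.5)/k-.5])
pp=[(-70,-70,.056),(-70,70,.056),(70,-70,.056),(12,12,.084),(12,60,.084),(60,60,.084),(60,12,.084)]
ob=[C(p,6,290,80) for p in[(70,45),(748,50),(45,708),(493,470),(728,470),(705,697),(468,697)]]
def wd(q,a): 
    c,sn=np.cos(q[2]),np.sin(q[2]); return [q[0]+(c*a[0]-sn*a[1])/1e3,q[1]+(sn*a[0]+c*a[1])/1e3,a[2]+q[3]]
f=lambda q:np.concatenate([proj(w,wd(q,a))-b for a,b in zip(pp,ob)])
r=least_squares(f,[.55,.07,-.02,0]);print(r.x.round(4),np.degrees(r.x[2]));print(r.fun.round(1))
q=r.x.copy()
f3=lambda q:f(np.r_[q,0]); r3=least_squares(f3,[.55,.07,-.02]);print('z fixed',r3.x.round(4),np.degrees(r3.x[2]),r3.fun.round(1)); q=np.r_[r3.x,0]
print('knob pred',wd(q,(0,-160,.095)), 'knob obs',atz(w,C((277,262),6,180,105),.095))
tip=atz(w,C((163,199),8,440,160),.105);print('tip obs',tip)
d=R.from_euler('z',-q[2]).apply(tip-np.array([q[0],q[1],.105]));print('tip rel carrier centre stage axes',d.round(4),'-> slides',(.05-d[0]).round(4),(.16-d[1]).round(4))
print('b leaf',atz(w,C((303,246),4,0,30),.043),'leaf diam',abs(atz(w,C((270,246),4,0,30),.043)-atz(w,C((337,246),4,0,30),.043)))
# yaw from edges of base
a=atz(w,C((60,65),6,180,105),.02);b=atz(w,C((715,65),6,180,105),.02);print('edge yaw',np.degrees(np.arctan2(*(b-a)[1::-1]))-90)
c=atz(w,C((335,612),4,0,30),.012)
# top end plate: left edges
a=atz(w,C((35,110),6,180,105),.05);b=atz(w,C((62,665),6,180,105),.05);print('plate yaw',a,b,np.degrees(np.arctan2(*(b-a)[1::-1])))
```

```text
cam [ 0.50508393 -0.05668865  0.44292489]
[ 0.5522  0.0699 -0.0197 -0.004 ] -1.12763636704867
[ 0.   0.8  1.6 -0.7  0.8  0.3 -0.9 -0.3 -0.1 -0.5 -1.   0.1 -0.3  0.3]
z fixed [ 0.5516  0.0684 -0.0197] -1.1304145692041216 [-0.7  0.2  2.1 -1.4  0.   0.7 -0.9 -0.2  0.4 -0.4 -0.6  0.6 -0.3  0.8]
knob pred [np.float64(0.548455602595047), np.float64(-0.09159365370005207), np.float64(0.095)] knob obs [ 0.54689304 -0.09053354  0.095     ]
tip obs [0.59381598 0.17614065 0.105     ]
tip rel carrier centre stage axes [ 0.0401  0.1086 -0.    ] -> slides 0.0099 0.0514
b leaf [ 0.47679198 -0.28074228  0.043     ] leaf diam [0.00053884 0.02102121 0.        ]
edge yaw -1.4656360446603287
plate yaw [ 0.51903799 -0.1443233   0.05      ] [ 0.64263006 -0.1483589   0.05      ] -1.8701876865494638
```

Run:
```python
from h import *
goto([.5475,-.0905,.12],down(np.radians(88.7)))
goto([.5475,-.0905,.072],down(np.radians(88.7)))
```

```text
dist mm 169.8 turn deg 0.2 n 3 local mm [164.1 -33.4 -27.9]
   [0.1367, -0.0279, -0.0232, -0.0009, 0.0011, 0.0003]
   [0.1368, -0.0279, -0.0231, -0.0009, 0.0011, 0.0003]
   [0.1368, -0.0279, -0.023, -0.0009, 0.0011, 0.0003]
dist mm 216.5 turn deg 0.2 n 4 local mm [212.1 -33.4 -28. ]
   [0.1326, -0.0209, -0.0175, -0.0006, 0.0009, 0.0003]
   [0.1326, -0.0209, -0.0174, -0.0006, 0.0009, 0.0003]
   [0.1326, -0.0209, -0.0174, -0.0006, 0.0009, 0.0003]
   [0.1326, -0.0209, -0.0173, -0.0006, 0.0009, 0.0003]
```

{"fn": "jog_arm", "kwargs": {"increments": [[[0.1,0.12,-0.028,-0.023,0,0,0],[0.1,0.12,-0.028,-0.023,0,0,0],[0.1,0.12,-0.028,-0.023,0,0,0],[0.1,0,0,0,0,0,0]]]}}

```text
clock: 11.85
eef_pos: [0.5448, -0.0893, 0.136]
tool_rot: [0.009, 0.709, -0.008, 0.705]
force: [-0.5, -0.1, -0.0]
grip_width: 0.0523
```

Run:
```python
from h import *
s=snap('wrist','w8'); crop('w8',150,120,360,260,3,'w8_z'); goto([.5475,-.0905,.072],down(np.radians(88.7)))
```

```text
dist mm 67.6 turn deg 0.06 n 2 local mm [67.6 -0.7  0. ]
   [0.0844, -0.0008, 0.0001, -0.0005, 0.0002, 0.0002]
   [0.0844, -0.0008, 0.0001, -0.0005, 0.0002, 0.0002]
```

View pics/w8_z.png

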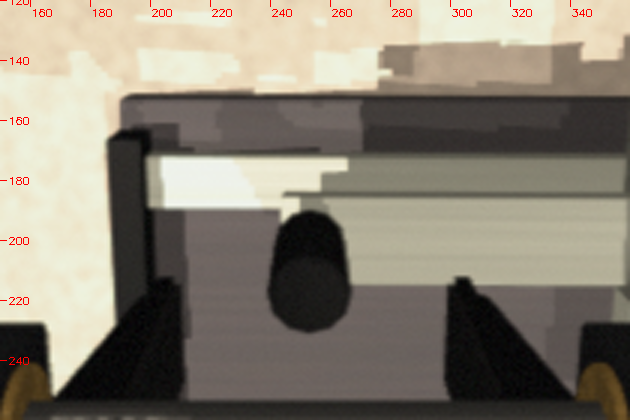

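{"fn": "jog_arm", "kwargs": {"increments": [[[0.1,0.082,-0.001,0,0,0,0],[0.1,0.082,-0.001,0,0,0,0],[0,0,0,0,0,0,0],[-1,0,0,0,0,0,0],[-1,0,0,0,0,0,0],[-1,0,0,0,0,0,0],[-1,0,0,0,0,0,0]]]}}

```text
clock: 12.78
eef_pos: [0.5497, -0.0921, 0.0765]
tool_rot: [0.008, 0.705, -0.009, 0.709]
force: [0.1, 1.6, 4.1]
grip_width: 0.0196
```

{"fn": "jog_arm", "kwargs": {"increments": [[[-1,0,-0.04,-0.004,0,0,0],[-1,0,-0.04,-0.004,0,0,0],[-1,0,-0.03,-0.004,0,0,0],[-1,0,0,0,0,0,0],[-1,0,0,0,0,0,0]]]}}

```text
clock: 13.4
eef_pos: [0.5437, -0.1385, 0.0765]
tool_rot: [0.007, 0.705, -0.011, 0.709]
force: [0.6, -2.1, 6.1]
grip_width: 0.0194
```

{"fn": "jog_arm", "kwargs": {"increments": [[[-1,0,-0.006,0,0,0,0],[-1,0,-0.006,0,0,0,0],[-1,0,0,0,0,0,0],[-1,0,0,0,0,0,0]]]}}

```text
clock: 13.9
eef_pos: [0.5428, -0.1405, 0.0754]
tool_rot: [0.009, 0.706, -0.009, 0.708]
force: [0.5, 4.1, 5.4]
grip_width: 0.0196
```

{"fn": "jog_arm", "kwargs": {"increments": [[[-1,0,-0.008,0,0,0,0],[-1,0,0,0,0,0,0],[-1,0,0,0,0,0,0]]]}}

```text
clock: 14.28
eef_pos: [0.5428, -0.1406, 0.0753]
tool_rot: [0.011, 0.706, -0.007, 0.708]
force: [2.0, 14.7, 7.3]
grip_width: 0.0194
```

{"fn": "jog_arm", "kwargs": {"increments": [[[-1,0,0.008,-0.008,0,0,0],[-1,0,0,-0.008,0,0,0],[-1,0,0,0,0,0,0],[-1,0,0,0,0,0,0]]]}}

```text
clock: 14.78
eef_pos: [0.537, -0.1403, 0.0754]
tool_rot: [0.009, 0.705, -0.009, 0.709]
force: [4.5, 5.4, 4.9]
grip_width: 0.0195
```

{"fn": "jog_arm", "kwargs": {"increments": [[[-1,0,0,-0.008,0,0,0],[-1,0,0,0,0,0,0],[-1,0,0,0,0,0,0]]]}}

```text
clock: 15.15
eef_pos: [0.5368, -0.1403, 0.0756]
tool_rot: [0.009, 0.702, -0.009, 0.712]
force: [16.3, 6.1, -3.6]
grip_width: 0.0192
```

{"fn": "jog_arm", "kwargs": {"increments": [[[-1,0,0,0.008,0,0,0],[-1,0,0.1,0.01,0,0,0],[-1,0,0.1,0.01,0,0,0],[-1,0,0.08,0.01,0,0,0],[-1,0,0,0,0,0,0],[-1,0,0,0,0,0,0]]]}}

```text
clock: 15.9
eef_pos: [0.5508, -0.0291, 0.0754]
tool_rot: [0.008, 0.706, -0.009, 0.708]
force: [-1.2, 1.7, 5.2]
grip_width: 0.0195
```

Run:
```python
from h import *
o=get_obs();goto([.5537,-.0172,o['eef_pos'][2]],R.from_quat(o['tool_rot']))
```

```text
dist mm 12.3 turn deg 0.0 n 1 local mm [-0.  12.   2.6]
   [-0.0, 0.03, 0.0065, 0.0, 0.0, 0.0]
```

{"fn": "jog_arm", "kwargs": {"increments": [[[-1,0,0.03,0.008,0,0,0],[-1,0,0,0,0,0,0],[-1,0,0,0,0,0,0]]]}}

```text
clock: 16.27
eef_pos: [0.5544, -0.0177, 0.0754]
tool_rot: [0.008, 0.706, -0.01, 0.708]
force: [-1.4, 2.0, 6.6]
grip_width: 0.0197
```

Run:
```python
from h import *
s=snap('scene','s7'); crop('s7',250,120,340,210,8,'s7_z')
ax=-1.3
Rz=R.from_euler('z',np.radians(-1.3))
k=np.array([*get_obs()['eef_pos'][:2],0]); c=k+Rz.apply([0,.16,0])
for nm,p in [('tile c',[.036,.036,.084])]+[('corner',[.036+a,.036+b,.084]) for a in(-.024,.024) for b in(-.024,.024)]:
    print(nm,((proj(s,c+Rz.apply(p))-[250,120])*8+3.5).round(0))
print('tip',((proj(s,np.array([.594,.177,.105]))-[250,120])*8+3.5).round(0))
```

```text
tile c [307. 446.]
corner [220. 449.]
corner [297. 384.]
corner [319. 509.]
corner [395. 442.]
tip [310. 407.]
```

View pics/s7_z.png

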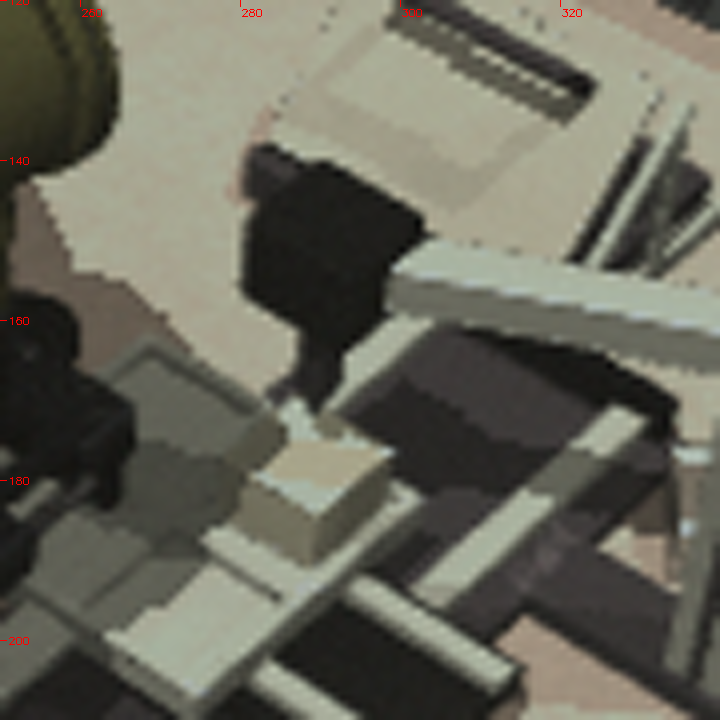

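{"fn": "jog_arm", "kwargs": {"increments": [[[-1,0,0,0,0,0,0],[-1,0,0,0,0,0,0],[-1,0,0,0,0,0,0],[-1,0,0,0,0,0,0],[-1,0,0,0,0,0,0],[-1,0,0,0,0,0,0],[-1,0,0,0,0,0,0],[-1,0,0,0,0,0,0]]]}}

```text
clock: 17.32
eef_pos: [0.5543, -0.0178, 0.0754]
tool_rot: [0.008, 0.706, -0.01, 0.708]
force: [0.3, 2.1, 6.8]
grip_width: 0.0196
```

{"fn": "jog_arm", "kwargs": {"increments": [[[-1,0,0,0,0,0,0],[-1,0,0,0,0,0,0],[-1,0,0,0,0,0,0],[-1,0,0,0,0,0,0]]]}}

```text
clock: 17.82
eef_pos: [0.5543, -0.0178, 0.0754]
tool_rot: [0.008, 0.706, -0.01, 0.708]
force: [-0.6, 1.7, 6.0]
grip_width: 0.0192
```

{"fn": "jog_arm", "kwargs": {"increments": [[[-1,0,-0.1,-0.011,0,0,0],[-1,0,-0.1,-0.011,0,0,0],[-1,0,-0.1,-0.012,0,0,0],[-1,0,0,0,0,0,0],[-1,0,0,0,0,0,0]]]}}

```text
clock: 18.45
eef_pos: [0.5371, -0.1388, 0.0754]
tool_rot: [0.008, 0.706, -0.011, 0.708]
force: [-1.0, -2.6, 6.7]
grip_width: 0.0192
```

{"fn": "jog_arm", "kwargs": {"increments": [[[0.1,0,0,0,0,0,0],[0.1,0,0,0,0,0,0],[0.1,0,0,0,0,0,0],[0.1,-0.15,0,0,0,0,0],[0.1,-0.15,0,0,0,0,0]]]}}

```text
clock: 19.08
eef_pos: [0.5366, -0.1361, 0.1951]
tool_rot: [0.008, 0.707, -0.009, 0.707]
force: [1.2, -0.2, 0.5]
grip_width: 0.0518
```

Run:
```python
from h import *
s=snap('top','t8'); crop('t8',120,130,440,290,2,'t8_z'); goto([.55,-.27,.24],down(np.radians(88.7)))
```

```text
dist mm 136.8 turn deg 0.97 n 3 local mm [ -32.8 -132.2   12.4]
   [-0.0273, -0.1102, 0.0103, -0.0006, 0.0067, 0.0026]
   [-0.0276, -0.1101, 0.0101, -0.0006, 0.0067, 0.0026]
   [-0.0279, -0.1101, 0.0099, -0.0006, 0.0067, 0.0026]
```

View pics/t8_z.png

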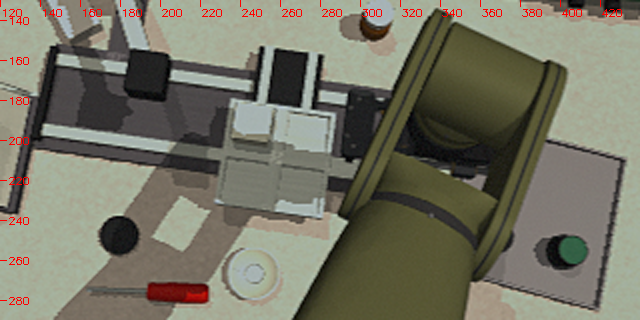

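{"fn": "jog_arm", "kwargs": {"increments": [[[0.3,-0.028,-0.13,0.01,0,0,0],[0.3,-0.028,-0.13,0.01,0,0,0],[0.3,-0.028,-0.13,0.01,0,0,0],[0.3,0,0,0,0,0,0]]]}}

```text
clock: 19.62
eef_pos: [0.5457, -0.2958, 0.2296]
tool_rot: [0.009, 0.706, -0.011, 0.709]
force: [-0.7, 0.1, -0.4]
grip_width: 0.0616
```

Run:
```python
from h import *
s=snap('wrist','w9'); crop('w9',60,60,460,260,2,'w9_z')
```

```text
(no output)
```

View pics/w9_z.png

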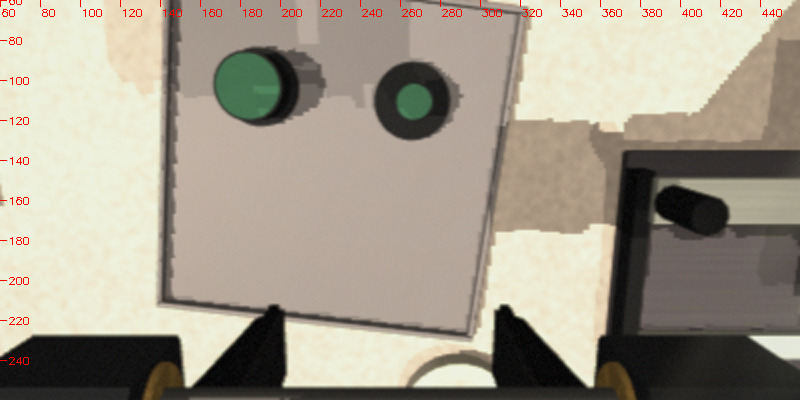

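Run:
```python
from h import *
w=load('w9');a=load('w7')
b=atz(w,(266.75,110.25),.043);d=atz(w,(184.25,102.75),.043);print(b,d)
print(tri([(w,(266.75,110.25)),(a,(75.4,91.1))]))
p=b.copy();p[2]=.10; goto(p,down(np.radians(88.7))); p[2]=.028; goto(p,down(np.radians(88.7)))
for z,l in((.012,[(165,300),(470,337),(522,12)]),):
    for c in l: print('tray',atz(w,(60+c[0]/2-.25,60+c[1]/2-.25),z).round(3))
```

```text
[ 0.47654996 -0.28094621  0.043     ] [ 0.4660971  -0.37104245  0.043     ]
(array([ 0.4766419 , -0.28094137,  0.04255898]), [np.float64(9.056083810231085e-05), np.float64(9.056083810236693e-05)])
dist mm 146.6 turn deg 0.31 n 3 local mm [128.5  11.2 -69.6]
   [0.1071, 0.0093, -0.058, -0.0018, 0.0014, 0.0005]
   [0.1072, 0.0094, -0.0579, -0.0018, 0.0014, 0.0005]
   [0.1072, 0.0094, -0.0578, -0.0018, 0.0014, 0.0005]
dist mm 212.7 turn deg 0.31 n 4 local mm [200.5  11.3 -69.9]
   [0.1253, 0.0071, -0.0437, -0.0013, 0.001, 0.0004]
   [0.1254, 0.0071, -0.0436, -0.0013, 0.001, 0.0004]
   [0.1254, 0.0071, -0.0435, -0.0013, 0.001, 0.0004]
   [0.1254, 0.0071, -0.0434, -0.0013, 0.001, 0.0004]
tray [ 0.598 -0.444  0.012]
tray [ 0.629 -0.245  0.012]
tray [ 0.429 -0.217  0.012]
```

Stub b triangulates to a height of 42.6 mm (43 expected), at (0.4766, -0.281). I'll approach it.

{"fn": "jog_arm", "kwargs": {"increments": [[[0.3,0.1,0.01,-0.06,0,0,0],[0.3,0.1,0.01,-0.06,0,0,0],[0.3,0.1,0.01,-0.06,0,0,0],[0.1,0,0,0,0,0,0],[0.1,0,0,0,0,0,0]]]}}

```text
clock: 20.3
eef_pos: [0.4759, -0.2791, 0.1104]
tool_rot: [0.007, 0.705, -0.009, 0.709]
force: [0.3, -0.4, -0.3]
grip_width: 0.0529
```

Run:
```python
from h import *
goto([.4766,-.281,.028],down(np.radians(88.7)))
```

```text
dist mm 82.5 turn deg 0.37 n 2 local mm [82.5 -1.6  0.3]
   [0.1031, -0.002, 0.0004, -0.0006, 0.0037, 0.0018]
   [0.1031, -0.0022, 0.0007, -0.0006, 0.0037, 0.0018]
```

{"fn": "jog_arm", "kwargs": {"increments": [[[0.1,0.1,-0.002,0,0,0.004,0.002],[0.1,0.1,-0.002,0,0,0.004,0.002],[0.1,0,0,0,0,0,0],[0.1,0,0,0,0,0,0]]]}}

```text
clock: 20.8
eef_pos: [0.4768, -0.282, 0.0316]
tool_rot: [0.008, 0.707, -0.009, 0.707]
force: [0.5, -0.2, 0.1]
grip_width: 0.0522
```

{"fn": "jog_arm", "kwargs": {"increments": [[[0.1,0.008,0,0,0,0,0],[0.1,0,0,0,0,0,0],[-1,0,0,0,0,0,0],[-1,0,0,0,0,0,0],[-1,0,0,0,0,0,0],[-1,0,0,0,0,0,0]]]}}

```text
clock: 21.55
eef_pos: [0.4744, -0.2808, 0.0256]
tool_rot: [0.009, 0.708, -0.008, 0.706]
force: [-0.3, 0.6, 0.9]
grip_width: 0.0211
```

{"fn": "jog_arm", "kwargs": {"increments": [[[-1,0,0,0,0,0,0],[-1,-0.05,0,0,0,0,0],[-1,-0.12,0,0,0,0,0],[-1,-0.12,0,0,0,0,0],[-1,-0.05,0,0,0,0,0],[-1,0,0,0,0,0,0]]]}}

```text
clock: 22.3
eef_pos: [0.4757, -0.2816, 0.1635]
tool_rot: [0.009, 0.707, -0.009, 0.707]
force: [-0.7, 0.6, -1.6]
grip_width: 0.0215
```

Run:
```python
from h import *
goto([.5054,.0564,.16],down(np.radians(88.7)),steps=7)
s=snap('wrist','w10'); crop('w10',150,150,360,290,3,'w10_z')
```

```text
dist mm 339.3 turn deg 0.12 n 7 local mm [  3.3 338.6  21.4]
   [0.0012, 0.1209, 0.0076, -0.0004, 0.0, 0.0001]
   [0.0012, 0.1209, 0.0077, -0.0004, 0.0, 0.0001]
   [0.0012, 0.1209, 0.0077, -0.0004, 0.0, 0.0001]
   [0.0012, 0.1209, 0.0077, -0.0004, 0.0, 0.0001]
   [0.0012, 0.1209, 0.0078, -0.0004, 0.0, 0.0001]
   [0.0012, 0.1209, 0.0078, -0.0004, 0.0, 0.0001]
   [0.0013, 0.1209, 0.0078, -0.0004, 0.0, 0.0001]
```

View pics/w10_z.png

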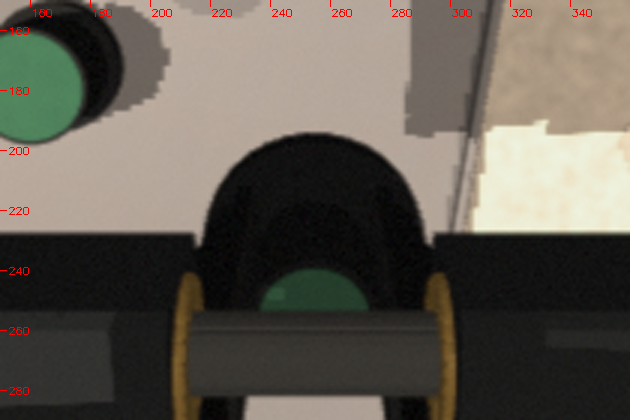

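{"fn": "jog_arm", "kwargs": {"increments": [[[-1,0,0.121,0.008,0,0,0],[-1,0,0.121,0.008,0,0,0],[-1,0,0.121,0.008,0,0,0],[-1,0,0.121,0.008,0,0,0],[-1,0,0.121,0.008,0,0,0],[-1,0,0.121,0.006,0,0,0],[-1,0,0.12,0.004,0,0,0],[-1,0,0,0,0,0,0]]]}}

```text
clock: 23.35
eef_pos: [0.5014, 0.0593, 0.159]
tool_rot: [0.008, 0.71, -0.006, 0.704]
force: [0.2, -0.3, -1.4]
grip_width: 0.0217
```

Run:
```python
from h import *
goto([.5034,.0564,.073],down(np.radians(88.7)))
s=snap('wrist','w11'); crop('w11',130,60,390,290,3,'w11_z')
```

```text
dist mm 86.1 turn deg 0.5 n 2 local mm [86.  -3.   2.8]
   [0.1075, -0.0037, 0.0035, 0.0017, -0.0052, -0.0011]
   [0.1075, -0.0036, 0.003, 0.0017, -0.0052, -0.0011]
```

View pics/w11_z.png

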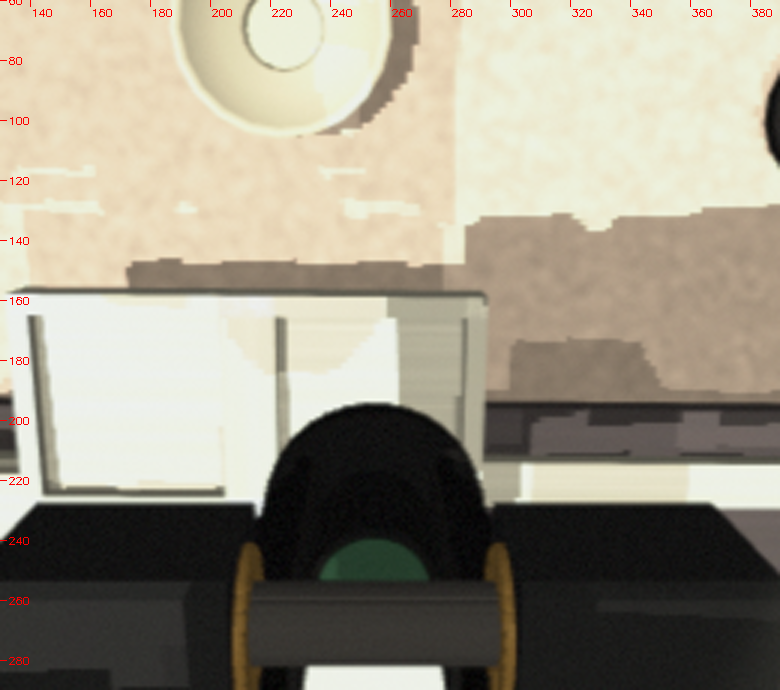

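Run:
```python
from h import *
w=load('w11'); f=lambda x,y,z:atz(w,(130+(x+.5)/3-.5,60+(y+.5)/3-.5),z).round(4)
print('corner',f(487,292,.056),'pred .4722 .0926'); print('nest2 -x edge left corner',f(281,318,.056),'right',f(465,318,.056))
```

```text
corner [0.4702 0.0925 0.056 ] pred .4722 .0926
nest2 -x edge left corner [0.4766 0.0326 0.056 ] right [0.4777 0.0862 0.056 ]
```

{"fn": "jog_arm", "kwargs": {"increments": [[[-1,0.1,-0.002,0.002,0,0,0],[-1,0.09,-0.001,0.001,0,0,0],[-1,0,0,0,0,0,0],[-1,0,0,0,0,0,0]]]}}

```text
clock: 23.9
eef_pos: [0.5045, 0.0549, 0.0866]
tool_rot: [0.01, 0.708, -0.009, 0.706]
force: [0.8, 0.2, -0.3]
grip_width: 0.0214
```

{"fn": "jog_arm", "kwargs": {"increments": [[[-1,0.015,0.007,-0.004,0,0,0],[-1,0.015,0,0,0,0,0],[-1,0,0,0,0,0,0]]]}}

```text
clock: 24.28
eef_pos: [0.5023, 0.0586, 0.0739]
tool_rot: [0.009, 0.708, -0.008, 0.706]
force: [-0.4, 0.1, -0.4]
grip_width: 0.0214
```

{"fn": "jog_arm", "kwargs": {"increments": [[[-1,0.007,0,0,0,0,0],[-1,0,0,0,0,0,0],[-1,0.005,0,0,0,0,0],[-1,0,0,0,0,0,0]]]}}

```text
clock: 24.78
eef_pos: [0.5043, 0.0585, 0.0715]
tool_rot: [0.009, 0.707, -0.008, 0.707]
force: [-2.1, 0.1, 8.3]
grip_width: 0.0218
```

{"fn": "jog_arm", "kwargs": {"increments": [[[0.1,-0.004,0,0,0,0,0],[0.1,0,0,0,0,0,0],[0.1,0,0,0,0,0,0],[0.1,-0.08,0,0,0,0,0],[0.1,-0.14,0,0,0,0,0],[0.1,-0.14,0.0,0,0,0,0]]]}}

```text
clock: 25.52
eef_pos: [0.5023, 0.0583, 0.2156]
tool_rot: [0.009, 0.709, -0.008, 0.705]
force: [-0.2, -0.2, 0.1]
grip_width: 0.0523
```

Run:
```python
from h import *
goto([.575,-.06,.27],down(np.radians(88.7)))
```

```text
dist mm 149.1 turn deg 0.29 n 3 local mm [ -54.9 -116.4   75.3]
   [-0.0458, -0.097, 0.0628, -0.0008, -0.0019, -0.0006]
   [-0.0456, -0.097, 0.0628, -0.0008, -0.0019, -0.0006]
   [-0.0455, -0.0971, 0.0628, -0.0008, -0.0019, -0.0006]
```

{"fn": "jog_arm", "kwargs": {"increments": [[[0.1,-0.046,-0.097,0.063,0,0,0],[0.1,-0.046,-0.097,0.063,0,0,0],[0.1,-0.046,-0.097,0.063,0,0,0],[0.1,0,0,0,0,0,0],[0.1,0,0,0,0,0,0]]]}}

```text
clock: 26.15
eef_pos: [0.5753, -0.0597, 0.2687]
tool_rot: [0.01, 0.709, -0.008, 0.705]
force: [-0.3, 0.0, -0.8]
grip_width: 0.0521
```

Run:
```python
from h import *
s=snap('wrist','w12'); crop('w12',170,60,400,230,3,'w12_z'); print(get_obs()['eef_pos'])
```

```text
[ 0.57506158 -0.05929769  0.26849927]
```

View pics/w12_z.png

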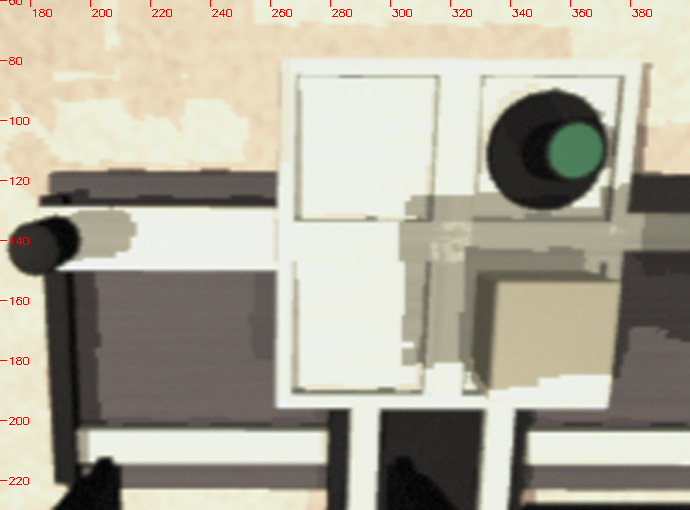

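View pics/w12.png

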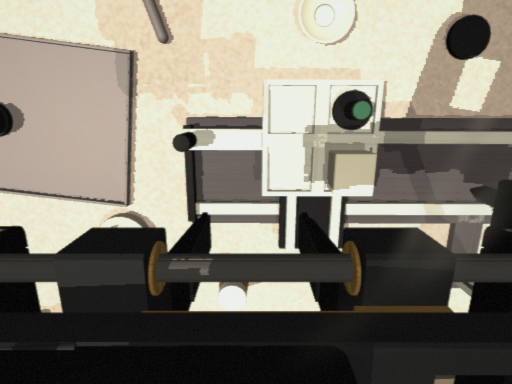

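Run:
```python
from h import *
w=load('w12'); f=lambda x,y,z:atz(w,(170+(x+.5)/3-.5,60+(y+.5)/3-.5),z)
b=f(577,150,.088);k=f(35,249,.095);print('stub',b,'knob',k, 'rel stage',R.from_euler('z',np.radians(1.3)).apply(b-k))
t=[f(*p,.084) for p in((497,280),(618,280),(607,390),(490,390))];print('tile',np.mean(t,0),R.from_euler('z',np.radians(1.3)).apply(np.mean(t,0)-k))
goto([.537,-.139,.13],down(np.radians(88.7)))
```

```text
stub [0.50640309 0.05888421 0.088     ] knob [ 0.53642579 -0.13803184  0.095     ] rel stage [-0.03448247  0.19618423 -0.007     ]
tile [0.57537945 0.05532325 0.084     ] [ 0.03455693  0.19418908 -0.011     ]
dist mm 164.3 turn deg 0.32 n 3 local mm [138.5 -80.9 -35.5]
   [0.1154, -0.0674, -0.0295, -0.0006, -0.0021, -0.0009]
   [0.1154, -0.0673, -0.0298, -0.0006, -0.0021, -0.0009]
   [0.1154, -0.0672, -0.03, -0.0006, -0.0021, -0.0009]
```

{"fn": "jog_arm", "kwargs": {"increments": [[[0.1,0.115,-0.067,-0.03,0,0,0],[0.1,0.115,-0.067,-0.03,0,0,0],[0.1,0.115,-0.067,-0.03,0,0,0],[0.1,0,0,0,0,0,0],[0.1,0,0,0,0,0,0]]]}}

```text
clock: 26.82
eef_pos: [0.5382, -0.1384, 0.1329]
tool_rot: [0.009, 0.707, -0.008, 0.707]
force: [0.4, 0.3, 0.2]
grip_width: 0.0522
```

Run:
```python
from h import *
goto([.537,-.139,.073],down(np.radians(88.7)))
```

```text
dist mm 59.9 turn deg 0.13 n 1 local mm [59.9 -0.7 -1.1]
   [0.1497, -0.0017, -0.0029, -0.0015, -0.0015, -0.0019]
```

{"fn": "jog_arm", "kwargs": {"increments": [[[0.1,0.074,-0.001,-0.001,0,0,0],[0.1,0.074,-0.001,-0.001,0,0,0],[0.1,0,0,0,0,0,0],[-1,0,0,0,0,0,0],[-1,0,0,0,0,0,0],[-1,0,0,0,0,0,0],[-1,0,0,0,0,0,0]]]}}

```text
clock: 27.7
eef_pos: [0.537, -0.1399, 0.0733]
tool_rot: [0.009, 0.708, -0.008, 0.707]
force: [-0.5, 2.2, 3.2]
grip_width: 0.0197
```

{"fn": "jog_arm", "kwargs": {"increments": [[[-1,0,-0.004,-0.006,0,0,0],[-1,0,0,0,0,0,0],[-1,0,-0.004,-0.004,0,0,0],[-1,0,0,0,0,0,0],[-1,0,0,0,0,0,0]]]}}

```text
clock: 28.32
eef_pos: [0.5355, -0.1403, 0.0732]
tool_rot: [0.012, 0.705, -0.007, 0.709]
force: [11.5, 10.9, -2.5]
grip_width: 0.0196
```

{"fn": "jog_arm", "kwargs": {"increments": [[[-1,0,0.005,0.006,0,0,0],[-1,0,0.07,0.052,0,0,0],[-1,0,0.08,0.052,0,0,0],[-1,0,0.08,0.052,0,0,0],[-1,0,0.07,0.052,0,0,0],[-1,0,0,0,0,0,0],[-1,0,0,0,0,0,0]]]}}

```text
clock: 29.2
eef_pos: [0.6219, -0.0233, 0.0732]
tool_rot: [0.009, 0.707, -0.008, 0.707]
force: [2.3, 1.3, 4.2]
grip_width: 0.0191
```

Run:
```python
from h import *
o=get_obs();goto([.622,-.0197,o['eef_pos'][2]],R.from_quat(o['tool_rot']))
s=snap('scene','s13'); crop('s13',240,120,340,210,7,'s13_z')
```

```text
dist mm 3.6 turn deg 0.0 n 1 local mm [0.  3.6 0.1]
   [0.0, 0.0089, 0.0002, 0.0, 0.0, 0.0]
```

View pics/s13_z.png

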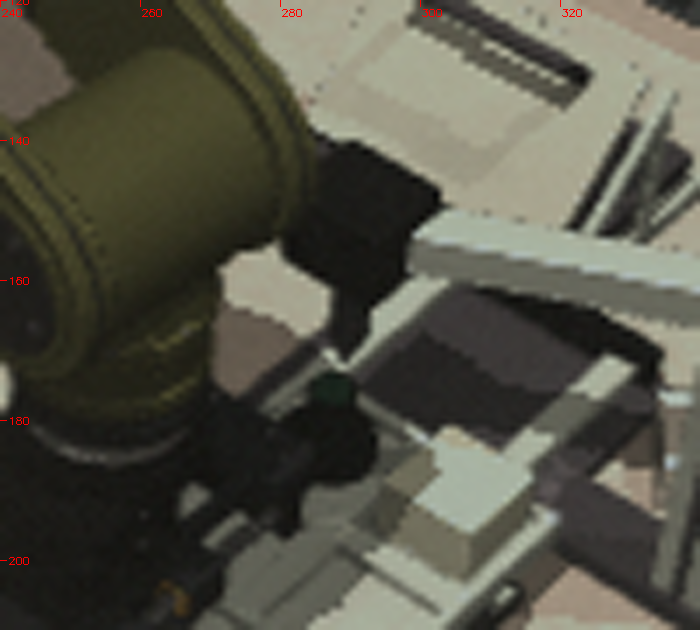

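{"fn": "jog_arm", "kwargs": {"increments": [[[-1,0,0.009,0,0,0,0],[-1,0,0,0,0,0,0],[-1,0,0,0,0,0,0]]]}}

```text
clock: 29.62
eef_pos: [0.6215, -0.0205, 0.0732]
tool_rot: [0.009, 0.708, -0.009, 0.707]
force: [1.7, -2.3, 5.0]
grip_width: 0.0196
```

Run:
```python
from h import *
s=snap('scene','s14'); crop('s14',270,150,310,190,16,'s14_z')
a=proj(s,[.594,.177,.105]);b=proj(s,[.594,.177,.088]);print((b-a).round(2))
for d in([.01,0,0],[0,.01,0]): print(d,(proj(s,np.array([.594,.177,.088])+d)-b).round(2))
```

```text
[-0.45  3.93]
[0.01, 0, 0] [2.62 1.52]
[0, 0.01, 0] [ 1.94 -1.75]
```

View pics/s14_z.png

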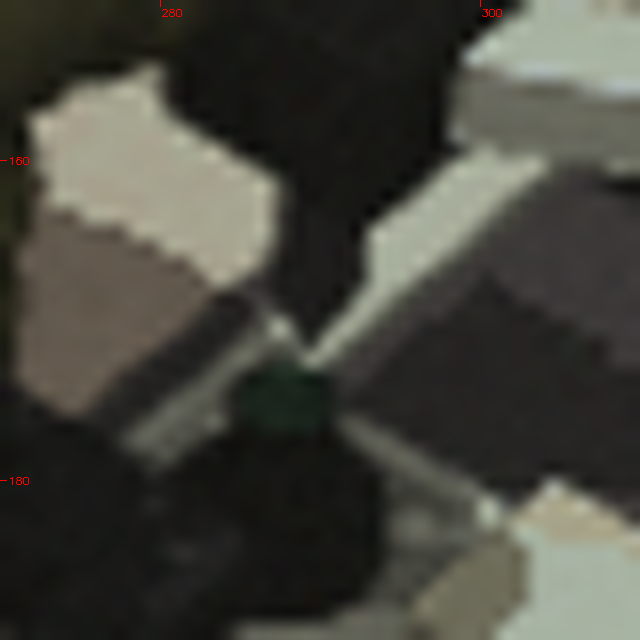

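Run:
```python
from h import *
crop('s14',275,150,335,205,13,'s14_y')
s=load('s14')
Rz=R.from_euler('z',np.radians(-1.3)); tip=np.array([.594,.177,0])
def c(p): return ((p-np.array([275,150]))*13+6).round(0)
bias=np.array([.9,1.4])
o=get_obs();k=np.array([o['eef_pos'][0]+.0003,o['eef_pos'][1],0]);print(k)
for e in((12,12),(12,60),(60,60),(60,12)): print(e,c(proj(s,k+Rz.apply([e[0]/1e3,.16+e[1]/1e3,.084]))))
print('tip',c(proj(s,tip+[0,0,.105])))
```

```text
[ 0.62178261 -0.02049554  0.        ]
(12, 12) [256. 482.]
(12, 60) [380. 372.]
(60, 60) [546. 471.]
(60, 12) [423. 585.]
tip [178. 271.]
```

View pics/s14_y.png

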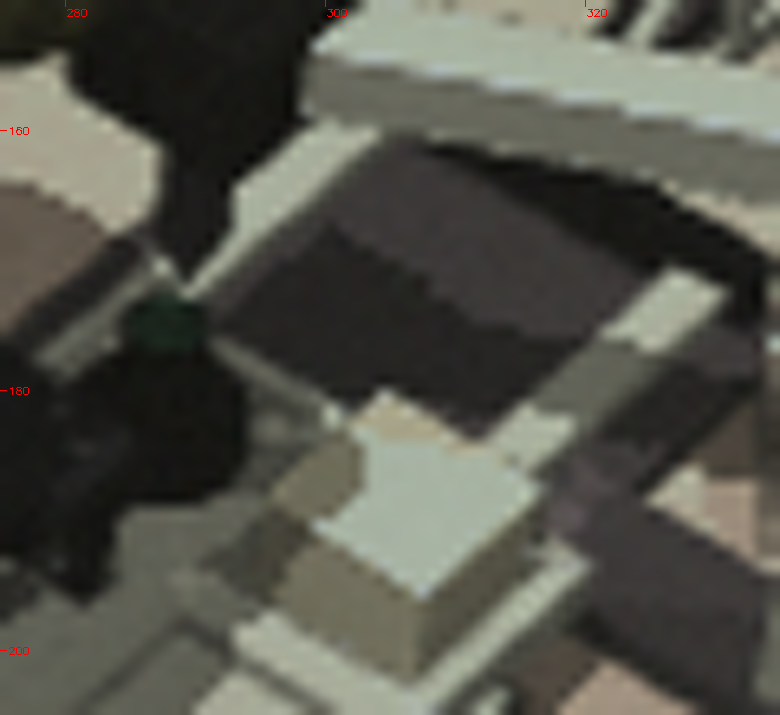

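{"fn": "jog_arm", "kwargs": {"increments": [[[-1,0,0.003,0.007,0,0,0],[-1,0,0,0,0,0,0],[-1,0,0,0,0,0,0]]]}}

```text
clock: 30.05
eef_pos: [0.6237, -0.0192, 0.0732]
tool_rot: [0.009, 0.708, -0.009, 0.706]
force: [-1.8, -1.4, 7.2]
grip_width: 0.0197
```

Good; now rest for over a second.

{"fn": "jog_arm", "kwargs": {"increments": [[[-1,0,0,0,0,0,0],[-1,0,0,0,0,0,0],[-1,0,0,0,0,0,0],[-1,0,0,0,0,0,0],[-1,0,0,0,0,0,0],[-1,0,0,0,0,0,0],[-1,0,0,0,0,0,0],[-1,0,0,0,0,0,0]]]}}

```text
clock: 31.05
eef_pos: [0.6237, -0.0192, 0.0732]
tool_rot: [0.009, 0.708, -0.009, 0.706]
force: [-1.3, -1.8, 6.7]
grip_width: 0.0195
```

Run:
```python
from h import *
s=snap('scene','s15'); crop('s15',275,150,335,205,13,'s15_y')
```

```text
(no output)
```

View pics/s15_y.png

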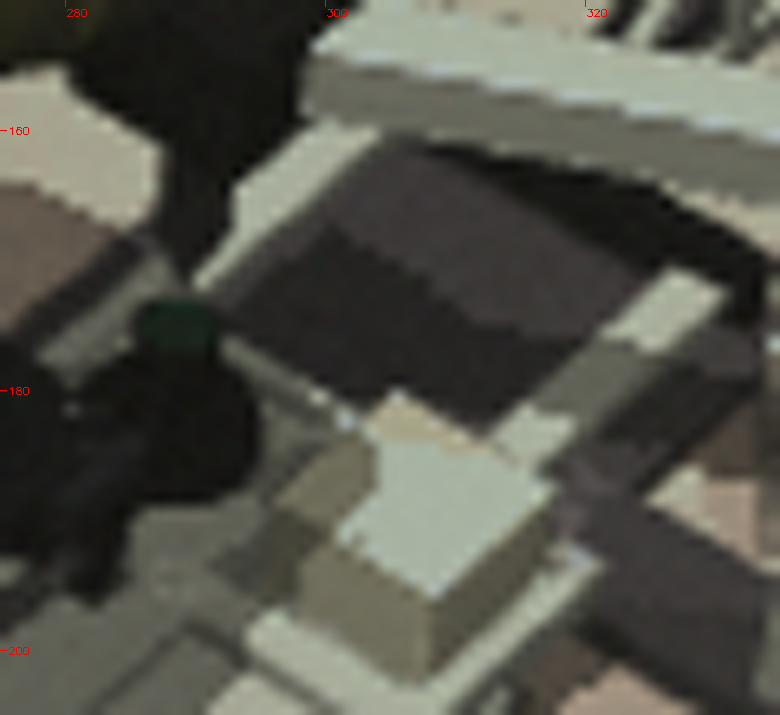

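{"fn": "jog_arm", "kwargs": {"increments": [[[-1,0,0,0,0,0,0],[-1,0,0,0,0,0,0],[-1,0,0,0,0,0,0]]]}}

```text
clock: 31.48
eef_pos: [0.6237, -0.0192, 0.0732]
tool_rot: [0.009, 0.708, -0.009, 0.706]
force: [-0.7, -1.6, 7.8]
grip_width: 0.0194
```

{"fn": "jog_arm", "kwargs": {"increments": [[[-1,0,0,0.004,0,0,0],[-1,0,0,0,0,0,0],[-1,0,0,0,0,0,0],[-1,0,0,0,0,0,0],[-1,0,0,0,0,0,0],[-1,0,0,0,0,0,0],[-1,0,0,0,0,0,0],[-1,0,0,0,0,0,0]]]}}

```text
clock: 32.48
eef_pos: [0.6251, -0.0192, 0.0732]
tool_rot: [0.009, 0.708, -0.009, 0.706]
force: [-1.1, -0.8, 7.0]
grip_width: 0.0196
```

{"fn": "jog_arm", "kwargs": {"increments": [[[-1,0,0,0,0,0,0],[-1,0,0,0,0,0,0],[-1,0,0,0,0,0,0],[-1,0,0,0,0,0,0]]]}}

```text
clock: 32.98
eef_pos: [0.6251, -0.0192, 0.0732]
tool_rot: [0.009, 0.708, -0.009, 0.706]
force: [-1.3, -1.6, 7.7]
grip_width: 0.0193
```

{"fn": "jog_arm", "kwargs": {"increments": [[[-1,0,-0.077,-0.054,0,0,0],[-1,0,-0.077,-0.054,0,0,0],[-1,0,-0.077,-0.054,0,0,0],[-1,0,-0.073,-0.054,0,0,0],[-1,0,0,0,0,0,0],[-1,0,0,0,0,0,0]]]}}

```text
clock: 33.72
eef_pos: [0.5354, -0.139, 0.0733]
tool_rot: [0.009, 0.709, -0.009, 0.706]
force: [-2.6, -1.3, 8.2]
grip_width: 0.0194
```

{"fn": "jog_arm", "kwargs": {"increments": [[[0.1,0,0,0,0,0,0],[0.1,0,0,0,0,0,0],[0.1,0,0,0,0,0,0],[0.1,-0.15,0,0,0,0,0],[0.1,-0.14,0.05,-0.01,0,0,0],[0.1,0,0.14,-0.02,0,0,0],[0.1,0,0.14,-0.02,0,0,0],[0.1,0,0.14,-0.02,0,0,0]]]}}

```text
clock: 34.72
eef_pos: [0.5125, 0.0521, 0.1887]
tool_rot: [0.01, 0.708, -0.008, 0.706]
force: [0.4, 0.8, -0.5]
grip_width: 0.0524
```

Run:
```python
from h import *
s=snap('wrist','w16'); crop('w16',130,60,390,290,3,'w16_z'); print(get_obs()['eef_pos'])
goto([.5055,.0585,.16],down(np.radians(88.7)))
```

```text
[0.51129147 0.05772892 0.18847249]
dist mm 29.1 turn deg 0.46 n 1 local mm [28.5  0.5 -5.7]
   [0.0713, 0.0012, -0.0142, 0.0026, -0.0056, -0.0081]
```

View pics/w16_z.png

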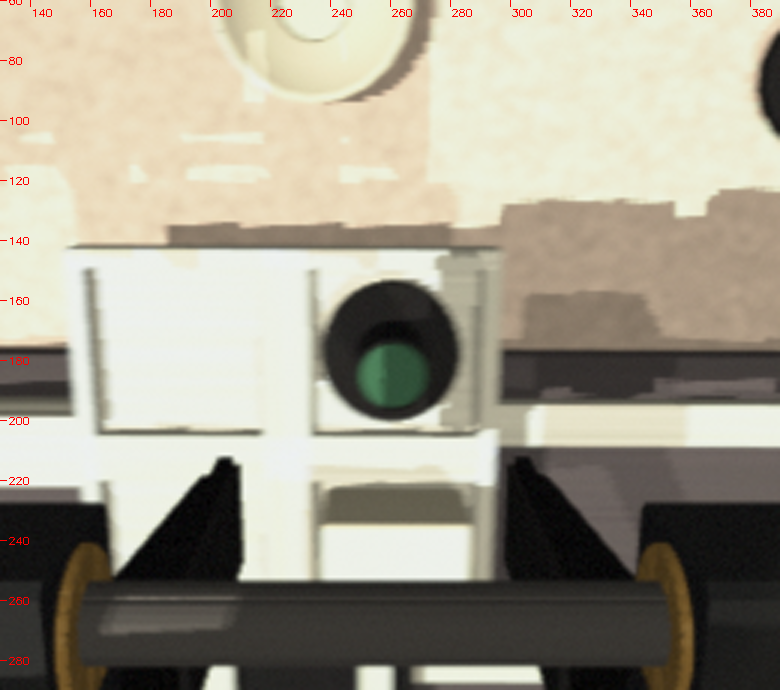

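Run:
```python
from h import *
w=load('w16'); f=lambda x,y,z:atz(w,(130+(x+.5)/3-.5,60+(y+.5)/3-.5),z)
print(f(392,375,.088)); print('nest mid',np.mean([f(313,268,.056),f(482,268,.056),f(313,433,.056),f(480,433,.056)],0), 'foot',f(391,350,.058))
```

```text
[0.50535414 0.05758663 0.088     ]
nest mid [0.5054798  0.05989472 0.056     ] foot [0.50421524 0.05791603 0.058     ]
```

{"fn": "jog_arm", "kwargs": {"increments": [[[0.1,0.07,0,-0.014,0,-0.005,-0.006],[0.1,0.1,0,0,0,0,0],[0.1,0.1,0,0,0,0,0],[0.1,0,0,0,0,0,0],[0.1,0,0,0,0,0,0]]]}}

```text
clock: 35.4
eef_pos: [0.5083, 0.0503, 0.0821]
tool_rot: [0.008, 0.706, -0.01, 0.708]
force: [0.1, 0.3, 0.8]
grip_width: 0.052
```

{"fn": "jog_arm", "kwargs": {"increments": [[[0.1,0.0,0.019,-0.007,0,0,0],[0.1,0.024,0,0,0,0,0],[0.1,0,0,0,0,0,0]]]}}

```text
clock: 35.78
eef_pos: [0.5045, 0.0582, 0.0708]
tool_rot: [0.007, 0.707, -0.01, 0.707]
force: [-0.2, 0.0, -0.3]
grip_width: 0.0523
```

{"fn": "jog_arm", "kwargs": {"increments": [[[-1,0,0,0,0,0,0],[-1,0,0,0,0,0,0],[-1,0,0,0,0,0,0],[-1,0,0,0,0,0,0],[-1,0,0,0,0,0,0],[-1,-0.06,0,0,0,0,0],[-1,-0.06,0,0,0,0,0],[-1,0,0,0,0,0,0]]]}}

```text
clock: 36.78
eef_pos: [0.5064, 0.0582, 0.1212]
tool_rot: [0.008, 0.705, -0.01, 0.709]
force: [-0.4, 0.3, -0.9]
grip_width: 0.0217
```

{"fn": "jog_arm", "kwargs": {"increments": [[[-1,0,-0.09,0,0,0,0],[-1,0,-0.09,0,0,0,0],[-1,0,0,0,0,0,0],[-1,0,0,0,0,0,0]]]}}

```text
clock: 37.28
eef_pos: [0.5025, -0.0134, 0.1184]
tool_rot: [0.008, 0.707, -0.01, 0.707]
force: [0.3, 0.4, -0.5]
grip_width: 0.0218
```

{"fn": "jog_arm", "kwargs": {"increments": [[[-1,0.09,0,0,0,0,0],[-1,0,0,0,0,0,0],[-1,0,0,0,0,0,0]]]}}

```text
clock: 37.65
eef_pos: [0.5034, -0.0133, 0.0839]
tool_rot: [0.007, 0.707, -0.009, 0.707]
force: [0.9, 0.2, -1.0]
grip_width: 0.0217
```

{"fn": "jog_arm", "kwargs": {"increments": [[[-1,0.015,0,0,0,0,0],[-1,0.015,0,0,0,0,0],[-1,0,0,0,0,0,0],[-1,0,0,0,0,0,0]]]}}

```text
clock: 38.15
eef_pos: [0.5031, -0.0139, 0.0714]
tool_rot: [0.008, 0.707, -0.01, 0.707]
force: [-0.0, -0.6, -0.3]
grip_width: 0.0215
```

{"fn": "jog_arm", "kwargs": {"increments": [[[-1,0.003,0,0,0,0,0],[-1,0,0,0,0,0,0],[0.1,0,0,0,0,0,0],[0.1,0,0,0,0,0,0],[0.1,0,0,0,0,0,0],[0.1,-0.1,0,0,0,0,0],[0.1,-0.15,0,0,0,0,0],[0.3,-0.15,0,0,0,0,0]]]}}

```text
clock: 39.15
eef_pos: [0.5025, -0.0134, 0.2313]
tool_rot: [0.008, 0.707, -0.01, 0.707]
force: [0.7, 0.4, 0.8]
grip_width: 0.0577
```

Run:
```python
from h import *
goto([.53,-.37,.23],down(np.radians(88.7)))
```

```text
dist mm 357.7 turn deg 0.21 n 6 local mm [   2.4 -355.9   36.3]
   [0.001, -0.1483, 0.0151, -0.0004, 0.0, 0.0006]
   [0.0009, -0.1483, 0.0151, -0.0004, 0.0, 0.0006]
   [0.0009, -0.1483, 0.015, -0.0004, 0.0, 0.0006]
   [0.0008, -0.1483, 0.015, -0.0004, 0.0, 0.0006]
   [0.0007, -0.1483, 0.0149, -0.0004, 0.0, 0.0006]
   [0.0006, -0.1483, 0.0149, -0.0004, 0.0, 0.0006]
```

{"fn": "jog_arm", "kwargs": {"increments": [[[0.3,0,-0.148,0.015,0,0,0],[0.3,0,-0.148,0.015,0,0,0],[0.3,0,-0.148,0.015,0,0,0],[0.3,0,-0.148,0.015,0,0,0],[0.3,0,-0.148,0.015,0,0,0],[0.3,0,-0.148,0.015,0,0,0],[0.3,0,0,0,0,0,0],[0.3,0,0,0,0,0,0]]]}}

```text
clock: 40.15
eef_pos: [0.53, -0.369, 0.2307]
tool_rot: [0.008, 0.707, -0.01, 0.707]
force: [0.1, -0.5, 0.2]
grip_width: 0.062
```

Run:
```python
from h import *
s=snap('wrist','w17'); crop('w17',130,40,390,260,3,'w17_z'); print(get_obs()['eef_pos'])
```

```text
[ 0.53014494 -0.36846312  0.23104406]
```

View pics/w17_z.png

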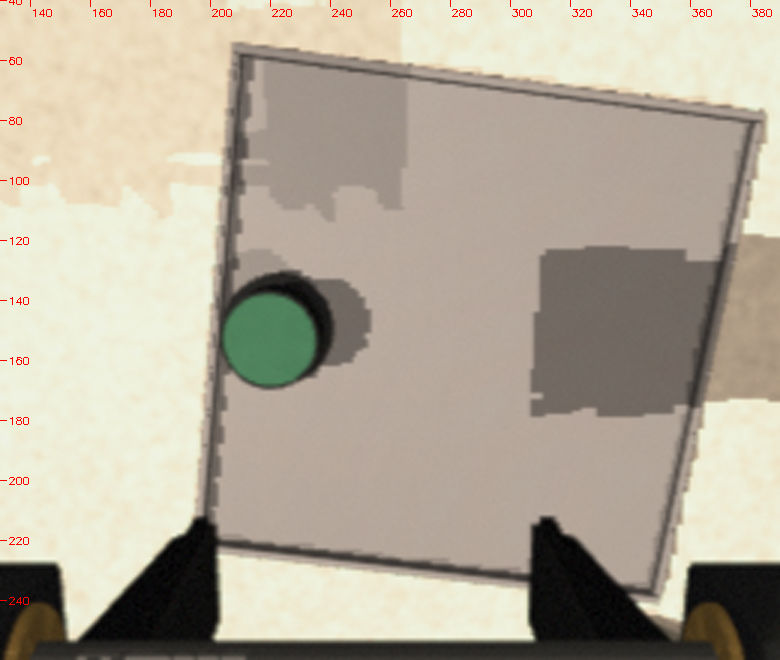

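Run:
```python
from h import *
w=load('w17'); f=lambda x,y,z:atz(w,(130+(x+.5)/3-.5,40+(y+.5)/3-.5),z)
d=f(270,340,.043);print(d, f(222,340,.043)-f(318,340,.043))
for p in((237,45),(205,543),(660,598),(762,113)): print('tray',f(*p,.012).round(4))
goto([d[0],d[1],.10],down(np.radians(88.7)))
goto([d[0],d[1],.028],down(np.radians(88.7)))
```

```text
[ 0.50606207 -0.40866134  0.043     ] [-0.0008857 -0.036598   0.       ]
tray [ 0.3963 -0.419   0.012 ]
tray [ 0.5989 -0.4457  0.012 ]
tray [ 0.6297 -0.2444  0.012 ]
tray [ 0.426  -0.2155  0.012 ]
dist mm 139.2 turn deg 0.16 n 3 local mm [131.1 -40.5 -23.2]
   [0.1093, -0.0337, -0.0193, -0.0006, 0.0003, 0.001]
   [0.1092, -0.0338, -0.0193, -0.0006, 0.0003, 0.001]
   [0.1092, -0.0339, -0.0193, -0.0006, 0.0003, 0.001]
dist mm 208.4 turn deg 0.16 n 4 local mm [203.1 -40.3 -23.2]
   [0.127, -0.0252, -0.0145, -0.0004, 0.0002, 0.0008]
   [0.1269, -0.0252, -0.0145, -0.0004, 0.0002, 0.0008]
   [0.1269, -0.0253, -0.0145, -0.0004, 0.0002, 0.0008]
   [0.1269, -0.0254, -0.0145, -0.0004, 0.0002, 0.0008]
```

{"fn": "jog_arm", "kwargs": {"increments": [[[0.3,0.109,-0.034,-0.019,0,0,0],[0.3,0.109,-0.034,-0.019,0,0,0],[0.3,0.109,-0.034,-0.019,0,0,0],[0.3,0,0,0,0,0,0],[0.3,0,0,0,0,0,0]]]}}

```text
clock: 40.83
eef_pos: [0.5078, -0.4096, 0.1028]
tool_rot: [0.007, 0.706, -0.01, 0.708]
force: [0.2, 0.2, 0.3]
grip_width: 0.0618
```

Run:
```python
from h import *
goto([.506,-.4085,.029],down(np.radians(88.7)))
s=snap('wrist','w18'); crop('w18',130,100,390,290,3,'w18_z')
```

```text
dist mm 73.8 turn deg 0.32 n 2 local mm [73.8  1.4 -2.1]
   [0.0923, 0.0017, -0.0026, -0.0005, 0.002, 0.0029]
   [0.0923, 0.0015, -0.0024, -0.0005, 0.002, 0.0029]
```

View pics/w18_z.png

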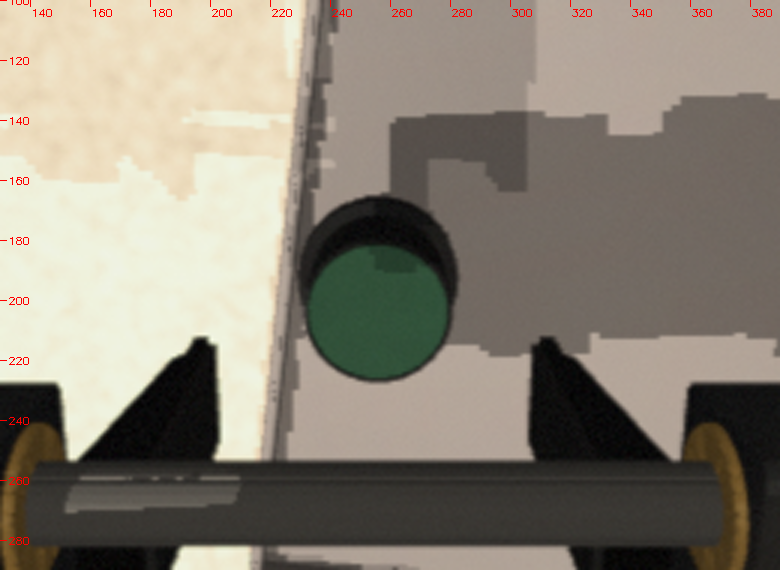

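{"fn": "jog_arm", "kwargs": {"increments": [[[0.3,0.09,0.001,-0.003,0,0,0],[0.3,0.08,0.001,-0.003,0,0,0],[0.3,0,0,0,0,0,0],[0.3,0,0,0,0,0,0]]]}}

```text
clock: 41.38
eef_pos: [0.506, -0.4103, 0.0357]
tool_rot: [0.006, 0.706, -0.011, 0.709]
force: [0.6, 0.0, 0.1]
grip_width: 0.062
```

{"fn": "jog_arm", "kwargs": {"increments": [[[0.3,0.016,0.003,0,0,0,0],[0.3,0,0,0,0,0,0],[-1,0,0,0,0,0,0],[-1,0,0,0,0,0,0],[-1,0,0,0,0,0,0],[-1,0,0,0,0,0,0]]]}}

```text
clock: 42.12
eef_pos: [0.5043, -0.4083, 0.0264]
tool_rot: [0.008, 0.707, -0.01, 0.707]
force: [-0.1, -0.3, 0.5]
grip_width: 0.0376
```

{"fn": "jog_arm", "kwargs": {"increments": [[[-1,0,0,0,0,0,0],[-1,-0.05,0,0,0,0,0],[-1,-0.12,0,0,0,0,0],[-1,-0.12,0,0,0,0,0],[-1,-0.05,0,0,0,0,0],[-1,0,0,0,0,0,0]]]}}

```text
clock: 42.88
eef_pos: [0.5049, -0.4084, 0.1645]
tool_rot: [0.007, 0.706, -0.011, 0.708]
force: [0.2, -0.0, -1.2]
grip_width: 0.0374
```

Run:
```python
from h import *
goto([.5036,.0587,.165],down(np.radians(88.7)),steps=8)
```

```text
dist mm 467.1 turn deg 0.41 n 8 local mm [ -3.2 467.  -12.8]
   [-0.001, 0.1459, -0.004, -0.0003, 0.0006, 0.0009]
   [-0.0009, 0.1459, -0.004, -0.0003, 0.0006, 0.0009]
   [-0.0008, 0.1459, -0.0039, -0.0003, 0.0006, 0.0009]
   [-0.0007, 0.1459, -0.0039, -0.0003, 0.0006, 0.0009]
   [-0.0006, 0.1459, -0.0039, -0.0003, 0.0006, 0.0009]
   [-0.0005, 0.1459, -0.0038, -0.0003, 0.0006, 0.0009]
   [-0.0004, 0.1459, -0.0038, -0.0003, 0.0006, 0.0009]
   [-0.0003, 0.1459, -0.0037, -0.0003, 0.0006, 0.0009]
```

{"fn": "jog_arm", "kwargs": {"increments": [[[-1,-0.001,0.146,-0.004,0,0,0],[-1,-0.001,0.146,-0.004,0,0,0],[-1,-0.001,0.146,-0.004,0,0,0],[-1,0,0.146,-0.004,0,0,0],[-1,0,0.146,-0.004,0,0,0],[-1,0,0.146,-0.004,0,0,0],[-1,0,0.146,-0.004,0,0,0],[-1,0,0.146,-0.004,0,0,0]]]}}

```text
clock: 43.88
eef_pos: [0.5009, 0.0614, 0.1591]
tool_rot: [0.008, 0.708, -0.01, 0.706]
force: [0.9, 0.5, -0.7]
grip_width: 0.0374
```

{"fn": "jog_arm", "kwargs": {"increments": [[[-1,0,0,0,0,0,0],[-1,0,0,0,0,0,0]]]}}

```text
clock: 44.12
eef_pos: [0.5017, 0.0595, 0.1599]
tool_rot: [0.007, 0.708, -0.01, 0.706]
force: [-0.7, -0.3, -0.0]
grip_width: 0.0374
```

Run:
```python
from h import *
goto([.5036,.0587,.085],down(np.radians(88.7)))
s=snap('wrist','w19'); crop('w19',130,60,390,290,3,'w19_z')
```

```text
dist mm 74.9 turn deg 0.27 n 2 local mm [74.9 -0.4  2.1]
   [0.0936, -0.0005, 0.0026, -0.0008, -0.0016, 0.0024]
   [0.0936, -0.0007, 0.0025, -0.0008, -0.0016, 0.0024]
```

View pics/w19_z.png

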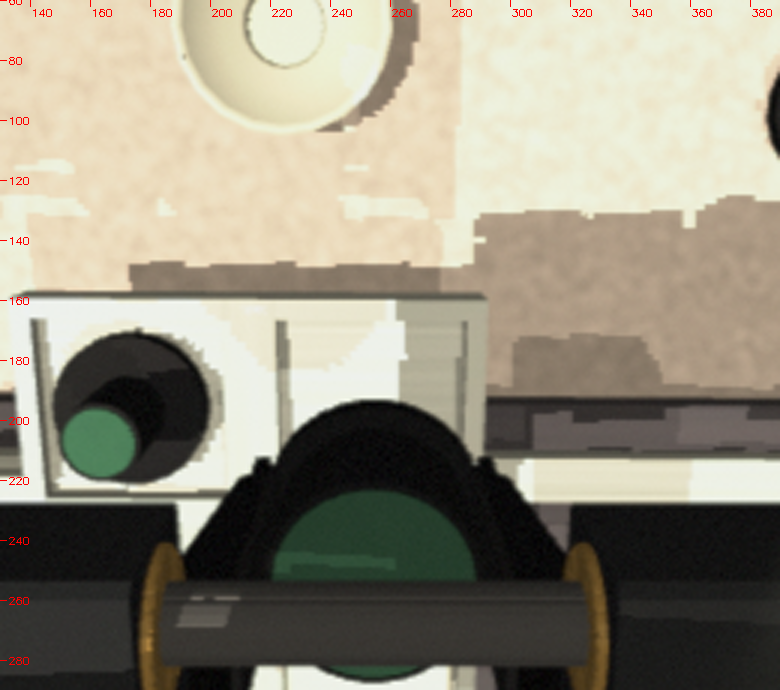

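{"fn": "jog_arm", "kwargs": {"increments": [[[-1,0.094,0,0.002,0,0,0],[-1,0.08,0,0.002,0,0,0],[-1,0,0,0,0,0,0],[-1,0,0,0,0,0,0]]]}}

```text
clock: 44.68
eef_pos: [0.5052, 0.0584, 0.0933]
tool_rot: [0.008, 0.706, -0.01, 0.708]
force: [0.8, -0.6, -0.9]
grip_width: 0.0374
```

{"fn": "jog_arm", "kwargs": {"increments": [[[-1,0.025,0,-0.003,0,0,0],[-1,0.02,0,0,0,0,0],[-1,0,0,0,0,0,0],[-1,0,0,0,0,0,0]]]}}

```text
clock: 45.18
eef_pos: [0.5035, 0.0594, 0.0746]
tool_rot: [0.008, 0.707, -0.01, 0.708]
force: [-1.2, 0.3, -1.5]
grip_width: 0.0378
```

{"fn": "jog_arm", "kwargs": {"increments": [[[-1,0.006,0,0,0,0,0],[-1,0,0,0,0,0,0],[-1,0.004,0,0,0,0,0],[-1,0,0,0,0,0,0]]]}}

```text
clock: 45.68
eef_pos: [0.5047, 0.0593, 0.0723]
tool_rot: [0.008, 0.706, -0.01, 0.708]
force: [-0.5, 0.1, 6.6]
grip_width: 0.0376
```

Seated on the nest floor: contact at TCP 0.072. Release and go to the knob, with a look on the way.

{"fn": "jog_arm", "kwargs": {"increments": [[[0.2,-0.003,0,0,0,0,0],[0.2,0,0,0,0,0,0],[0.2,0,0,0,0,0,0],[0.2,-0.08,0,0,0,0,0],[0.2,-0.14,0,0,0,0,0],[0.1,-0.14,-0.02,0.02,0,0,0],[0.1,-0.08,-0.08,0.05,0,0,0],[0.1,-0.04,-0.1,0.05,0,0,0]]]}}

```text
clock: 46.68
eef_pos: [0.5505, -0.0217, 0.2669]
tool_rot: [0.007, 0.705, -0.009, 0.709]
force: [0.0, 0.4, -0.6]
grip_width: 0.0523
```

{"fn": "jog_arm", "kwargs": {"increments": [[[0.1,0,-0.1,0.05,0,0,0],[0.1,0,0,0,0,0,0],[0.1,0,0,0,0,0,0]]]}}

```text
clock: 47.05
eef_pos: [0.5677, -0.0614, 0.2633]
tool_rot: [0.008, 0.707, -0.01, 0.707]
force: [0.9, 0.0, -1.1]
grip_width: 0.0524
```

Run:
```python
from h import *
s=snap('wrist','w20'); crop('w20',160,60,410,230,3,'w20_z'); print(get_obs()['eef_pos'])
```

```text
[ 0.56763214 -0.06096128  0.26342245]
```

View pics/w20_z.png

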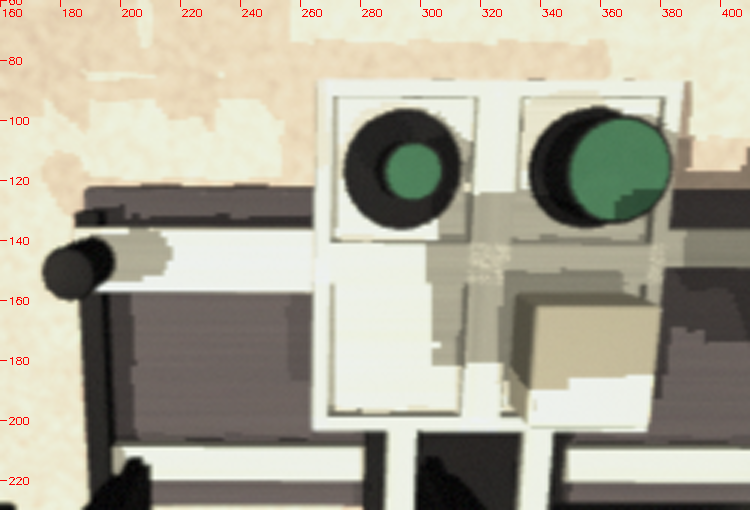

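Run:
```python
from h import *
w=load('w20'); f=lambda x,y,z:atz(w,(160+(x+.5)/3-.5,60+(y+.5)/3-.5),z)
Ri=R.from_euler('z',np.radians(1.3))
d=f(620,168,.088);b=f(413,171,.088);k=f(69,271,.095);t=np.mean([f(*p,.084) for p in((536,307),(660,305),(650,429),(529,427))],0)
print('d',d,'b',b,'knob',k,'tile',t); print('d-tile',Ri.apply(d-t),'b-tile',Ri.apply(b-t),'d-knob',Ri.apply(d-k))
goto([.5360,-.1388,.13],down(np.radians(88.7)))
```

```text
d [0.50581664 0.05929873 0.088     ] b [ 0.50507007 -0.01439879  0.088     ] knob [ 0.53690173 -0.13844049  0.095     ] tile [0.57989039 0.05567744 0.084     ]
d-tile [-0.07413684  0.00193982  0.004     ] b-tile [-0.07321122 -0.07175567  0.004     ] d-knob [-0.03556326  0.19698308 -0.007     ]
dist mm 157.7 turn deg 0.17 n 3 local mm [133.6 -78.2 -29.7]
   [0.1114, -0.0652, -0.0248, -0.0006, -0.0001, 0.0011]
   [0.1113, -0.0653, -0.0248, -0.0006, -0.0001, 0.0011]
   [0.1112, -0.0654, -0.0248, -0.0006, -0.0001, 0.0011]
```

{"fn": "jog_arm", "kwargs": {"increments": [[[0.1,0.111,-0.065,-0.025,0,0,0],[0.1,0.111,-0.065,-0.025,0,0,0],[0.1,0.111,-0.065,-0.025,0,0,0],[0.1,0,0,0,0,0,0],[0.1,0,0,0,0,0,0]]]}}

```text
clock: 47.72
eef_pos: [0.5374, -0.1385, 0.1326]
tool_rot: [0.007, 0.706, -0.01, 0.708]
force: [0.8, 0.2, 0.9]
grip_width: 0.0521
```

{"fn": "jog_arm", "kwargs": {"increments": [[[0.1,0.074,0,-0.001,0,0,0],[0.1,0.074,0,-0.001,0,0,0],[0.1,0,0,0,0,0,0],[-1,0,0,0,0,0,0],[-1,0,0,0,0,0,0],[-1,0,0,0,0,0,0],[-1,0,0,0,0,0,0]]]}}

```text
clock: 48.6
eef_pos: [0.5361, -0.1396, 0.0726]
tool_rot: [0.008, 0.706, -0.01, 0.708]
force: [-0.1, 1.0, 2.8]
grip_width: 0.0192
```

{"fn": "jog_arm", "kwargs": {"increments": [[[-1,0,-0.004,-0.006,0,0,0],[-1,0,0,0,0,0,0],[-1,0,-0.004,-0.004,0,0,0],[-1,0,0,0,0,0,0],[-1,0,0,0,0,0,0]]]}}

```text
clock: 49.22
eef_pos: [0.5331, -0.1403, 0.0726]
tool_rot: [0.01, 0.705, -0.008, 0.709]
force: [5.5, 11.5, 1.7]
grip_width: 0.0194
```

{"fn": "jog_arm", "kwargs": {"increments": [[[-1,0,0.005,-0.005,0,0,0],[-1,0,0,0,0,0,0],[-1,0,0,0,0,0,0]]]}}

```text
clock: 49.6
eef_pos: [0.533, -0.1401, 0.0727]
tool_rot: [0.008, 0.703, -0.01, 0.711]
force: [12.3, 4.0, -5.9]
grip_width: 0.0197
```

{"fn": "jog_arm", "kwargs": {"increments": [[[-1,0,0.002,0.008,0,0,0],[-1,0,0.075,0.054,0,0,0],[-1,0,0.08,0.054,0,0,0],[-1,0,0.08,0.054,0,0,0],[-1,0,0.07,0.052,0,0,0],[-1,0,0,0,0,0,0],[-1,0,0,0,0,0,0]]]}}

```text
clock: 50.48
eef_pos: [0.6224, -0.02, 0.0726]
tool_rot: [0.008, 0.706, -0.01, 0.708]
force: [1.9, 1.7, 3.4]
grip_width: 0.0196
```

Run:
```python
from h import *
s=snap('scene','s21'); crop('s21',275,150,335,205,13,'s21_y')
```

```text
(no output)
```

View pics/s21_y.png

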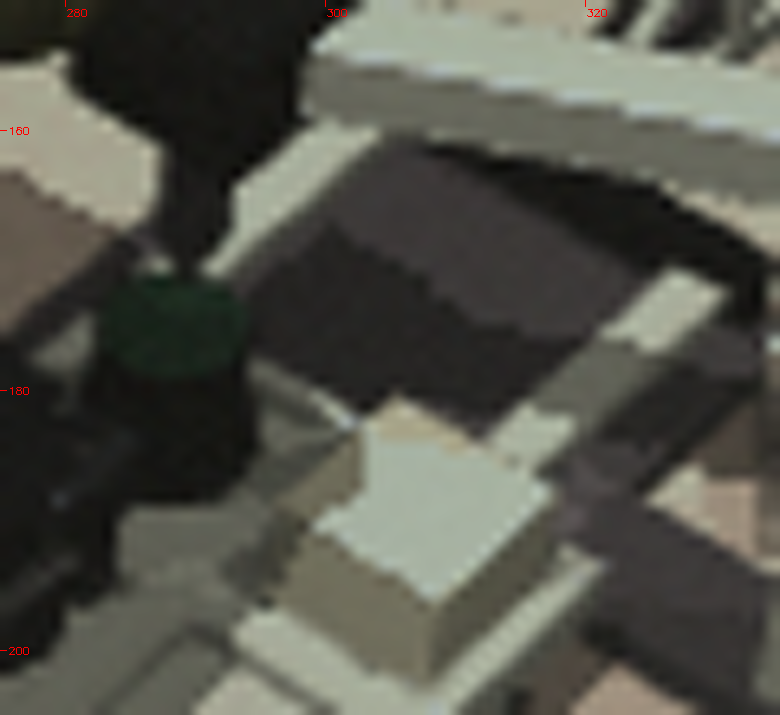

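{"fn": "jog_arm", "kwargs": {"increments": [[[-1,0,0.001,0.005,0,0,0],[-1,0,0,0,0,0,0],[-1,0,0,0,0,0,0],[-1,0,0,0,0,0,0],[-1,0,0,0,0,0,0],[-1,0,0,0,0,0,0],[-1,0,0,0,0,0,0],[-1,0,0,0,0,0,0]]]}}

```text
clock: 51.52
eef_pos: [0.6231, -0.0205, 0.0725]
tool_rot: [0.008, 0.707, -0.01, 0.707]
force: [-0.5, 2.2, 6.5]
grip_width: 0.0196
```

{"fn": "jog_arm", "kwargs": {"increments": [[[-1,0,0,0,0,0,0],[-1,0,0,0,0,0,0],[-1,0,0,0,0,0,0],[-1,0,0,0,0,0,0],[-1,0,0,0,0,0,0]]]}}

```text
clock: 52.15
eef_pos: [0.6231, -0.0205, 0.0725]
tool_rot: [0.008, 0.707, -0.01, 0.707]
force: [-0.8, 2.0, 6.2]
grip_width: 0.0196
```

{"fn": "jog_arm", "kwargs": {"increments": [[[-1,0,0.004,0.001,0,0,0],[-1,0,0,0,0,0,0],[-1,0,0,0,0,0,0],[-1,0,0,0,0,0,0],[-1,0,0,0,0,0,0],[-1,0,0,0,0,0,0],[-1,0,0,0,0,0,0],[-1,0,0,0,0,0,0]]]}}

```text
clock: 53.15
eef_pos: [0.6233, -0.0197, 0.0725]
tool_rot: [0.007, 0.707, -0.011, 0.707]
force: [-1.9, -1.4, 8.0]
grip_width: 0.0196
```

{"fn": "jog_arm", "kwargs": {"increments": [[[-1,0,0,0,0,0,0],[-1,0,0,0,0,0,0],[-1,0,0,0,0,0,0],[-1,0,0,0,0,0,0],[-1,0,0,0,0,0,0]]]}}

```text
clock: 53.78
eef_pos: [0.6233, -0.0197, 0.0725]
tool_rot: [0.007, 0.707, -0.011, 0.707]
force: [-1.2, -0.5, 6.9]
grip_width: 0.0192
```

Home now (from 0.6233, -0.0197 back to about 0.534, -0.139).

{"fn": "jog_arm", "kwargs": {"increments": [[[-1,0,-0.076,-0.054,0,0,0],[-1,0,-0.076,-0.054,0,0,0],[-1,0,-0.076,-0.054,0,0,0],[-1,0,-0.073,-0.053,0,0,0],[-1,0,0,0,0,0,0],[-1,0,0,0,0,0,0]]]}}

```text
clock: 54.52
eef_pos: [0.5339, -0.1379, 0.0725]
tool_rot: [0.008, 0.707, -0.011, 0.707]
force: [-2.2, -2.4, 7.0]
grip_width: 0.0194
```

{"fn": "jog_arm", "kwargs": {"increments": [[[0.1,0,0,0,0,0,0],[0.1,0,0,0,0,0,0],[0.1,0,0,0,0,0,0],[0.1,-0.15,0,0,0,0,0],[0.2,-0.14,0.05,-0.01,0,0,0],[0.2,0,0.14,-0.02,0,0,0],[0.2,0,0.14,-0.02,0,0,0],[0.2,0,0.14,-0.02,0,0,0]]]}}

```text
clock: 55.52
eef_pos: [0.5109, 0.0543, 0.1872]
tool_rot: [0.008, 0.707, -0.01, 0.707]
force: [1.2, -0.2, 0.2]
grip_width: 0.0571
```

{"fn": "jog_arm", "kwargs": {"increments": [[[0.2,0,0,0,0,0,0],[0.2,0,0,0,0,0,0]]]}}

```text
clock: 55.78
eef_pos: [0.5114, 0.0525, 0.187]
tool_rot: [0.007, 0.707, -0.01, 0.707]
force: [-0.5, -0.3, -0.8]
grip_width: 0.0571
```

Run:
```python
from h import *
s=snap('wrist','w22'); crop('w22',110,60,370,260,3,'w22_z'); print(get_obs()['eef_pos'])
```

```text
[0.51147591 0.05193655 0.18699473]
```

View pics/w22_z.png

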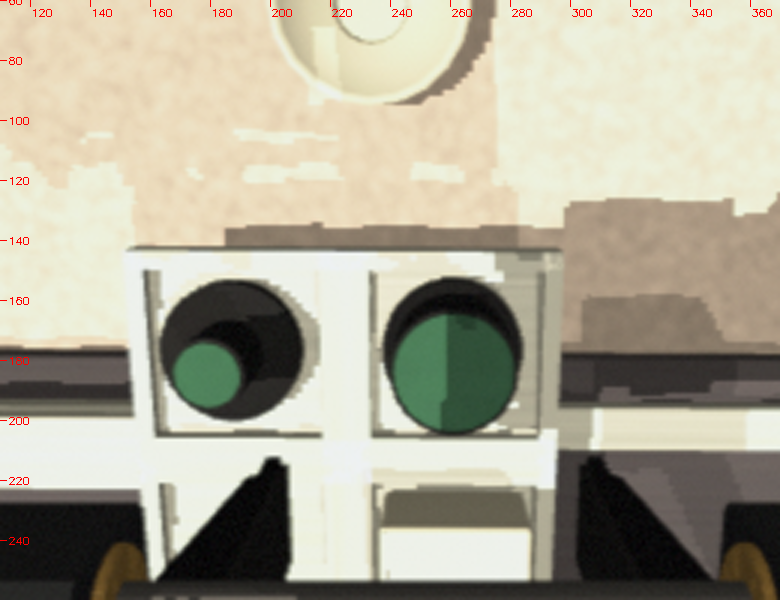

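Run:
```python
from h import *
w=load('w22'); f=lambda x,y,z:atz(w,(110+(x+.5)/3-.5,60+(y+.5)/3-.5),z)
d=f(455,373,.088);print(d,'b',f(207,375,.088),'foot',f(453,350,.058))
goto([d[0],d[1],.072],down(np.radians(88.7)))
```

```text
[0.50360028 0.05823955 0.088     ] b [ 0.50258969 -0.0140374   0.088     ] foot [0.5032102  0.05816232 0.058     ]
dist mm 115.4 turn deg 0.26 n 2 local mm [115.    6.5  -8.1]
   [0.1437, 0.0082, -0.0101, -0.0016, 0.0004, 0.0023]
   [0.1437, 0.0079, -0.0101, -0.0016, 0.0004, 0.0023]
```

{"fn": "jog_arm", "kwargs": {"increments": [[[0.25,0.03,0.016,-0.02,0,0,0],[0.25,0.1,0,0,0,0,0],[0.25,0,0,0,0,0,0],[0.25,0,0,0,0,0,0]]]}}

```text
clock: 56.32
eef_pos: [0.5039, 0.0586, 0.1357]
tool_rot: [0.008, 0.707, -0.01, 0.707]
force: [-0.1, -1.0, 0.4]
grip_width: 0.0595
```

{"fn": "jog_arm", "kwargs": {"increments": [[[0.25,0.08,0,0,0,0,0],[0.25,0.06,0,0,0,0,0],[0.25,0,0,0,0,0,0],[0.25,0,0,0,0,0,0]]]}}

```text
clock: 56.82
eef_pos: [0.5052, 0.0588, 0.0812]
tool_rot: [0.008, 0.706, -0.01, 0.709]
force: [0.8, 0.7, 0.3]
grip_width: 0.0593
```

{"fn": "jog_arm", "kwargs": {"increments": [[[0.25,0.02,0,-0.003,0,0,0],[0.25,0,0,0,0,0,0],[-1,0,0,0,0,0,0],[-1,0,0,0,0,0,0],[-1,0,0,0,0,0,0],[-1,0,0,0,0,0,0],[-1,-0.08,0,0,0,0,0],[-1,-0.1,0,0,0,0,0]]]}}

```text
clock: 57.82
eef_pos: [0.5012, 0.0591, 0.1425]
tool_rot: [0.008, 0.708, -0.01, 0.706]
force: [0.8, -0.5, -0.5]
grip_width: 0.0375
```

Run:
```python
from h import *
goto([.50,-.372,.165],down(np.radians(88.7)),steps=8)
```

```text
dist mm 431.7 turn deg 0.26 n 8 local mm [ -21.2 -431.1    9.4]
   [-0.0066, -0.1347, 0.0029, -0.0003, -0.0004, 0.0005]
   [-0.0067, -0.1347, 0.0029, -0.0003, -0.0004, 0.0005]
   [-0.0067, -0.1347, 0.0029, -0.0003, -0.0004, 0.0005]
   [-0.0068, -0.1347, 0.0028, -0.0003, -0.0004, 0.0005]
   [-0.0068, -0.1347, 0.0028, -0.0003, -0.0004, 0.0005]
   [-0.0069, -0.1347, 0.0028, -0.0003, -0.0004, 0.0005]
   [-0.0069, -0.1347, 0.0027, -0.0003, -0.0004, 0.0005]
   [-0.007, -0.1347, 0.0027, -0.0003, -0.0004, 0.0005]
```

{"fn": "jog_arm", "kwargs": {"increments": [[[-1,-0.05,0,0,0,0,0],[-1,0,-0.14,0.003,0,0,0],[-1,0,-0.154,0.003,0,0,0],[-1,0,-0.154,0.003,0,0,0],[-1,0,-0.154,0.003,0,0,0],[-1,0,-0.154,0.003,0,0,0],[-1,0,-0.154,0.003,0,0,0],[-1,0,-0.154,0.003,0,0,0]]]}}

```text
clock: 58.82
eef_pos: [0.4999, -0.3684, 0.1642]
tool_rot: [0.008, 0.707, -0.01, 0.707]
force: [0.5, -0.6, -0.7]
grip_width: 0.0372
```

{"fn": "jog_arm", "kwargs": {"increments": [[[-1,0,0,0,0,0,0],[-1,0.1,0,0,0,0,0],[-1,0.1,0,0,0,0,0],[-1,0,0,0,0,0,0],[-1,0,0,0,0,0,0]]]}}

```text
clock: 59.45
eef_pos: [0.5012, -0.3665, 0.0859]
tool_rot: [0.007, 0.706, -0.01, 0.708]
force: [0.6, 0.5, 0.1]
grip_width: 0.0375
```

Check that the grip has not slipped before lowering.

Run:
```python
from h import *
s=snap('wrist','w23'); crop('w23',130,60,390,290,3,'w23_z')
```

```text
(no output)
```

View pics/w23_z.png

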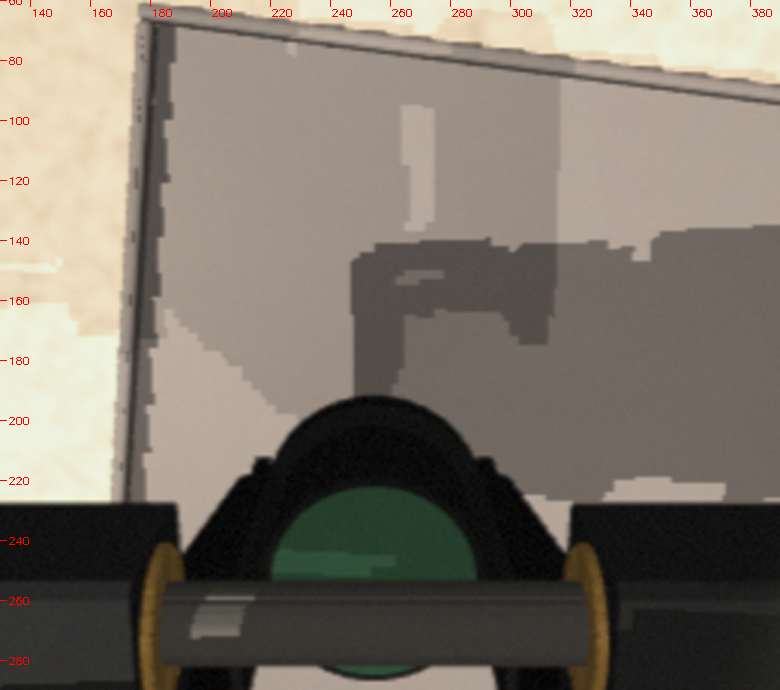

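No slip; upright in the grip. Lower.

{"fn": "jog_arm", "kwargs": {"increments": [[[-1,0.07,0,0,0,0,0],[-1,0.05,0,0,0,0,0],[-1,0,0,0,0,0,0],[-1,0,0,0,0,0,0]]]}}

```text
clock: 60.0
eef_pos: [0.5011, -0.3673, 0.0376]
tool_rot: [0.007, 0.706, -0.01, 0.708]
force: [-0.0, -0.3, -0.4]
grip_width: 0.0376
```

{"fn": "jog_arm", "kwargs": {"increments": [[[-1,0.014,0,0,0,0,0],[-1,0.01,0,0,0,0,0],[-1,0,0,0,0,0,0],[-1,0,0,0,0,0,0]]]}}

```text
clock: 60.5
eef_pos: [0.5006, -0.367, 0.027]
tool_rot: [0.008, 0.707, -0.01, 0.707]
force: [-0.1, -0.1, -0.8]
grip_width: 0.0374
```

{"fn": "jog_arm", "kwargs": {"increments": [[[-1,0.004,0,0,0,0,0],[-1,0,0,0,0,0,0],[-1,0,0,0,0,0,0]]]}}

```text
clock: 60.88
eef_pos: [0.5006, -0.367, 0.0255]
tool_rot: [0.008, 0.707, -0.01, 0.707]
force: [0.8, 0.0, -0.4]
grip_width: 0.0376
```

{"fn": "jog_arm", "kwargs": {"increments": [[[-1,0.004,0,0,0,0,0],[-1,0,0,0,0,0,0],[-1,0,0,0,0,0,0]]]}}

```text
clock: 61.25
eef_pos: [0.5006, -0.367, 0.0255]
tool_rot: [0.008, 0.707, -0.01, 0.707]
force: [-4.3, 2.5, 8.3]
grip_width: 0.0374
```

Contact at 0.0255. Release and go back for b, at about (0.5026, -0.014).

{"fn": "jog_arm", "kwargs": {"increments": [[[0.2,-0.004,0,0,0,0,0],[0.2,0,0,0,0,0,0],[0.2,0,0,0,0,0,0],[0.2,-0.08,0,0,0,0,0],[0.2,-0.15,0,0,0,0,0],[0.2,-0.15,0,0,0,0,0],[0.1,-0.02,0.11,0,0,0,0],[0.1,0,0.15,0.005,0,0,0]]]}}

```text
clock: 62.25
eef_pos: [0.5057, -0.2628, 0.1872]
tool_rot: [0.008, 0.705, -0.011, 0.709]
force: [1.2, 0.6, -1.9]
grip_width: 0.0524
```

{"fn": "jog_arm", "kwargs": {"increments": [[[0.1,0,0.15,0.005,0,0,0],[0.1,0,0.15,0.005,0,0,0],[0.1,0,0.15,0.005,0,0,0],[0.1,0,0.15,0.005,0,0,0],[0.1,0,0,0,0,0,0],[0.1,0,0,0,0,0,0]]]}}

```text
clock: 63.0
eef_pos: [0.5188, -0.023, 0.1842]
tool_rot: [0.007, 0.707, -0.01, 0.707]
force: [0.6, -1.3, 0.2]
grip_width: 0.0522
```

Run:
```python
from h import *
s=snap('wrist','w24'); crop('w24',130,60,390,290,3,'w24_z'); print(get_obs()['eef_pos'])
goto([.503,-.014,.13],down(np.radians(88.7)))
```

```text
[ 0.51881992 -0.02364317  0.18418338]
dist mm 57.3 turn deg 0.26 n 1 local mm [ 54.1   9.4 -16.1]
   [0.1353, 0.0236, -0.0403, -0.0034, 0.0012, 0.0046]
```

View pics/w24_z.png

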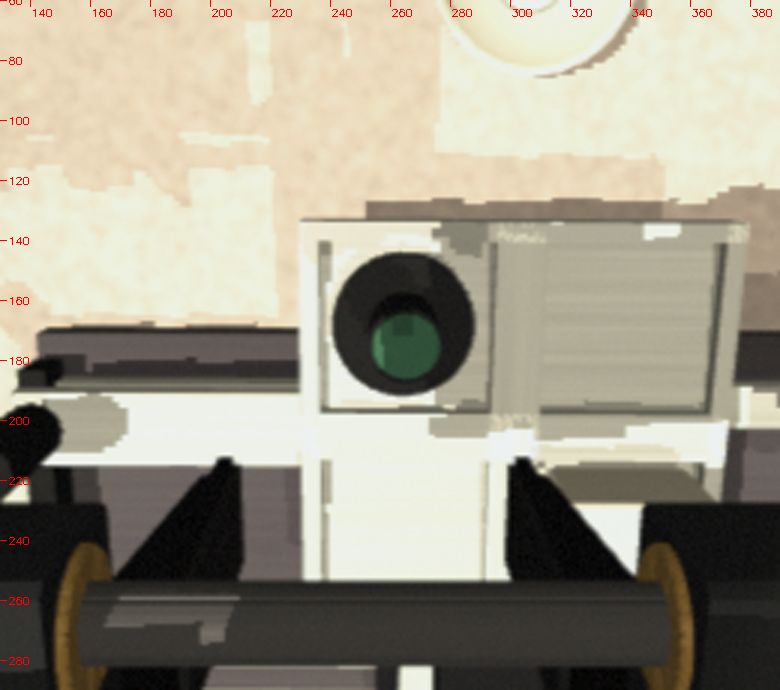

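Run:
```python
from h import *
w=load('w24'); f=lambda x,y,z:atz(w,(130+(x+.5)/3-.5,60+(y+.5)/3-.5),z)
print(f(406,346,.088))
```

```text
[ 0.50254157 -0.01402517  0.088     ]
```

{"fn": "jog_arm", "kwargs": {"increments": [[[0.1,0,0.023,-0.038,0,0,0],[0.1,0.12,0,0,0,0,0],[0.1,0,0,0,0,0,0],[0.1,0,0,0,0,0,0]]]}}

```text
clock: 63.55
eef_pos: [0.504, -0.0138, 0.1373]
tool_rot: [0.008, 0.706, -0.01, 0.708]
force: [0.7, -0.7, -0.2]
grip_width: 0.0525
```

{"fn": "jog_arm", "kwargs": {"increments": [[[0.1,0.09,0,-0.002,0,0,0],[0.1,0.055,0,-0.002,0,0,0],[0.1,0,0,0,0,0,0],[0.1,0,0,0,0,0,0]]]}}

```text
clock: 64.05
eef_pos: [0.5039, -0.0138, 0.0805]
tool_rot: [0.008, 0.705, -0.01, 0.709]
force: [0.1, -0.5, 0.1]
grip_width: 0.0523
```

{"fn": "jog_arm", "kwargs": {"increments": [[[0.1,0.018,0,-0.002,0,0,0],[0.1,0,0,0,0,0,0],[-1,0,0,0,0,0,0],[-1,0,0,0,0,0,0],[-1,0,0,0,0,0,0],[-1,0,0,0,0,0,0],[-1,0,0,0,0,0,0]]]}}

```text
clock: 64.92
eef_pos: [0.5016, -0.0135, 0.0711]
tool_rot: [0.008, 0.707, -0.01, 0.707]
force: [-0.2, 1.0, -0.5]
grip_width: 0.0215
```

{"fn": "jog_arm", "kwargs": {"increments": [[[-1,-0.1,0,0,0,0,0],[-1,-0.13,0,0,0,0,0],[-1,0,0,0,0,0,0],[-1,0,-0.14,0,0,0,0],[-1,0,-0.14,0,0,0,0],[-1,0,-0.14,0,0,0,0],[-1,0,-0.14,0,0,0,0],[-1,0,-0.11,0,0,0,0]]]}}

```text
clock: 65.92
eef_pos: [0.4938, -0.2828, 0.1622]
tool_rot: [0.008, 0.707, -0.01, 0.707]
force: [0.5, 0.4, -0.4]
grip_width: 0.0215
```

{"fn": "jog_arm", "kwargs": {"increments": [[[-1,0,0,0,0,0,0],[-1,0,0,0,0,0,0]]]}}

```text
clock: 66.18
eef_pos: [0.4942, -0.2804, 0.1624]
tool_rot: [0.008, 0.707, -0.009, 0.707]
force: [-0.2, 0.3, -0.3]
grip_width: 0.0216
```

Run:
```python
from h import *
s=snap('wrist','w25'); crop('w25',70,60,330,290,3,'w25_z'); print(get_obs()['eef_pos'])
```

```text
[ 0.49440324 -0.27996328  0.16270314]
```

View pics/w25_z.png

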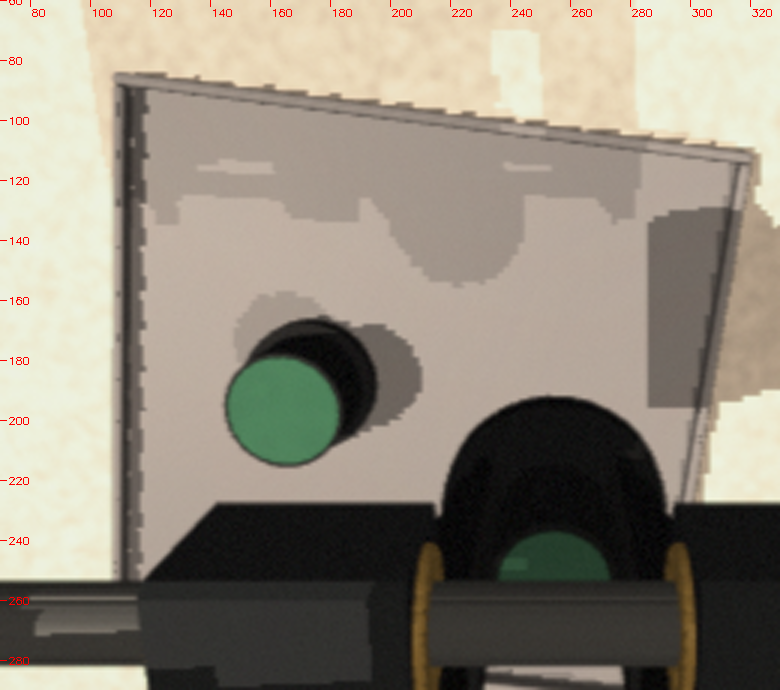

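{"fn": "jog_arm", "kwargs": {"increments": [[[-1,0.13,0,0,0,0,0],[-1,0.13,0,0,0,0,0],[-1,0.06,0,0,0,0,0],[-1,0,0,0,0,0,0],[-1,0,0,0,0,0,0]]]}}

```text
clock: 66.85
eef_pos: [0.496, -0.2813, 0.0373]
tool_rot: [0.007, 0.706, -0.01, 0.708]
force: [-0.3, -0.0, 0.5]
grip_width: 0.0216
```

{"fn": "jog_arm", "kwargs": {"increments": [[[-1,0.015,0,0,0,0,0],[-1,0.013,0,0,0,0,0],[-1,0,0,0,0,0,0],[-1,0,0,0,0,0,0]]]}}

```text
clock: 67.35
eef_pos: [0.4953, -0.2819, 0.0251]
tool_rot: [0.007, 0.706, -0.01, 0.708]
force: [0.4, 0.4, -0.1]
grip_width: 0.0216
```

{"fn": "jog_arm", "kwargs": {"increments": [[[-1,0.004,0,0,0,0,0],[-1,0,0,0,0,0,0],[-1,0,0,0,0,0,0]]]}}

```text
clock: 67.72
eef_pos: [0.4954, -0.2818, 0.025]
tool_rot: [0.008, 0.707, -0.01, 0.707]
force: [-3.8, 3.0, 9.5]
grip_width: 0.0213
```

Contact. Release, rise, and head for the knob, taking the view from above it.

{"fn": "jog_arm", "kwargs": {"increments": [[[0.1,-0.004,0,0,0,0,0],[0.1,0,0,0,0,0,0],[0.1,0,0,0,0,0,0],[0.1,-0.08,0,0,0,0,0],[0.1,-0.15,0,0,0,0,0],[0.1,-0.15,0,0.02,0,0,0],[0.1,-0.1,0,0.08,0,0,0],[0.1,-0.05,0.08,0.05,0,0,0]]]}}

```text
clock: 68.72
eef_pos: [0.5573, -0.2519, 0.2401]
tool_rot: [0.008, 0.705, -0.012, 0.709]
force: [0.0, -0.1, -0.3]
grip_width: 0.052
```

{"fn": "jog_arm", "kwargs": {"increments": [[[0.1,0,0.14,0.02,0,0,0],[0.1,0,0.08,0.02,0,0,0],[0.1,0,0,0,0,0,0],[0.1,0,0,0,0,0,0]]]}}

```text
clock: 69.22
eef_pos: [0.5735, -0.1633, 0.2361]
tool_rot: [0.007, 0.707, -0.01, 0.707]
force: [-0.3, -0.1, -0.3]
grip_width: 0.0526
```

Run:
```python
from h import *
s=snap('wrist','w26'); cv2.imwrite('pics/w26_b.png',cv2.resize(cv2.imread('pics/w26.png')[:260],None,fx=1.5,fy=1.5)); print(get_obs()['eef_pos'])
goto([.5335,-.1385,.13],down(np.radians(88.7)))
```

```text
[ 0.57344709 -0.16368533  0.2361072 ]
dist mm 116.1 turn deg 0.26 n 2 local mm [106.   24.5 -40.6]
   [0.1325, 0.0307, -0.0508, -0.0018, 0.0004, 0.0022]
   [0.1326, 0.0305, -0.0507, -0.0018, 0.0004, 0.0022]
```

View pics/w26_b.png

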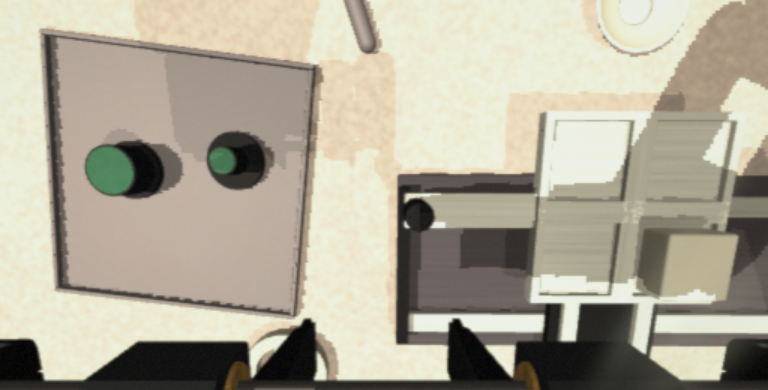

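{"fn": "jog_arm", "kwargs": {"increments": [[[0.1,0.13,0.03,-0.05,0,0,0],[0.1,0.13,0.03,-0.05,0,0,0],[0.1,0,0,0,0,0,0],[0.1,0,0,0,0,0,0]]]}}

```text
clock: 69.78
eef_pos: [0.5363, -0.1397, 0.1348]
tool_rot: [0.007, 0.705, -0.011, 0.709]
force: [1.6, 0.6, 0.5]
grip_width: 0.0523
```

{"fn": "jog_arm", "kwargs": {"increments": [[[0.1,0.074,-0.001,0,0,0,0],[0.1,0.074,-0.001,0,0,0,0],[0.1,0,0,0,0,0,0],[-1,0,0,0,0,0,0],[-1,0,0,0,0,0,0],[-1,0,0,0,0,0,0],[-1,0,0,0,0,0,0]]]}}

```text
clock: 70.65
eef_pos: [0.535, -0.139, 0.0739]
tool_rot: [0.008, 0.706, -0.01, 0.708]
force: [0.3, 1.5, 2.8]
grip_width: 0.0193
```

{"fn": "jog_arm", "kwargs": {"increments": [[[-1,0,-0.006,-0.006,0,0,0],[-1,0,0,0,0,0,0],[-1,0,-0.004,-0.006,0,0,0],[-1,0,0,0,0,0,0],[-1,0,0,0,0,0,0]]]}}

```text
clock: 71.28
eef_pos: [0.5336, -0.1403, 0.0739]
tool_rot: [0.01, 0.703, -0.009, 0.711]
force: [15.0, 11.5, -4.7]
grip_width: 0.0199
```

{"fn": "jog_arm", "kwargs": {"increments": [[[0.1,0,0,0,0,0,0],[0.1,0,0,0,0,0,0],[0.1,0,0,0,0,0,0],[0.1,0,0.01,0,0,0,0],[0.1,-0.1,0,0,0,0,0],[0,-0.15,0,0,0,0,0],[0,-0.15,0,0.05,0,0,0],[0,-0.1,0.08,0.05,0,0,0]]]}}

```text
clock: 72.28
eef_pos: [0.571, -0.1085, 0.2761]
tool_rot: [0.008, 0.705, -0.012, 0.709]
force: [1.2, 0.1, 0.1]
grip_width: 0.0472
```

{"fn": "jog_arm", "kwargs": {"increments": [[[0,0,0.14,0,0,0,0],[0,0,0,0,0,0,0],[0,0,0,0,0,0,0]]]}}

```text
clock: 72.65
eef_pos: [0.571, -0.0515, 0.2716]
tool_rot: [0.007, 0.707, -0.01, 0.707]
force: [-0.5, -0.4, 0.2]
grip_width: 0.0476
```

Run:
```python
from h import *
s=snap('wrist','w27'); crop('w27',150,60,410,250,3,'w27_z'); print(get_obs()['eef_pos'])
```

```text
[ 0.57097847 -0.05200755  0.2714296 ]
```

View pics/w27_z.png

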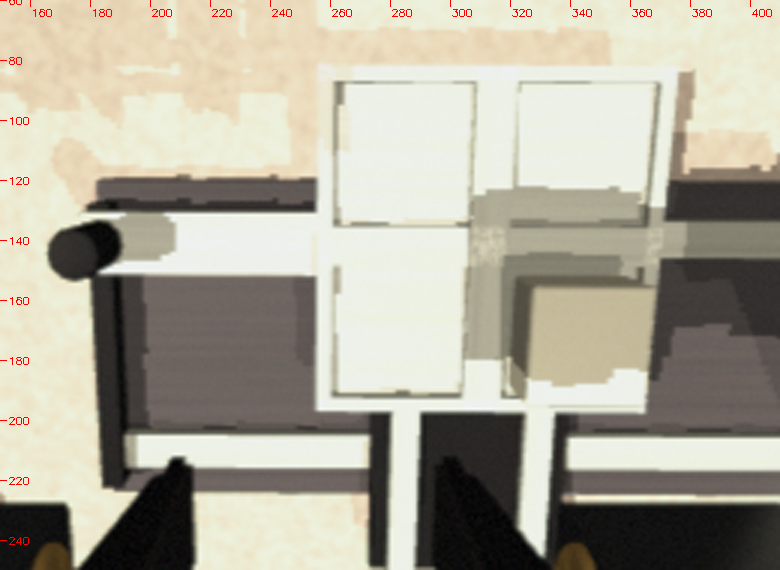

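Run:
```python
from h import *
w=load('w27');print(atz(w,(150+77.5/3-.5,60+253.5/3-.5),.095))
goto([.50,.32,.29],down(np.radians(88.5)),steps=7)
p=np.array([.50,.32,.29]);goto([.50,.333,.172],tilt(44),p0=p,R0=down(np.radians(88.5)),steps=6)
```

```text
[ 0.53457546 -0.13838097  0.095     ]
dist mm 379.2 turn deg 0.21 n 7 local mm [-19.8 370.  -80.3]
   [-0.0071, 0.1322, -0.0287, 0.0002, -0.0, 0.0006]
   [-0.007, 0.1322, -0.0287, 0.0002, -0.0, 0.0006]
   [-0.007, 0.1322, -0.0287, 0.0002, -0.0, 0.0006]
   [-0.0069, 0.1322, -0.0287, 0.0002, -0.0, 0.0006]
   [-0.0068, 0.1322, -0.0288, 0.0002, -0.0, 0.0006]
   [-0.0068, 0.1322, -0.0288, 0.0002, -0.0, 0.0006]
   [-0.0067, 0.1322, -0.0288, 0.0002, -0.0, 0.0006]
dist mm 118.7 turn deg 44.0 n 6 local mm [118.   13.   -0.3]
   [0.0492, 0.0054, -0.0001, 0.0, 0.0, 0.163]
   [0.0495, -0.0009, -0.0001, 0.0, 0.0, 0.163]
   [0.0489, -0.0072, -0.0001, 0.0, 0.0, 0.163]
   [0.0476, -0.0134, -0.0001, 0.0, 0.0, 0.163]
   [0.0455, -0.0194, -0.0001, 0.0, 0.0, 0.163]
   [0.0427, -0.025, -0.0001, 0.0, 0.0, 0.163]
```

{"fn": "jog_arm", "kwargs": {"increments": [[[-0.2,-0.007,0.132,-0.029,0,0,0],[-0.2,-0.007,0.132,-0.029,0,0,0],[-0.2,-0.007,0.132,-0.029,0,0,0],[-0.2,-0.007,0.132,-0.029,0,0,0],[-0.2,-0.007,0.132,-0.029,0,0,0],[-0.2,-0.007,0.132,-0.029,0,0,0],[-0.2,-0.007,0.132,-0.029,0,0,0],[-0.2,0,0,0,0,0,0]]]}}

```text
clock: 73.7
eef_pos: [0.4989, 0.3217, 0.2899]
tool_rot: [0.007, 0.707, -0.009, 0.707]
force: [0.4, -0.6, -0.2]
grip_width: 0.0381
```

{"fn": "jog_arm", "kwargs": {"increments": [[[-0.2,0.049,0.005,0,0,0,0.163],[-0.2,0.049,0,0,0,0,0.163],[-0.2,0.049,-0.007,0,0,0,0.163],[-0.2,0.048,-0.013,0,0,0,0.163],[-0.2,0.045,-0.019,0,0,0,0.163],[-0.2,0.043,-0.025,0,0,0,0.163],[-0.2,0,0,0,0,0,0],[-0.2,0,0,0,0,0,0]]]}}

```text
clock: 74.7
eef_pos: [0.5009, 0.3326, 0.174]
tool_rot: [0.272, 0.652, 0.255, 0.66]
force: [0.8, 0.5, 0.2]
grip_width: 0.0379
```

Run:
```python
from h import *
o=get_obs();M=R.from_quat(o['tool_rot']).as_matrix();print('tilt',np.degrees(np.arctan2(M[1,0],-M[2,0])),o['eef_pos'])
# bar at 45deg: 
H=np.array([.503,.359,.028]);th=np.radians(45);bar=H+[0,.085*np.cos(th)-.038*np.sin(th),.085*np.sin(th)+.038*np.cos(th)]
d=np.array([0,np.sin(np.radians(44)),-np.cos(np.radians(44))]); print('bar',bar); goto(bar+d*.008+[-.003,0,0],tilt(44))
snap('wrist','w28');crop('w28',130,90,390,280,3,'w28_z')
```

```text
tilt 43.747792621327186 [0.50092834 0.33255815 0.17395401]
bar [0.503      0.39223402 0.11497413]
dist mm 91.9 turn deg 0.28 n 2 local mm [91.8  2.3 -2.8]
   [0.1148, 0.0029, -0.0035, 0.0011, 0.0012, 0.0027]
   [0.1148, 0.0026, -0.0034, 0.0011, 0.0012, 0.0027]
```

View pics/w28_z.png

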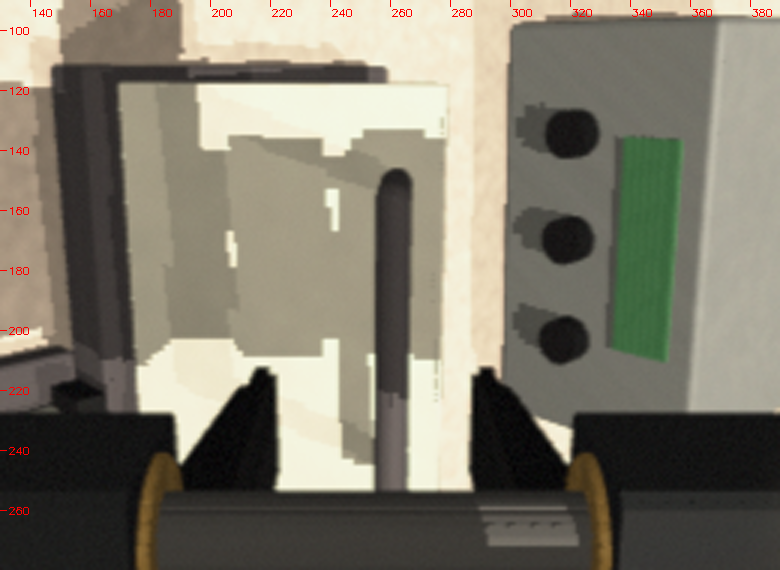

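{"fn": "jog_arm", "kwargs": {"increments": [[[-0.2,0.112,0.006,-0.003,0,0,0],[-0.2,0.112,0.006,-0.003,0,0,0],[-0.2,0,0,0,0,0,0],[-1,0,0,0,0,0,0],[-1,0,0,0,0,0,0],[-1,0,0,0,0,0,0],[-1,0,0,0,0,0,0]]]}}

```text
clock: 75.62
eef_pos: [0.4999, 0.3986, 0.1125]
tool_rot: [0.272, 0.652, 0.256, 0.66]
force: [0.2, -1.6, 1.9]
grip_width: 0.0091
```

```bash
python3 ang.py; python3 arc.py -45 9 | head -3
python3 - <<'E'
from h import *
from arc import arc
arc(np.array([.502,.359,.028]),[1,-.026,0],-46,9)
E
```

```text
[ 0.18114519 -1.58914287  1.90656171] 0.009125702769106995
grasp pt [0.49970343 0.39301097 0.11827093] 0.09646546909379666 45.26786946026772 tilt 43.848203706854804
[0.49986109 0.3985519  0.11250263] 0.009125702769106995 [ 0.18114519 -1.58914287  1.90656171]
[0.49763605 0.31358102 0.028     ]
   [0.0261, -0.0007, -0.0, -0.0002, 0.0002, -0.1111]
   [0.0197, 0.0066, -0.0, -0.0002, 0.0002, -0.1136]
   [0.0197, 0.0066, -0.0, -0.0002, 0.0002, -0.1136]
   [0.0197, 0.0066, -0.0, -0.0002, 0.0002, -0.1136]
   [0.0197, 0.0066, -0.0, -0.0002, 0.0002, -0.1136]
   [0.0197, 0.0066, -0.0, -0.0002, 0.0002, -0.1136]
   [0.0197, 0.0066, -0.0, -0.0002, 0.0002, -0.1136]
   [0.0197, 0.0066, -0.0, -0.0002, 0.0002, -0.1136]
   [0.0197, 0.0066, -0.0, -0.0002, 0.0002, -0.1136]
   [0.0197, 0.0066, -0.0, -0.0002, 0.0002, -0.1136]
end [0.50112787 0.44727397 0.05827487]
```

{"fn": "jog_arm", "kwargs": {"increments": [[[-1,0.02,0.006,0,0,0,-0.113],[-1,0.02,0.006,0,0,0,-0.113],[-1,0.02,0.006,0,0,0,-0.113],[-1,0.02,0.006,0,0,0,-0.113],[-1,0.02,0.006,0,0,0,-0.113],[-1,0.02,0.006,0,0,0,-0.113],[-1,0,0,0,0,0,0],[-1,0,0,0,0,0,0]]]}}

```text
clock: 76.62
eef_pos: [0.5012, 0.4387, 0.0809]
tool_rot: [0.094, 0.699, 0.076, 0.704]
force: [-0.3, 9.6, 3.9]
grip_width: 0.0091
```

```bash
python3 ang.py
```

```text
[-0.3145043   9.64775159  3.87018364] 0.009142600514317709
grasp pt [0.50108637 0.43676002 0.08868955] 0.0986399671819507 13.883604305707072 tilt 13.778866095894772
```

{"fn": "jog_arm", "kwargs": {"increments": [[[-1,0.019,0,0,0,0,-0.104],[-1,0.019,0,0,0,0,-0.104],[-1,0.019,0,0,0,0,-0.104],[-1,0,0,0,0,0,0],[-1,0,0,0,0,0,0]]]}}

```text
clock: 77.25
eef_pos: [0.5016, 0.4489, 0.0616]
tool_rot: [0.013, 0.704, -0.006, 0.71]
force: [-3.3, 24.3, 6.6]
grip_width: 0.0094
```

```bash
python3 ang.py
```

```text
[-3.32246477 24.25093685  6.6043471 ] 0.009350756867918145
grasp pt [0.50156667 0.44884326 0.06959666] 0.09900552193827454 0.756282258028761 tilt 0.5754963347663491
```

{"fn": "jog_arm", "kwargs": {"increments": [[[-0.3,0,0,0,0,0,0],[-0.3,0,0,0,0,0,0],[-0.3,0,0,0,0,0,0],[-0.3,0,0,0,0,0,0]]]}}

```text
clock: 77.75
eef_pos: [0.4996, 0.4377, 0.0546]
tool_rot: [0.004, 0.707, -0.014, 0.707]
force: [0.2, 0.6, -0.2]
grip_width: 0.033
```

```bash
python3 ang.py
```

```text
[ 0.15304132  0.55663722 -0.16804448] 0.03300882882649734
grasp pt [0.49962643 0.43784895 0.06258701] 0.08610121071173983 -0.40284222958627647 tilt -0.8014624117572507
```

{"fn": "jog_arm", "kwargs": {"increments": [[[0,0,0.01,0,0,0,0],[0,-0.05,0,0,0,0,0],[0,-0.15,0,0.02,0,0,0],[0,-0.15,0,0.05,0,0,0],[0,-0.15,0,0.05,0,0,0],[0,0,0,0,0,0,0],[0,0,0,0,0,0,0]]]}}

```text
clock: 78.62
eef_pos: [0.5475, 0.4442, 0.2552]
tool_rot: [0.005, 0.706, -0.013, 0.708]
force: [-0.7, -0.8, -0.9]
grip_width: 0.0475
```

Run:
```python
from h import *
snap('wrist','w29');crop('w29',180,60,320,240,4,'w29_z')
snap('scene','s29');crop('s29',270,100,370,190,7,'s29_z')
s=load('w29')
ax=np.array([np.cos(np.radians(-1.5)),np.sin(np.radians(-1.5)),0]);n=np.array([-ax[1],ax[0],0]);z=np.array([0,0,1.])
H=np.array([.516,.4436,.028])-.085*n
P=lambda x,d,h,r:H+x*ax+n*(d*np.cos(r)-h*np.sin(r))+z*(d*np.sin(r)+h*np.cos(r))
for th in (0,3,6):
    r=np.radians(th); print(th,[((proj(s,P(e*x,d,h,r))-[180,60])*4+1.5).round(0).tolist() for e in (1,-1) for x,d,h in((.075,.005,.003),(.075,.105,.003),(.045,.085,.038))])
```

```text
0 [[60.0, 558.0], [364.0, 560.0], [302.0, 495.0], [36.0, 76.0], [371.0, 76.0], [303.0, 178.0]]
3 [[59.0, 558.0], [363.0, 564.0], [295.0, 499.0], [35.0, 75.0], [371.0, 74.0], [295.0, 178.0]]
6 [[58.0, 558.0], [362.0, 569.0], [286.0, 502.0], [35.0, 75.0], [370.0, 72.0], [286.0, 178.0]]
```

View pics/w29_z.png

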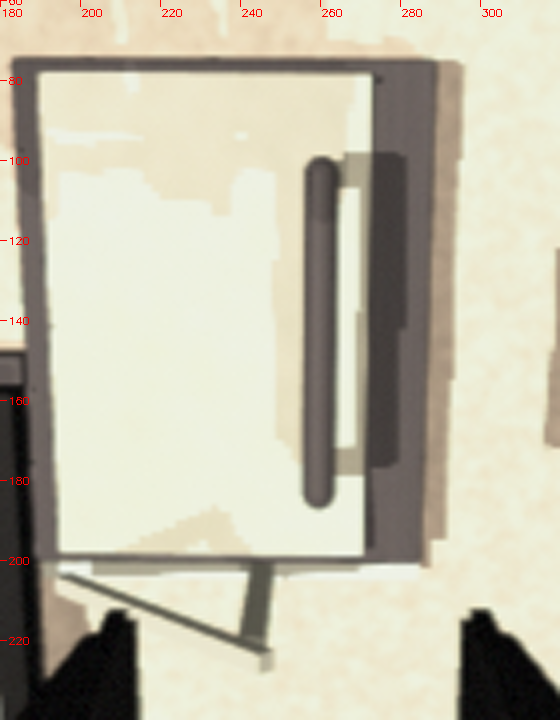

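View pics/s29_z.png

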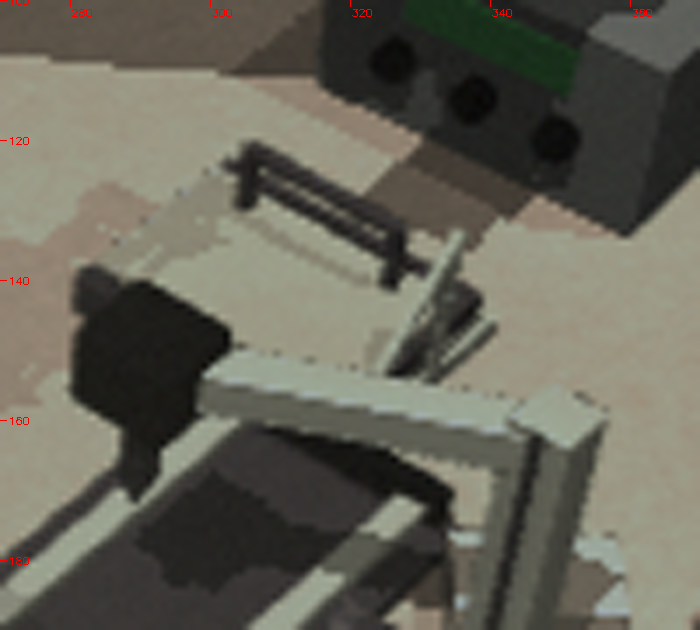

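Run:
```python
from h import *
from scipy.optimize import least_squares
a=load('w29');b=load('w6');c=load('w1')
C=lambda p,k,x0,y0:np.array([x0+(p[0]+.5)/k-.5,y0+(p[1]+.5)/k-.5])
# w29: order +x near, +x free, bar+, -x near, -x free, bar- (bar caps included -> .05)
wa=[C(p,4,180,60) for p in((57,557),(365,555),(318,508),(38,72),(373,72),(320,157))]
wb=[C(p,5,210,60) for p in((85,705),(355,787),(196,700),(78,140),(374,119),(196,238))]
wc=[C(p,5,180,60) for p in((100,660),(469,665),(396,602),(68,75),(470,66),(391,170))]
def model(H,yaw,d0,th):
    ax=np.array([np.cos(yaw),np.sin(yaw),0]);n=np.array([-ax[1],ax[0],0]);z=np.array([0,0,1.])
    P=lambda x,d,h:H+x*ax+n*(d*np.cos(th)-h*np.sin(th))+z*(d*np.sin(th)+h*np.cos(th))
    return [P(e*x,d,h) for e in(1,-1) for x,d,h in((.075,d0,.003),(.075,d0+.1,.003),(.049,.085,.040))]
def f(q,thA=0):
    H=np.array([q[0],q[1],.028]);r=[]
    for s,ob,th in((a,wa,thA),(b,wb,q[4]),(c,wc,q[5])):
        for p,o in zip(model(H,q[2],q[3],th),ob):
            e=proj(s,p)-o; r+=[e[0],.3*e[1]]
    return r
r=least_squares(f,[.516,.36,-.026,.005,.78,.05]);print(r.x.round(4),np.degrees(r.x[4:]),np.round(r.fun,1),r.cost)
g=lambda q:f(q,q[6]); r=least_squares(g,[.516,.36,-.026,.005,.78,.05,0]);print(r.x.round(4),np.degrees(r.x[4:]),r.cost)
```

```text
[ 5.127e-01  3.634e-01 -2.960e-02  6.000e-04  7.940e-01  1.094e-01] [45.49460315  6.26822989] [ 0.7 -0.2 -0.2  0.2 -0.1 -0.  -0.  -0.   0.1  0.1  0.2  0.2 -0.1 -0.2
 -0.   0.  -0.1 -0.1 -0.5 -0.   0.1 -0.2  0.1  0.1  0.1  0.  -0.2  0.1
 -0.1 -0.  -0.3  0.   0.1 -0.   0.2  0.1] 0.7249017187691887
[ 5.127e-01  3.638e-01 -2.960e-02  3.000e-04  7.972e-01  1.165e-01
  1.120e-02] [45.67410756  6.67271966  0.64341805] 0.6844872679303361
```

Run:
```python
from h import *
snap('top','t30');a=cv2.imread('pics/top0.png');b=cv2.imread('pics/t30.png')
cv2.imwrite('pics/t30_c.png',np.vstack([a[90:300],b[90:300]]))
```

```text
(no output)
```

View pics/t30_c.png

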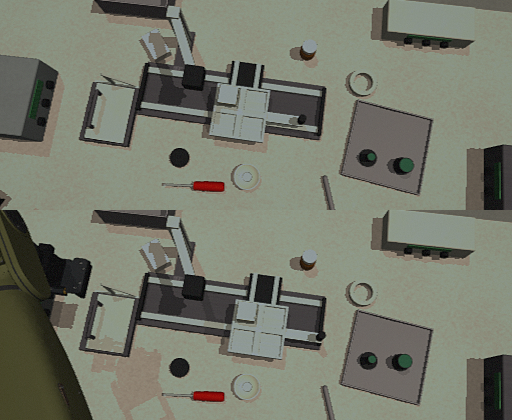

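Run:
```python
from h import *
print(get_obs()['force'],ticket.job_done())
```

```text
the job is handed in; nothing more can be done
[ 0.47991406  0.91500282 -0.31229132] None
```

The job is done and handed in at about 79 s of the 210 s allowed; no verdict was reported.

**What I did**
- **Reflector:** I folded it up and it came out at about 49° on release, so I re-gripped it. A fit to the wrist views then gave 45.5°. When I gripped it again at the end it was still at about 45.
- **Tile:** I pushed the carrier against both home stops to set a reference, then moved it until the tile was under the probe. It rested there over a second.
- **Stubs:** Two were present, b (22 mm neck) and d (38 mm neck). I measured b first in nest_2 and moved it to nest_0, then measured d in nest_2. Each rested over a second.
- **Knocked stub:** d had been knocked to the tray wall before I fetched it, and I picked it up from there.
- **Finish:** Both stubs went back upright into the tray. I pushed the carrier home against both stops (15 N and 11.5 N) and folded the reflector flat.

**Last checks**
- **Reflector:** The last wrist view puts it at 0 to 0.6°.
- **Everything else:** The top view shows both stubs upright in the tray, the carrier home, and none of the visible bystanders moved. The robot is touching nothing (tool force about 1 N).

**Where checks disagreed**
- **Tile and stub placing:** The scene camera differed from the home-stop reference by 1 to 5 mm. I trusted the stops and nudged each stub 1 to 4 mm towards what the camera showed. I expect each to be within about 2 mm of the probe axis, though the camera alone cannot confirm that.
- **Reflector at the start:** It was about 6° open rather than flat. I only noticed this at the end, when refitting the pictures, and the 45.5° figure already allows for it.

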